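# Pack the agar-punch cassette for the steriliser

### The arm

A 6-joint arm with a two-finger parallel gripper is mounted at the origin on a cart in front of the work surface, level with it; the furniture and walls round the work are solid. World frame = base frame: x ahead of the robot, y to its left, z up, the work surface at z = 0. Lengths are in m, angles in degrees, forces in N, time in s.
With the tool pointing down it reaches from about 0.375 to 0.9 m from the base axis. Payload 3.1 kg.
Tool frame: the origin (TCP) lies where the fingers leave the gripper's body, on its centre line; the fingertips stand bot.tips_ahead ahead of it and the grasp point (between the pads) lies 51 mm ahead of it (bot.tips_ahead is the distance from the TCP to the fingertips, in m); z points along the fingers, x is the direction in which the jaws open and shut, and the axes are right-handed (so a half turn about z gives the same grasp; the last joint's range is limited). The gripper opens to 87 mm and grips with 3 to 60 N. Pads are 19 mm wide; open, the fingers measure 117 mm over their backs; the gripper's body (75 mm by 190 mm) begins 51 mm behind the grasp point.
Start: joints at [57.725, 30.224, 82.088, -0, 67.689, -10.227], TCP at [0.235, 0.579, 0.292] pointing down, gripper open.
Joint ranges: [-176.69, 176.69], [-43.24, 126.21], [12.49, 139.97], [-82, 262], [0, 151.66], [-163.58, 163.58]. Speed limits (degrees/s): [159.86, 159.86, 180, 180, 180, 180].

### API

Orientations are given as a 3x3 rotation matrix whose columns are the frame's x, y, z axes.
In Python, from rig import bot, vision, nets gives the robot as it stands.
- The arm moves only by the tool play_rows, never from a script. Its argument "series" is a list of rows, each an object of numbers: "tx", "ty", "tz": the shift along the world's x, y, z as a fraction of full scale; "turn": the turn about the world's z as a fraction of full scale. A call has 1 to 10 rows; each row shifts and turns the commanded pose from where the row before left it; what a row does not reach is not made up. Full scale, the value 1, is 0.8 m for a shift and 60 degrees for a turn. A row lasts 1/10 s, in which the tool goes at most 50 mm and 8.59 degrees, less where a joint would pass 70% of its speed; a pose out of reach is approached as far as the arm can. A call with a number of a shift or a turn outside -1 to 1 is refused whole. A call with a gripper value outside its range is refused whole. "gripper" is the opening, from 0 (shut) to 1 (fully open), set as the call begins (left out, the last holds). The fingers move at their own pace and stop on an object; the grip force is fixed at half the most. Time passes only in rows, so rows that do not move let the fingers close. It gives the time, the measured TCP pose, the force and the opening at its end, in the units of the state.
- bot.read_state(): the state, without advancing time (a new reading comes with each control period).
- vision.capture(name): name is "scene" or "top" or "wrist"; returns a dict with "pixels" (400x640x3 uint8, blue, green, red), "fx", "fy", "cx", "cy" (pixels), "D" ([k1, k2, p1, p2, k3] as OpenCV has them; the pictures are not rectified), "extrinsics" (4x4, takes a point from camera to world coordinates). Camera axes: x right, y down, z forward; pixel columns grow to the right and rows downward; lengths in m; the calibration is good to about 2 mm. A picture is of the moment at which its call begins. There is no depth.
- bot.hand_in(): hands the job in, once; it reports no verdict.
Trained networks look in a picture, given as the dict that the camera call returned (one of the last four; its "shot" number tells which), for a name from the list of things; names that differ only in an ending like _2 or _b are one class to them, and where a whole thing is asked for, a point or a joint stands for the part that bears it (a point fixed in the world has none). Each returns a list of dicts, best first, with "confidence" (0 to 1); they miss things now and then, are a little off and sometimes report something else, mostly with a low value. They report only what shows in the picture. A call takes as long as a camera call. They do not tell look-alikes from the thing itself.
- nets.look_for(picture, query): "at" ([column, row] as shares, 0 to 1, of the picture: columns of its width, rows of its height, amid what is visible of it).
- nets.masks_of(picture, query): "region" (400x640 bool, what is visible of it) and "at" ([column, row] as shares, 0 to 1, of the picture: columns of its width, rows of its height, amid what is visible of it).
The state is a dict: "time_s": time; "joint_positions": joint angles; "qvel": joint speeds; "tau": joint torques, N m; "position": TCP position; "tcp_rot": TCP orientation; "force": force on the tool from outside, world axes, zero at the start; "moment": the same for the moment, N m; "opening": opening from 0.0 (shut) to 1.0 (fully open).
Only numpy, scipy, OpenCV 4.12 (cv2) and the standard library are available. Lean on these libraries where they do the work, as an engineer would, in place of code of your own. Each camera call takes 0.05 s, during which the arm holds its last target.

### The job

Pack the washed agar punches for the autoclave: turn back the cassette's latch, take the lid off and lay it aside on the bench, then press every punch fully home into the pair of spring clips of its own size, so the set lies in size order. Refit the lid: hook its plain edge under the rear ledge with the lid clearly tilted front-up, swing the front down until it lies flat and fully home, and turn the latch all the way over its front edge. Leave the other things on the bench where they are.

Things in the scene. Friction and masses are not known exactly. Their poses are not given: they have to be found in the camera images.
- cassette: Open-sided steel cassette, fixed on the bench, 192 x 165 x 64 mm. Origin: centre of underside. +x to the ledge (rear, away from the robot), z up. Front and rear walls (x = -+77) carry the lid at z = 50. Front stop plate: x = -89 to -85, top z = 58. Two clip rails along y at x = +-31, 9 wide; the 53 mm between them is free for fingers. Side kerbs z = 14, y = +-77.5; floor z = 8.
- ledge_slot (a point): Middle of the slot under the rear ledge, 55 mm above the bench, 77 mm behind the cassette's centre; axes as the cassette's. Slot: 10 mm high (z 50 to 60), 12 mm deep (cassette x = 71 to the back plate at 83). Ledge top z = 64. Cheeks at its ends (y = +-78.5, x = 56 to 87, to z = 64) leave the lid 3.5 mm on either side.
- lid_seat (a point): Where the middle of the lid's underside lies when home: centre of the cassette, 50 mm above the bench; axes as the cassette's. From front stop to back plate there is room for the 164 mm lid and 4 mm (3 in front, 1 behind): it cannot slide in flat. Its rear edge goes under the ledge first, tilted 0.2 to 0.3 rad, then the front edge swings down behind the stop.
- lid_handle (a point): Centre of the black bar handle of the loose lid (axes of the lid). Lid: aluminium plate 164 (x) x 150 (y) x 4 mm, 0.3 kg, home on the cassette at the start. The bar runs along x, 66 long, 14 wide, 14 high, its centre 29 mm above the lid's underside, 18 mm free below it. +x edge: plain lip for the ledge. -x edge: catch block 28 wide, 16 deep, top 8.5 mm above the underside.
- lid_lip (a point): Middle of the lid's plain rear edge: 80 mm along the lid's +x from its centre (2 mm in from the very edge), half-way through the 4 mm plate. Axes as the lid's.
- lid_base (a point): Centre of the lid's underside. Axes as the lid's; fitted, they agree with the cassette's.
- latch (a joint): Turn latch at the cassette's front: a flat arm 12 mm wide, z 60 to 64 mm, swings level about an upright pin. 0 rad: open, arm points to the cassette's +y, clear of the lid; grows clockwise seen from above to 1.57: locked, arm points to +x over the lid's catch block. About 1 N at the tab, stays where left. Passes over the block only when the lid's front is down.
- latch_pivot (a point): The latch's pin: on its axis, half-way up the arm, 62 mm above the bench, 97 mm in front of the cassette's centre. Axes as the cassette's.
- latch_tab (a point): Centre of the upright black thumb tab on the latch arm, 33 mm from the pin; 12 mm along the arm, 8 mm across it, from 64 to 82 mm above the bench. Its y axis points along the arm, away from the pin.
- punch_10_mid (a point): Agar punch: steel tube 10 mm in diameter, 118 mm long, 50 g (None if absent). Point: middle of its bare shaft, on the axis, 11 mm up when it lies on the bench; x along the tube to the cutting end. A 22 mm square knob (x = -62 to -47) and square collar (x = 47 to 54) stop it rolling; grip the 94 mm of bare shaft between them.
- clip_10 (a point): Seat of the 10 mm punch: on the tube's axis when home, 30 mm above the bench, midway between its two spring clips (31 mm either side along x; axes as the cassette's). Tube along x, knob at either end. Sprung beads 7 mm apart above the seat yield 2 mm each; push straight down past them, 12 N in all. Thicker tubes will not enter, thinner are not held. On top of the beads a punch is about 9 mm too high.
- punch_13_mid (a point): Agar punch: steel tube 13 mm in diameter, 122 mm long, 62 g (None if absent). Point: middle of its bare shaft, on the axis, 11 mm up when it lies on the bench; x along the tube to the cutting end. A 22 mm square knob (x = -62 to -47) and square collar (x = 47 to 54) stop it rolling; grip the 94 mm of bare shaft between them.
- clip_13 (a point): Seat of the 13 mm punch: on the tube's axis when home, 30 mm above the bench, midway between its two spring clips (31 mm either side along x; axes as the cassette's). Tube along x, knob at either end. Sprung beads 10 mm apart above the seat yield 2 mm each; push straight down past them, 12 N in all. Thicker tubes will not enter, thinner are not held. On top of the beads a punch is about 9 mm too high.
- punch_16_mid (a point): Agar punch: steel tube 16 mm in diameter, 126 mm long, 74 g (None if absent). Point: middle of its bare shaft, on the axis, 11 mm up when it lies on the bench; x along the tube to the cutting end. A 22 mm square knob (x = -62 to -47) and square collar (x = 47 to 54) stop it rolling; grip the 94 mm of bare shaft between them.
- clip_16 (a point): Seat of the 16 mm punch: on the tube's axis when home, 30 mm above the bench, midway between its two spring clips (31 mm either side along x; axes as the cassette's). Tube along x, knob at either end. Sprung beads 13 mm apart above the seat yield 2 mm each; push straight down past them, 12 N in all. Thicker tubes will not enter, thinner are not held. On top of the beads a punch is about 9 mm too high.
- punch_19_mid (a point): Agar punch: steel tube 19 mm in diameter, 130 mm long, 86 g (None if absent). Point: middle of its bare shaft, on the axis, 11 mm up when it lies on the bench; x along the tube to the cutting end. A 22 mm square knob (x = -62 to -47) and square collar (x = 47 to 54) stop it rolling; grip the 94 mm of bare shaft between them.
- clip_19 (a point): Seat of the 19 mm punch: on the tube's axis when home, 30 mm above the bench, midway between its two spring clips (31 mm either side along x; axes as the cassette's). Tube along x, knob at either end. Sprung beads 16 mm apart above the seat yield 2 mm each; push straight down past them, 12 N in all. Thicker tubes will not enter, thinner are not held. On top of the beads a punch is about 9 mm too high.
- bottle: Bystander, to be left where it is: small amber bottle with screw cap, 31 mm across, 78 mm high; origin at the centre of its underside.
- cup: Bystander, to be left where it is: specimen cup with lid, 52 mm across, 56 mm high; origin at the centre of its underside.
- strips: Bystander, to be left where it is: standing carton, 35 x 60 x 105 mm; origin at the centre of its underside.
- cover: Bystander, to be left where it is: small flat carton, 46 x 48 x 18 mm; origin at the centre of its underside.
There are look-alikes about, which are no part of the job. Leave any green look-alike of the part that bears punch_10_mid alone.

How it is judged:
By the outcome, as a careful person would: the job done as asked, in the order asked, and still so for the second after the job is handed in, with the robot touching nothing.
Of punch_10, punch_13, punch_16, punch_19 only 2 to 4 are there at a start; the rules pass over those that are not, and their reading is None.
At some moment in a run one of punch_10, punch_13, punch_16, punch_19 may be knocked a few centimetres aside while the robot is not near it.
Once in a run the grip may slacken for a moment while it holds something.
It also fails if it takes over 210 s, if anything falls off the work surface, if the arm or the gripper's body presses on something with over 40 N, if the wrist force passes 120 N, or if a joint passes its speed limit or range.

## Working session

There is one attempt and no reset: what is moved stays moved. The work goes in short steps, Python scripts to look and compute and a tool call to move; the robot and the scene stay as the last step left them, time stands still between calls to the robot, and variables do not carry over. Pictures are saved under pics/ and viewed, and the job is handed in when it is done.

Besides the shell and the picture viewer there is one more tool, called after "Call:" as name([rows], argument=value, ...), one row to a line, values as JSON. play_rows: Moves the arm, as the interface text tells. Shift numbers are shares of 0.8 m and turn numbers shares of 60 degrees, none past 1 either way. Its arguments: {"type":"object","properties":{"series":{"type":"array"},"gripper":{"type":"number"}},"required":["series"]}

```bash
ls; mkdir -p pics; cat > h.py <<'E'
import numpy as np, cv2
from rig import bot, vision, nets
def cap(name,fn=None):
    p=vision.capture(name)
    if fn: cv2.imwrite('pics/'+fn+'.png',p['pixels'])
    return p
def K(p): return np.array([[p['fx'],0,p['cx']],[0,p['fy'],p['cy']],[0,0,1.]])
def ray(p,uv):
    n=cv2.undistortPoints(np.array([[uv]],float),K(p),np.array(p['D'],float))[0,0]
    T=np.array(p['extrinsics']); d=T[:3,:3]@np.array([n[0],n[1],1]); return T[:3,3],d
def atz(p,uv,z):
    o,d=ray(p,uv); return o+d*(z-o[2])/d[2]
def proj(p,X):
    T=np.linalg.inv(np.array(p['extrinsics'])); X=np.atleast_2d(np.array(X,float))
    r,_=cv2.projectPoints(X@T[:3,:3].T+T[:3,3],np.zeros(3),np.zeros(3),K(p),np.array(p['D'],float)); return r[:,0]
def crop(p,c,w,fn,s=4):
    x,y=int(c[0]),int(c[1]); im=p['pixels'][max(0,y-w[1]):y+w[1],max(0,x-w[0]):x+w[0]]
    cv2.imwrite('pics/'+fn+'.png',cv2.resize(im,None,fx=s,fy=s,interpolation=cv2.INTER_CUBIC))
E
python3 - <<'E'
from h import *
print(bot.read_state(), bot.tips_ahead)
for n in ['scene','top','wrist']:
    p=cap(n,n+'0'); print(n,p['fx'],p['cx'],p['cy'],p['D']); print(np.round(p['extrinsics'],3))
    for q in ['cassette','lid_handle','latch','latch_tab','punch_10_mid','punch_13_mid','punch_16_mid','punch_19_mid','bottle','cup','strips','cover']:
        r=nets.look_for(p,q); print(q,[(round(i['confidence'],2),[round(i['at'][0]*640),round(i['at'][1]*400)]) for i in r[:4]])
E
```

```text
pics
{'time_s': 0.0, 'joint_positions': array([ 5.77257493e+01,  3.02777500e+01,  8.21580675e+01,  6.45934659e-04,
        6.76874238e+01, -1.02265293e+01]), 'qvel': array([ 0.01725598,  0.04757979,  0.02218549, -0.00913506, -0.00712245,
       -0.03788087]), 'tau': array([-6.77826256e-05, -4.40049255e+01, -1.76593870e+01,  6.31737057e-02,
        5.80512767e-02, -1.68939659e-04]), 'position': array([0.23425361, 0.57880204, 0.29127517]), 'tcp_rot': array([[ 3.75381463e-01,  9.26869687e-01, -1.15737405e-03],
       [ 9.26867997e-01, -3.75383043e-01, -1.81307558e-03],
       [-2.11494339e-03, -3.92138007e-04, -9.99997687e-01]]), 'force': array([-0.67056908,  0.22446471, -0.2979229 ]), 'moment': array([-0.00134264,  0.03319323, -0.03777258]), 'opening': 1.0002431128528932} 0.0697
scene 389.37902030106443 322.1813065346987 198.49671696743025 [-0.0363472  0.         0.         0.         0.       ]
[[ 0.543 -0.566  0.621  0.002]
 [-0.84  -0.359  0.407 -0.181]
 [-0.008 -0.743 -0.67   0.718]
 [ 0.     0.     0.     1.   ]]
cassette [(0.77, [410, 294])]
lid_handle [(0.8, [417, 266])]
latch [
[... 819 characters left out ...]
punch_13_mid []
punch_16_mid [(0.55, [310, 253])]
punch_19_mid [(0.73, [324, 257]), (0.62, [237, 195])]
bottle [(0.64, [225, 210]), (0.24, [394, 223])]
cup [(0.48, [237, 194]), (0.29, [223, 211])]
strips [(0.81, [416, 156])]
cover [(0.58, [388, 164]), (0.3, [239, 194]), (0.25, [324, 261])]
wrist 293.03129719926096 318.3295457355168 201.36451896351042 [0.01298311 0.         0.         0.         0.        ]
[[ 0.376  0.885  0.274  0.16 ]
 [ 0.927 -0.36  -0.11   0.611]
 [ 0.001  0.296 -0.955  0.384]
 [ 0.     0.     0.     1.   ]]
cassette []
lid_handle []
latch []
latch_tab []
punch_10_mid [(0.67, [319, 328])]
punch_13_mid []
punch_16_mid []
punch_19_mid []
bottle []
cup []
strips []
cover []
```

View pics/scene0.png

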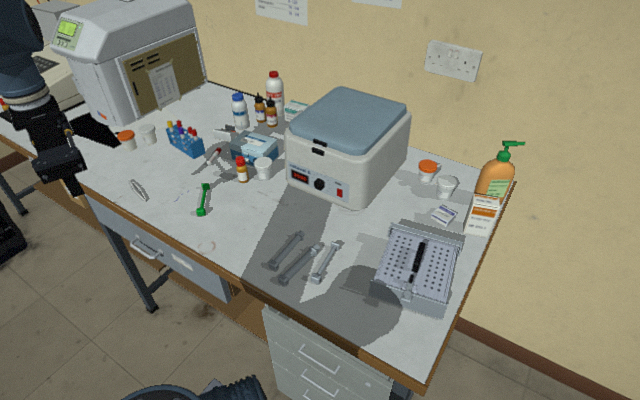

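View pics/top0.png

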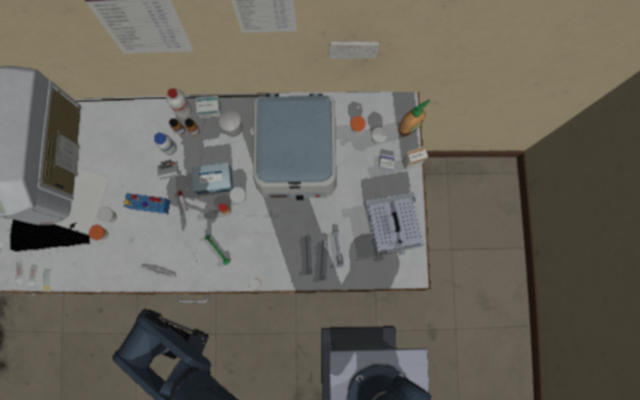

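```bash
python3 - <<'E'
import cv2
a=cv2.imread('pics/top0.png');cv2.imwrite('pics/top0c.png',cv2.resize(a[150:300,200:440],None,fx=3.3,fy=3.3,interpolation=2))
a=cv2.imread('pics/scene0.png');cv2.imwrite('pics/scene0c.png',cv2.resize(a[190:340,180:500],None,fx=2.5,fy=2.5,interpolation=2))
E
```

```text
(no output)
```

View pics/top0c.png

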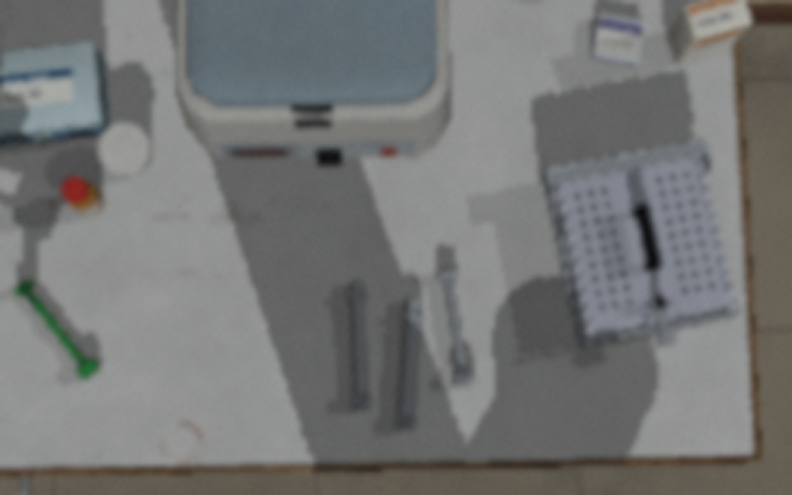

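View pics/scene0c.png

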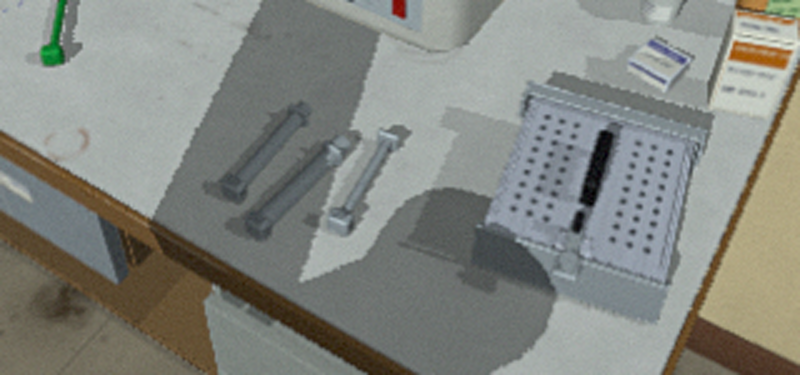

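View pics/wrist0.png

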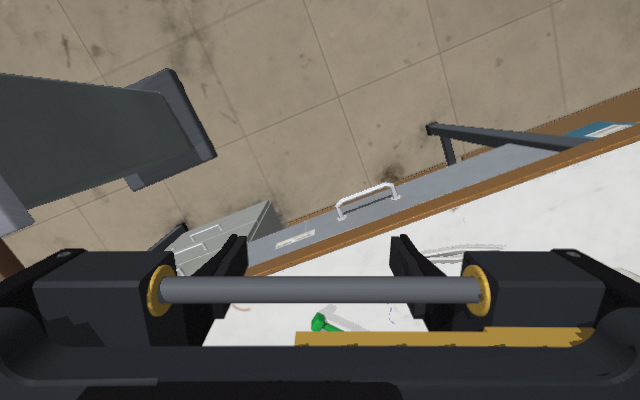

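```bash
python3 - <<'E'
from h import *
p=cap('top');q=cap('scene')
print('cass',atz(p,[395,223],.05),atz(q,[417,266],.07))
for n in ['10','13','16','19']:
  for c,nm in ((p,'top'),(q,'scene')):
    for r in nets.masks_of(c,f'punch_{n}_mid')[:3]:
        m=r['region']; ys,xs=np.nonzero(m)
        # map pixels to plane z=.011
        pts=np.array([atz(c,[x,y],.011)[:2] for x,y in zip(xs,ys)])
        (cx,cy),(w,h),a=cv2.minAreaRect((pts*1000).astype(np.float32)); 
        d=np.linalg.svd(pts-pts.mean(0),full_matrices=False)[2][0]
        print(nm,n,round(r['confidence'],2),[round(r['at'][0]*640),round(r['at'][1]*400)],m.sum(),np.round([cx,cy,w,h]),'yaw',np.degrees(np.arctan2(d[1],d[0])).round(1))
# corners of cassette lid in top by hand: 
for uv in [(366,201),(413,197),(422,246),(377,252)]: print(uv,atz(p,uv,.054).round(3))
E
```

```text
cass [ 0.55641313 -0.06165557  0.05      ] [ 0.53200873 -0.0682452   0.07      ]
top 10 0.49 [337, 247] 112 [480. 125. 111.  15.] yaw -172.3
top 10 0.39 [387, 201] 589 [555. -68. 198. 174.] yaw 179.7
scene 10 0.69 [201, 201] 197 [483. 525. 133.  24.] yaw -141.5
scene 10 0.5 [324, 266] 317 [478. 124. 129.  27.] yaw -172.2
top 16 0.72 [311, 254] 206 [462. 223. 122.  21.] yaw -179.0
scene 16 0.8 [288, 249] 357 [463. 222. 133.  26.] yaw -177.9
scene 16 0.48 [329, 263] 287 [480. 124. 127.  25.] yaw -172.7
top 19 0.74 [324, 260] 244 [443. 172.  24. 126.] yaw 174.2
top 19 0.66 [402, 248] 61 [485. -85.  48.  15.] yaw -168.9
scene 19 0.76 [299, 264] 476 [444. 173.  28. 136.] yaw 176.2
scene 19 0.26 [413, 293] 1971 [578. -53. 234. 177.] yaw -169.1
(366, 201) [0.63  0.031 0.054]
(413, 197) [ 0.641 -0.124  0.054]
(422, 246) [ 0.479 -0.146  0.054]
(377, 252) [0.463 0.001 0.054]
```

Call:
play_rows([
  {"tx": 0.023, "ty": -0.053, "turn": 0.045},
  {"tx": 0.023, "ty": -0.053, "turn": 0.045},
  {"tx": 0.023, "ty": -0.053, "turn": 0.045},
  {"tx": 0.023, "ty": -0.053, "turn": 0.045},
  {"tx": 0.023, "ty": -0.053, "turn": 0.045},
  {"tx": 0.023, "ty": -0.053, "turn": 0.045},
  {"tx": 0.023, "ty": -0.053, "turn": 0.045},
  {"tx": 0.023, "ty": -0.053, "turn": 0.045},
  {"tx": 0.023, "ty": -0.053, "turn": 0.045},
  {"tx": 0.023, "ty": -0.053, "turn": 0.045},
])

```text
invalid input
```

```bash
python3 - <<'E'
from h import *
s=bot.read_state(); print(s['position'],s['tcp_rot'].round(3),s['force'],s['joint_positions'].round(1))
p=cap('wrist','w1'); t=cap('top','t1')
for n in ['10','13','16','19']:
    for r in nets.masks_of(p,f'punch_{n}_mid')[:3]:
        m=r['region']; ys,xs=np.nonzero(m)
        pts=np.array([atz(p,[x,y],.011)[:2] for x,y in zip(xs,ys)])
        (cx,cy),(w,h),a=cv2.minAreaRect((pts*1000).astype(np.float32)); 
        d=np.linalg.svd(pts-pts.mean(0),full_matrices=False)[2][0]
        print(n,round(r['confidence'],2),[round(r['at'][0]*640),round(r['at'][1]*400)],m.sum(),np.round([cx,cy,w,h]),'yaw',np.degrees(np.arctan2(d[1],d[0])).round(1))
E
```

```text
[0.23455602 0.57929354 0.29224277] [[ 0.375  0.927 -0.   ]
 [ 0.927 -0.375 -0.   ]
 [-0.    -0.    -1.   ]] [-1.13243942 -0.32001512 -0.81026493] [ 57.7  30.2  82.1   0.   67.7 -10.2]
10 0.68 [321, 327] 269 [448. 505.  43.  31.] yaw 35.9
```

View pics/w1.png

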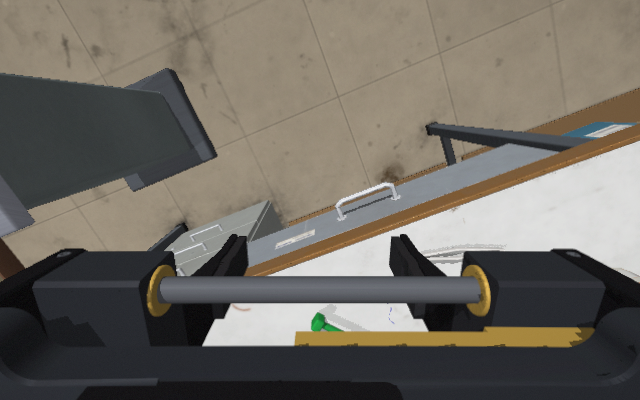

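Call:
play_rows([
  {"tx": 0.035, "ty": -0.05, "tz": 0, "turn": 0.045},
  {"tx": 0.035, "ty": -0.05, "tz": 0, "turn": 0.045},
  {"tx": 0.035, "ty": -0.05, "tz": 0, "turn": 0.045},
  {"tx": 0.035, "ty": -0.05, "tz": 0, "turn": 0.045},
  {"tx": 0.035, "ty": -0.05, "tz": 0, "turn": 0.045},
  {"tx": 0.035, "ty": -0.05, "tz": 0, "turn": 0.045},
  {"tx": 0.035, "ty": -0.05, "tz": 0, "turn": 0.045},
  {"tx": 0.035, "ty": -0.05, "tz": 0, "turn": 0.045},
  {"tx": 0.035, "ty": -0.05, "tz": 0, "turn": 0.045},
  {"tx": 0.035, "ty": -0.05, "tz": 0, "turn": 0.045},
])

```text
time_s: 3.75
position: [0.5156, 0.1775, 0.2925]
tcp_rot: [[-0.088, 0.996, 0.001], [0.996, 0.088, 0.0], [0.0, 0.001, -1.0]]
force: [0.1, 0.9, 0.2]
opening: 1.0
```

```bash
cat > m.py <<'E'
from h import *
def pm(p,n,z=.011,k=3):
    for r in nets.masks_of(p,f'punch_{n}_mid')[:k]:
        m=r['region']; ys,xs=np.nonzero(m)
        pts=np.array([atz(p,[x,y],z)[:2] for x,y in zip(xs,ys)])
        (cx,cy),(w,h),a=cv2.minAreaRect((pts*1000).astype(np.float32)); 
        d=np.linalg.svd(pts-pts.mean(0),full_matrices=False)[2][0]
        print(n,round(r['confidence'],2),[round(r['at'][0]*640),round(r['at'][1]*400)],m.sum(),np.round([cx,cy,w,h]),'yaw',np.degrees(np.arctan(d[1]/d[0])).round(1))
E
python3 - <<'E'
from m import *
p=cap('wrist','w2')
for n in ['10','13','16','19']: pm(p,n)
E
```

```text
10 0.9 [280, 139] 925 [482. 127. 118.  23.] yaw 7.7
10 0.63 [590, 172] 1295 [486. 527. 129.  31.] yaw 39.1
10 0.35 [85, 138] 793 [ 488. -115.   55.   29.] yaw 3.7
16 0.68 [358, 131] 1327 [466. 225. 126.  22.] yaw 1.2
19 0.83 [320, 116] 1762 [445. 175.  23. 133.] yaw -4.8
```

View pics/w2.png

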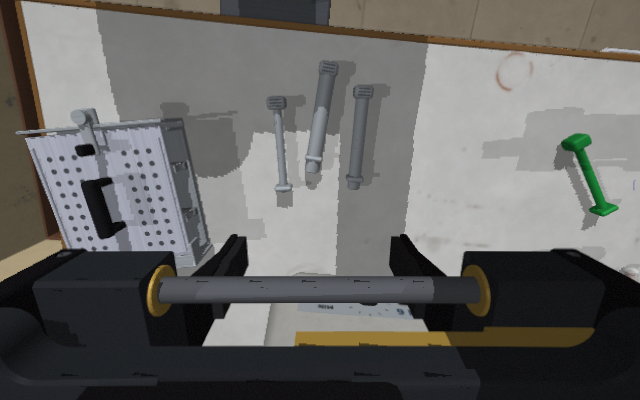

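Call:
play_rows([
  {"tx": 0.025, "ty": -0.05, "tz": 0.01, "turn": 0},
  {"tx": 0.025, "ty": -0.05, "tz": 0.01, "turn": 0},
  {"tx": 0.025, "ty": -0.05, "tz": 0.01, "turn": 0},
  {"tx": 0.025, "ty": -0.05, "tz": 0.01, "turn": 0},
  {"tx": 0.025, "ty": -0.05, "tz": 0.01, "turn": 0},
  {"tx": 0.025, "ty": -0.05, "tz": 0.01, "turn": 0},
])

```text
time_s: 4.6
position: [0.6346, -0.0596, 0.3406]
tcp_rot: [[-0.089, 0.996, -0.001], [0.996, 0.089, 0.001], [0.001, -0.001, -1.0]]
force: [1.4, 1.0, -0.3]
opening: 1.001
```

```bash
python3 - <<'E'
from m import *
p=cap('wrist','w3')
for q in ['latch','latch_tab','lid_handle','cassette']:
    print(q,[(round(r['confidence'],2),np.round(np.array(r['at'])*[640,400])) for r in nets.look_for(p,q)[:3]])
E
```

```text
latch [(0.91, array([319.,  44.]))]
latch_tab [(0.89, array([318.,  41.])), (0.41, array([265., 256.]))]
lid_handle [(0.8, array([325., 106.])), (0.33, array([321., 175.]))]
cassette []
```

View pics/w3.png

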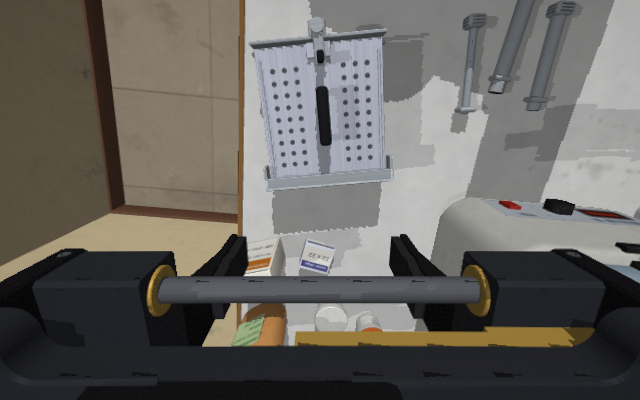

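```bash
python3 - <<'E'
import cv2
a=cv2.imread('pics/w3.png')
cv2.imwrite('pics/w3a.png',cv2.resize(a[10:200,240:405],None,fx=3.1,fy=3.1,interpolation=2))
cv2.imwrite('pics/w3b.png',cv2.resize(a[10:70,245:390],None,fx=5.4,fy=5.4,interpolation=2))
cv2.imwrite('pics/w3c.png',cv2.resize(a[80:200,250:400],None,fx=5,fy=5,interpolation=2))
E
```

```text
(no output)
```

View pics/w3b.png

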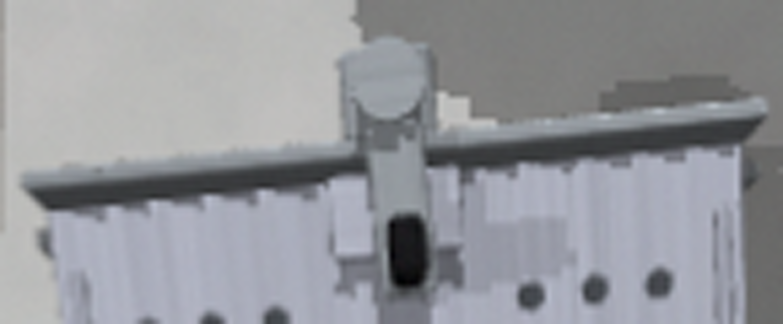

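View pics/w3c.png

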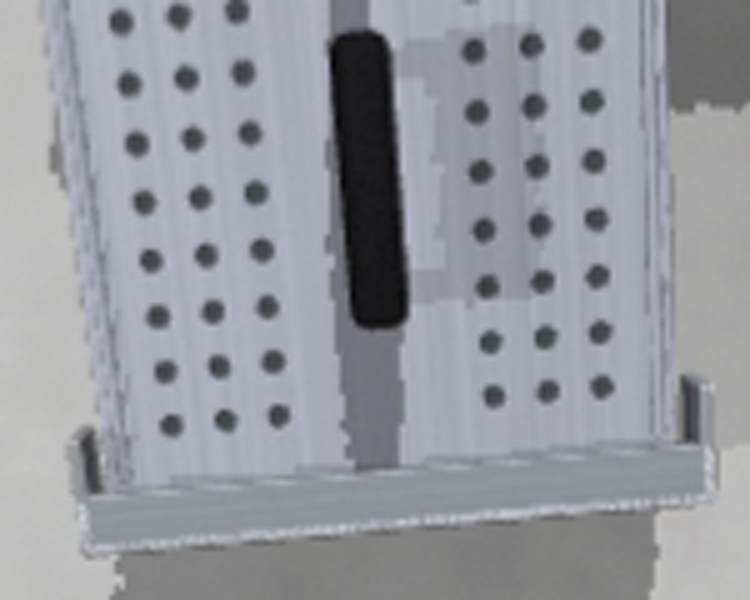

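```bash
cat > fit.py <<'E'
from m import *
from scipy.optimize import least_squares
def fit(p,obs,extra=()):
    def f(v):
        c,s=np.cos(v[2]),np.sin(v[2]); R=np.array([[c,-s],[s,c]])
        L=np.array([[o[0](v),o[1](v),o[2]] for o in obs]) if callable(obs[0][0]) else None
        X=np.array([[o[0],o[1]*(v[3] if o[4]==1 else 1),o[2]] for o in obs])
        W=X.copy(); W[:,:2]=X[:,:2]@R.T+v[:2]
        return (proj(p,W)-np.array([o[3] for o in obs])).ravel()
    r=least_squares(f,[.555,-.065,np.radians(8),.08]); return r.x,f(r.x).reshape(-1,2)
E
cat > fit1.py <<'E'
from fit import *
p=cap('wrist')
obs=[(-.097,0,.066,(316.7,24.4),0),(.087,-.0825,.064,(267,191),0),(.087,.0825,.064,(393.2,180.6),0),
(-.033,0,.086,(322,86.6),0),(.033,0,.086,(326.2,145.2),0),(-.089,-1,.058,(249.6,43),1),(-.089,1,.058,(386.7,28.1),1),(.056,.0825,.064,(391.5,155.6),0),(-.064,0,.082,(320.5,57),0)]
v,r=fit(p,obs); print(v,np.degrees(v[2])); print(r.round(1))
t=cap('top')
obs2=None
c,s=np.cos(v[2]),np.sin(v[2])
for nm,X in dict(pin=(-.097,0,.064),h1=(-.033,0,.086),h2=(.033,0,.086),r1=(.087,-.0825,.064),r2=(.087,.0825,.064)).items():
    W=[v[0]+c*X[0]-s*X[1],v[1]+s*X[0]+c*X[1],X[2]]; print(nm,np.round(W,4),proj(t,W).round(1),)
cv2.imwrite('pics/t3.png',cv2.resize(t['pixels'][170:280,340:450],None,fx=5,fy=5,interpolation=2))
E
python3 fit1.py
```

```text
[ 0.55917025 -0.0566064   0.17583825  0.07790553] 10.07478975903609
[[ 0.   0.5]
 [-0.7  1.1]
 [ 0.4  0.4]
 [-0.1 -0.6]
 [ 0.6  1.3]
 [-0.4 -1.4]
 [-0.3 -0.2]
 [ 1.8  1.4]
 [-1.  -1.5]]
pin [ 0.4637 -0.0736  0.064 ] [[400.6 251. ]]
h1 [ 0.5267 -0.0624  0.086 ] [[397.5 230.7]]
h2 [ 0.5917 -0.0508  0.086 ] [[393.1 210.5]]
r1 [ 0.6593 -0.1226  0.064 ] [[412.8 190.9]]
r2 [0.6304 0.0398 0.064 ] [[363.7 200.3]]
```

View pics/t3.png

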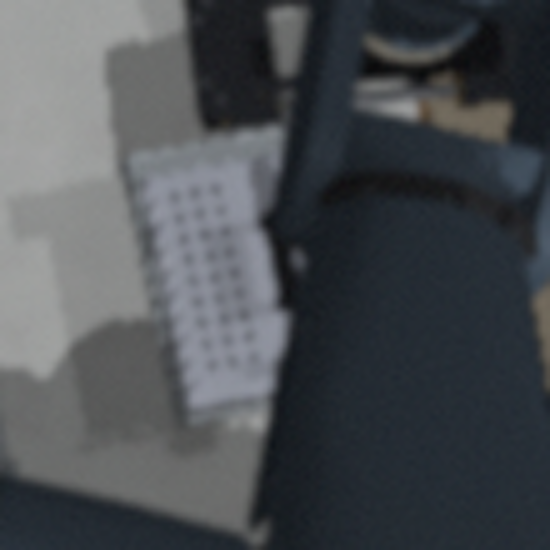

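```bash
cat > plan.py <<'E'
from m import *
C=np.array([.5592,-.0566]); TH=np.radians(10.07)
def w(x,y): 
    c,s=np.cos(TH),np.sin(TH); return C+np.array([c*x-s*y,s*x+c*y])
def go(targets,frame='cass'):
    """targets (x,y,ztcp) -> shares between successive"""
    cur=bot.read_state(); 
    P=np.array(cur['position']); 
    print('at',P.round(4),'yaw',np.degrees(np.arctan2(cur['tcp_rot'][1][0],cur['tcp_rot'][0][0])).round(2),'F',np.round(cur['force'],1),'op',round(cur['opening'],3))
    for t in targets:
        q=w(t[0],t[1]) if frame=='cass' else np.array(t[:2]); T=np.array([*q,t[2]]); d=T-P
        print(np.round(t,4),'->',T.round(4),'shares',(d/.8).round(4),'minrows',int(np.ceil(np.linalg.norm(d)/.048))); P=T
E
python3 - <<'E'
from plan import *
T=[(-.097+.0425,-.027,.25),(-.0545,-.027,.1397)]
for f in [0,15,30,45,60,75,90]:
    a=np.radians(f);r=np.array([np.cos(a),np.sin(a)]);n=np.array([-r[1],r[0]])
    c=(.033+.005*f/90)*r-.004*n+np.array([.0095,-.015])+ (n*.002 if f==90 else 0)
    T.append((-.097+c[0],c[1],.1397))
go(T)
E
```

```text
at [ 0.6335 -0.0581  0.3398] yaw 95.11 F [-0.7 -0.4  1. ] op 0.999
[-0.0545 -0.027   0.25  ] -> [ 0.5103 -0.0927  0.25  ] shares [-0.154  -0.0432 -0.1122] minrows 4
[-0.0545 -0.027   0.1397] -> [ 0.5103 -0.0927  0.1397] shares [ 0.      0.     -0.1379] minrows 3
[-0.0545 -0.019   0.1397] -> [ 0.5089 -0.0848  0.1397] shares [-0.0017  0.0098  0.    ] minrows 1
[-0.0538 -0.0101  0.1397] -> [ 0.508  -0.076   0.1397] shares [-0.0011  0.0111  0.    ] minrows 1
[-0.0555 -0.0011  0.1397] -> [ 0.5048 -0.0674  0.1397] shares [-0.004   0.0107  0.    ] minrows 1
[-0.0596  0.0073  0.1397] -> [ 0.4993 -0.0599  0.1397] shares [-0.0069  0.0094  0.    ] minrows 1
[-0.0659  0.0145  0.1397] -> [ 0.4918 -0.0539  0.1397] shares [-0.0093  0.0075  0.    ] minrows 1
[-0.074   0.0199  0.1397] -> [ 0.4828 -0.05    0.1397] shares [-0.0112  0.0049  0.    ] minrows 1
[-0.0855  0.023   0.1397] -> [ 0.471  -0.0489  0.1397] shares [-0.0148  0.0013  0.    ] minrows 1
```

Call:
play_rows([
  {"tx": -0.0308, "ty": -0.0086, "tz": -0.0224, "turn": 0.0165},
  {"tx": -0.0308, "ty": -0.0086, "tz": -0.0224, "turn": 0.0165},
  {"tx": -0.0308, "ty": -0.0086, "tz": -0.0224, "turn": 0.0165},
  {"tx": -0.0308, "ty": -0.0086, "tz": -0.0224, "turn": 0.0165},
  {"tx": -0.0308, "ty": -0.0086, "tz": -0.0224, "turn": 0.0165},
  {"tx": 0, "ty": 0, "tz": 0, "turn": 0},
  {"tx": 0, "ty": 0, "tz": 0, "turn": 0},
], gripper=0)

```text
time_s: 5.65
position: [0.5114, -0.094, 0.2509]
tcp_rot: [[-0.173, 0.985, 0.0], [0.985, 0.173, 0.0], [0.0, 0.0, -1.0]]
force: [1.4, 0.1, -0.0]
opening: 0.449
```

```bash
python3 - <<'E'
from plan import *
go([(-.0545,-.027,.1397)])
p=cap('wrist','w4')
# predicted fingertip center & latch tab projections
s=bot.read_state();P=np.array(s['position'])
print('tip',proj(p,P+np.array(s['tcp_rot'])@[0,0,.0697]))
print('tab',proj(p,[*w(-.064,0),.082]),'pin',proj(p,[*w(-.097,0),.066]))
E
```

```text
at [ 0.5114 -0.094   0.2509] yaw 99.95 F [ 1.4  0.1 -0. ] op 0.449
[-0.0545 -0.027   0.1397] -> [ 0.5103 -0.0927  0.1397] shares [-0.0014  0.0016 -0.139 ] minrows 3
tip [[315.80561621 251.76575803]]
tab [[348.14137205 190.26245124]] pin [[347.42639913 151.87661392]]
```

View pics/w4.png

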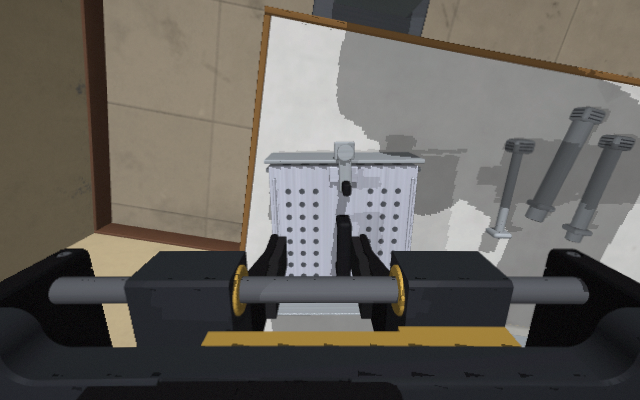

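Call:
play_rows([
  {"tx": 0, "ty": 0, "tz": 0, "turn": 0},
  {"tx": 0, "ty": 0, "tz": 0, "turn": 0},
  {"tx": 0, "ty": 0, "tz": 0, "turn": 0},
  {"tx": 0, "ty": 0, "tz": 0, "turn": 0},
  {"tx": 0, "ty": 0, "tz": 0, "turn": 0},
  {"tx": 0, "ty": 0, "tz": 0, "turn": 0},
  {"tx": -0.0014, "ty": 0.0, "tz": -0.045, "turn": 0},
  {"tx": 0, "ty": 0, "tz": -0.045, "turn": 0},
  {"tx": 0, "ty": 0, "tz": -0.049, "turn": 0},
  {"tx": 0, "ty": 0, "tz": 0, "turn": 0},
])

```text
time_s: 6.7
position: [0.5074, -0.0941, 0.1352]
tcp_rot: [[-0.171, 0.985, -0.01], [0.985, 0.172, 0.004], [0.006, -0.009, -1.0]]
force: [-0.3, 1.4, 0.5]
opening: 0.008
```

```bash
python3 - <<'E'
from plan import *
go([])
p=cap('wrist','w5');s=cap('scene'); crop(s,(410,270),(60,55),'s5',6)
E
```

```text
at [ 0.5074 -0.0941  0.1352] yaw 99.87 F [-0.3  1.4  0.5] op 0.008
```

View pics/w5.png

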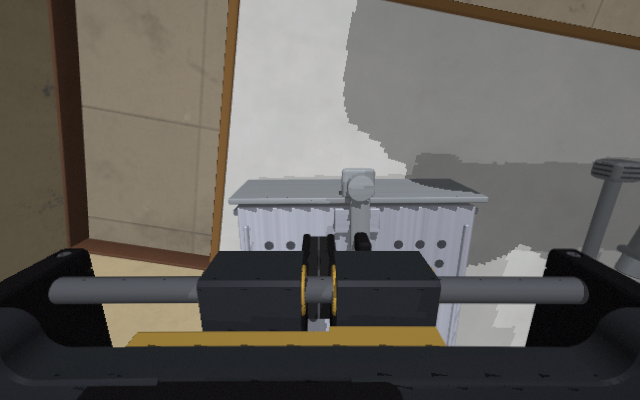

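View pics/s5.png

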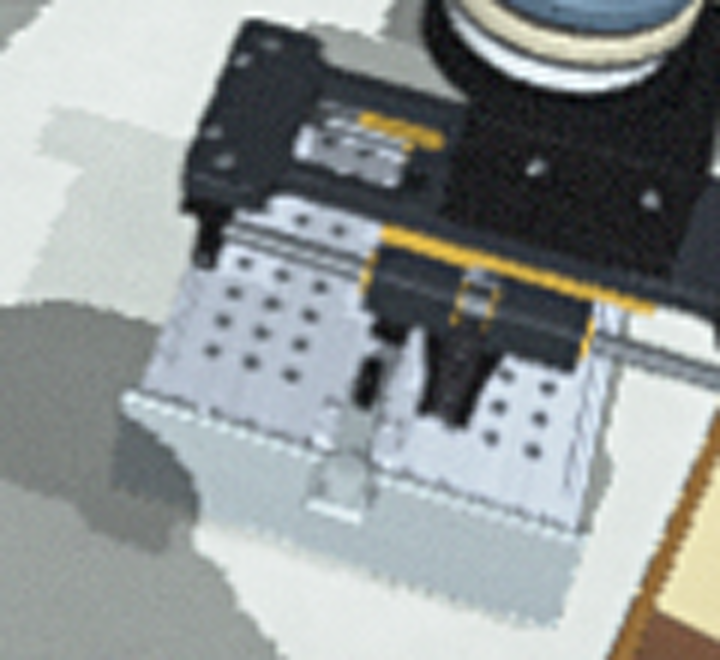

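```bash
python3 - <<'E'
from plan import *
go([])
E
```

```text
at [ 0.5101 -0.0951  0.1393] yaw 99.9 F [0.5 0.4 0.2] op 0.004
```

Call:
play_rows([
  {"tx": 0, "ty": 0, "tz": 0, "turn": 0},
  {"tx": 0, "ty": 0, "tz": 0, "turn": 0},
])

```text
time_s: 7.0
position: [0.5114, -0.0956, 0.1415]
tcp_rot: [[-0.172, 0.985, 0.004], [0.985, 0.172, -0.002], [-0.002, 0.004, -1.0]]
force: [0.0, 0.5, 0.1]
opening: 0.004
```

Call:
play_rows([
  {"tx": -0.0017, "ty": 0.0115, "tz": 0, "turn": 0},
  {"tx": -0.0011, "ty": 0.0111, "tz": 0, "turn": 0},
  {"tx": -0.004, "ty": 0.0107, "tz": 0, "turn": 0},
  {"tx": -0.0069, "ty": 0.0094, "tz": 0, "turn": 0},
  {"tx": -0.0093, "ty": 0.0075, "tz": 0, "turn": 0},
  {"tx": -0.0112, "ty": 0.0049, "tz": 0, "turn": 0},
  {"tx": -0.0148, "ty": 0.0013, "tz": 0, "turn": 0},
  {"tx": 0, "ty": 0, "tz": 0, "turn": 0},
  {"tx": 0, "ty": 0, "tz": 0, "turn": 0},
])

```text
time_s: 7.9
position: [0.473, -0.0499, 0.1397]
tcp_rot: [[-0.169, 0.986, 0.007], [0.986, 0.169, 0.0], [-0.001, 0.007, -1.0]]
force: [7.6, 4.4, -1.6]
opening: 0.004
```

```bash
python3 - <<'E'
from plan import *
go([])
p=cap('wrist','w6');s=cap('scene'); crop(s,(410,270),(60,55),'s6',6)
E
```

```text
at [ 0.473  -0.0499  0.1397] yaw 99.73 F [ 7.6  4.4 -1.6] op 0.004
```

View pics/w6.png

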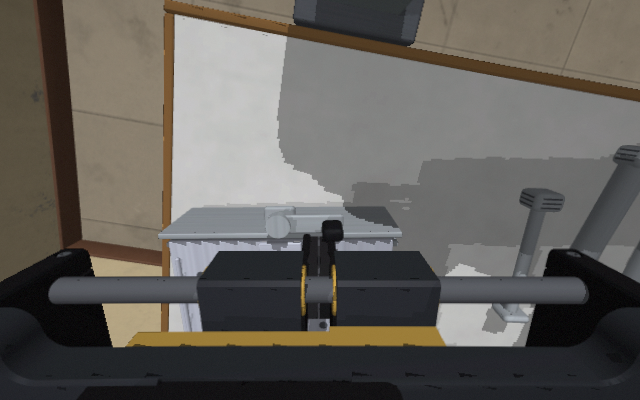

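View pics/s6.png

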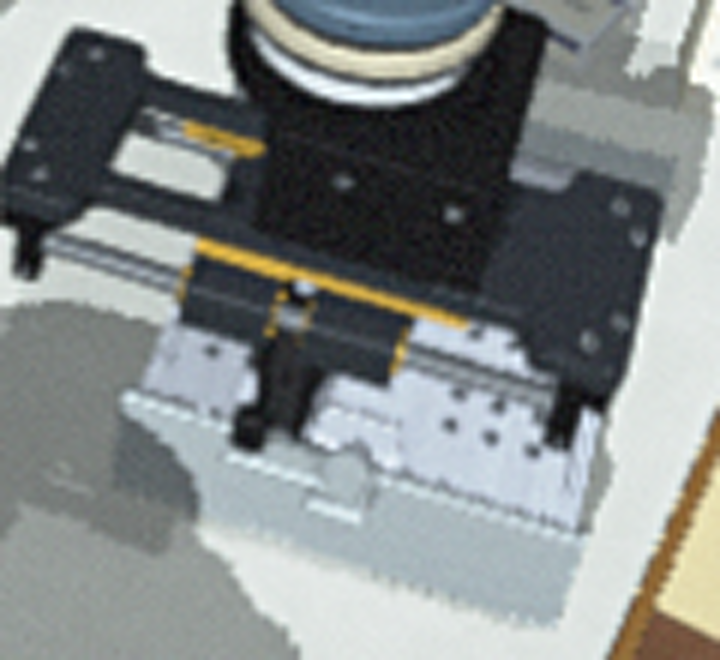

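```bash
python3 - <<'E'
from plan import *
go([(-.060,.02,.1397),(-.060,.02,.20),(-.022,0,.20),(-.022,0,.130)])
E
```

```text
at [ 0.4731 -0.0498  0.1397] yaw 99.74 F [ 7.7  4.6 -1.1] op 0.003
[-0.06    0.02    0.1397] -> [ 0.4966 -0.0474  0.1397] shares [ 0.0294  0.0031 -0.    ] minrows 1
[-0.06  0.02  0.2 ] -> [ 0.4966 -0.0474  0.2   ] shares [0.     0.     0.0754] minrows 2
[-0.022  0.     0.2  ] -> [ 0.5375 -0.0604  0.2   ] shares [ 0.0511 -0.0163  0.    ] minrows 1
[-0.022  0.     0.13 ] -> [ 0.5375 -0.0604  0.13  ] shares [ 0.      0.     -0.0875] minrows 2
```

Call:
play_rows([
  {"tx": 0.02, "ty": 0.001, "tz": 0, "turn": 0},
  {"tx": 0.012, "ty": 0.001, "tz": 0.04, "turn": 0},
  {"tx": 0, "ty": 0, "tz": 0.04, "turn": 0},
])

```text
time_s: 8.3
position: [0.4956, -0.0481, 0.2028]
tcp_rot: [[-0.172, 0.985, -0.005], [0.985, 0.172, 0.002], [0.002, -0.004, -1.0]]
force: [1.2, -1.4, -0.7]
opening: 0.005
```

Call:
play_rows([
  {"tx": 0.0256, "ty": -0.008, "tz": 0.02, "turn": 0},
  {"tx": 0.0256, "ty": -0.008, "tz": 0.02, "turn": 0},
  {"tx": 0, "ty": 0, "tz": 0, "turn": 0},
  {"tx": 0, "ty": 0, "tz": 0, "turn": 0},
  {"tx": 0, "ty": 0, "tz": 0, "turn": 0},
  {"tx": 0, "ty": 0, "tz": 0, "turn": 0},
  {"tx": 0, "ty": 0, "tz": 0, "turn": 0},
  {"tx": 0, "ty": 0, "tz": 0, "turn": 0},
  {"tx": 0, "ty": 0, "tz": 0, "turn": 0},
], gripper=0.6)

```text
time_s: 9.2
position: [0.5374, -0.0611, 0.2352]
tcp_rot: [[-0.172, 0.985, -0.001], [0.985, 0.172, 0.0], [0.0, -0.001, -1.0]]
force: [-0.2, 0.0, 1.3]
opening: 0.594
```

```bash
python3 - <<'E'
from plan import *
go([(-.022,0,.130)])
p=cap('wrist','w7');s=cap('scene'); crop(s,(410,270),(60,55),'s7',6)
print('pin',proj(p,[*w(-.097,0),.066]),'h1',proj(p,[*w(-.033,0),.086]),'stop',proj(p,[[*w(-.089,-.078),.058],[*w(-.089,.078),.058]]))
E
```

```text
at [ 0.5374 -0.0611  0.2352] yaw 99.9 F [-0.2  0.   1.3] op 0.594
[-0.022  0.     0.13 ] -> [ 0.5375 -0.0604  0.13  ] shares [ 0.0002  0.0008 -0.1315] minrows 3
pin [[317.59092035 117.81910383]] h1 [[317.90969088 196.11591982]] stop [[229.96488701 127.22652159]
 [405.30738833 126.52128251]]
```

View pics/w7.png

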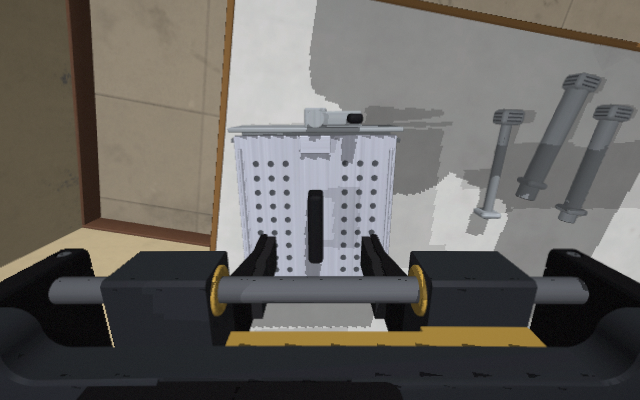

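View pics/s7.png

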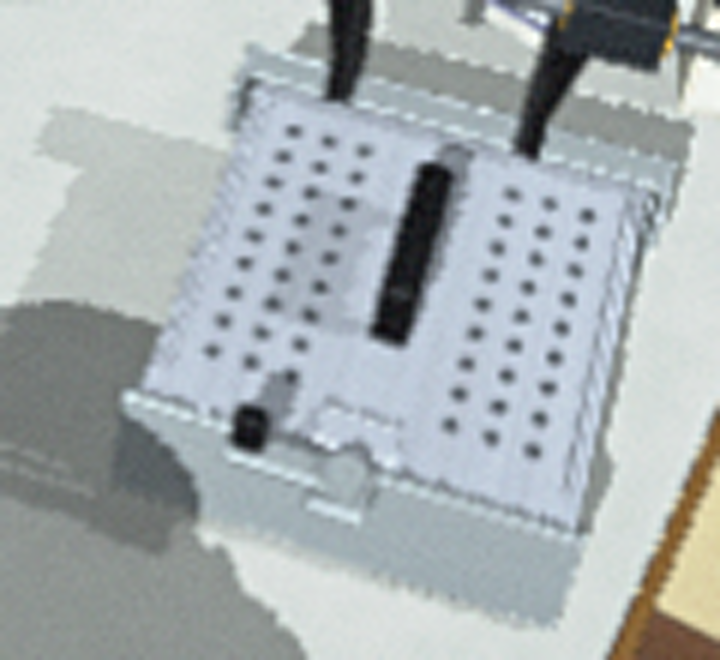

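Call:
play_rows([
  {"tx": 0.0005, "ty": -0.002, "tz": -0.045, "turn": 0},
  {"tx": 0, "ty": 0, "tz": -0.045, "turn": 0},
  {"tx": 0, "ty": 0, "tz": -0.03, "turn": 0},
  {"tx": 0, "ty": 0, "tz": -0.0115, "turn": 0},
  {"tx": 0, "ty": 0, "tz": 0, "turn": 0},
  {"tx": 0, "ty": 0, "tz": 0, "turn": 0},
])

```text
time_s: 9.9
position: [0.5387, -0.063, 0.131]
tcp_rot: [[-0.172, 0.985, 0.001], [0.985, 0.172, -0.001], [-0.001, 0.001, -1.0]]
force: [0.4, 0.7, -0.7]
opening: 0.599
```

Call:
play_rows([
  {"tx": 0, "ty": 0, "tz": 0, "turn": 0},
  {"tx": 0, "ty": 0, "tz": 0, "turn": 0},
  {"tx": 0, "ty": 0, "tz": 0, "turn": 0},
  {"tx": 0, "ty": 0, "tz": 0, "turn": 0},
  {"tx": 0, "ty": 0, "tz": 0, "turn": 0},
  {"tx": 0, "ty": 0, "tz": 0, "turn": 0},
  {"tx": 0, "ty": 0, "tz": 0, "turn": 0},
  {"tx": 0, "ty": 0, "tz": 0, "turn": 0},
], gripper=0)

```text
time_s: 10.7
position: [0.5381, -0.063, 0.1304]
tcp_rot: [[-0.172, 0.985, 0.0], [0.985, 0.172, -0.0], [-0.0, 0.0, -1.0]]
force: [0.5, -0.5, 2.0]
opening: 0.154
```

```bash
python3 - <<'E'
from plan import *
go([])
p=cap('wrist','w8');s=cap('scene'); crop(s,(410,270),(60,55),'s8',6)
E
```

```text
at [ 0.5381 -0.063   0.1304] yaw 99.91 F [ 0.5 -0.5  2. ] op 0.154
```

View pics/s8.png

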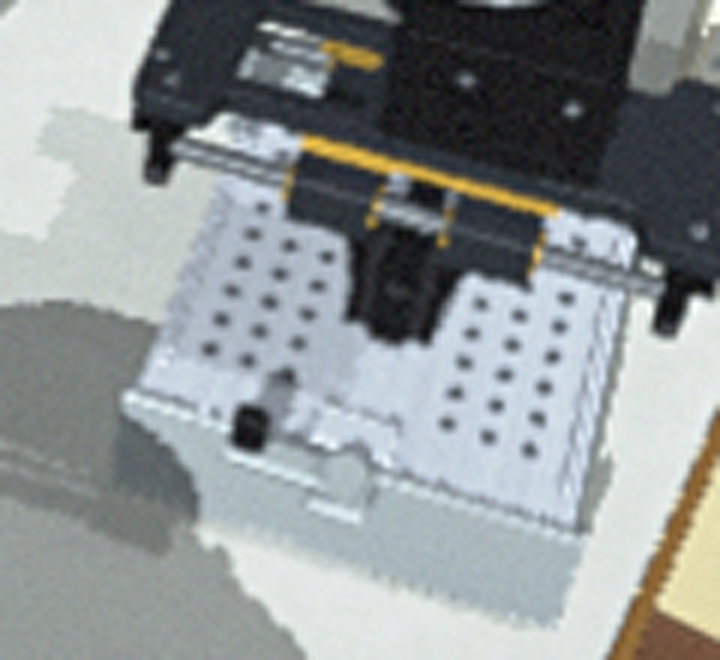

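View pics/w8.png

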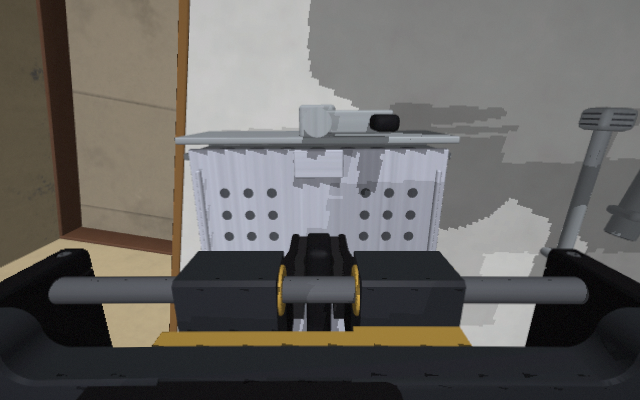

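Call:
play_rows([
  {"tx": 0, "ty": 0, "tz": 0.005, "turn": 0},
  {"tx": 0, "ty": 0, "tz": 0.005, "turn": 0},
  {"tx": 0, "ty": 0, "tz": 0.005, "turn": 0},
  {"tx": 0, "ty": 0, "tz": 0.005, "turn": 0},
  {"tx": 0, "ty": 0, "tz": 0, "turn": 0},
  {"tx": 0, "ty": 0, "tz": 0, "turn": 0},
])

```text
time_s: 11.4
position: [0.5378, -0.0627, 0.1463]
tcp_rot: [[-0.172, 0.985, -0.0], [0.985, 0.172, 0.0], [0.0, -0.0, -1.0]]
force: [0.0, 0.7, -4.8]
opening: 0.151
```

```bash
python3 - <<'E'
from plan import *
go([])
p=cap('wrist','w9');s=cap('scene'); crop(s,(410,270),(60,55),'s9',6)
E
```

```text
at [ 0.5378 -0.0627  0.1463] yaw 99.91 F [ 0.   0.7 -4.8] op 0.151
```

View pics/s9.png

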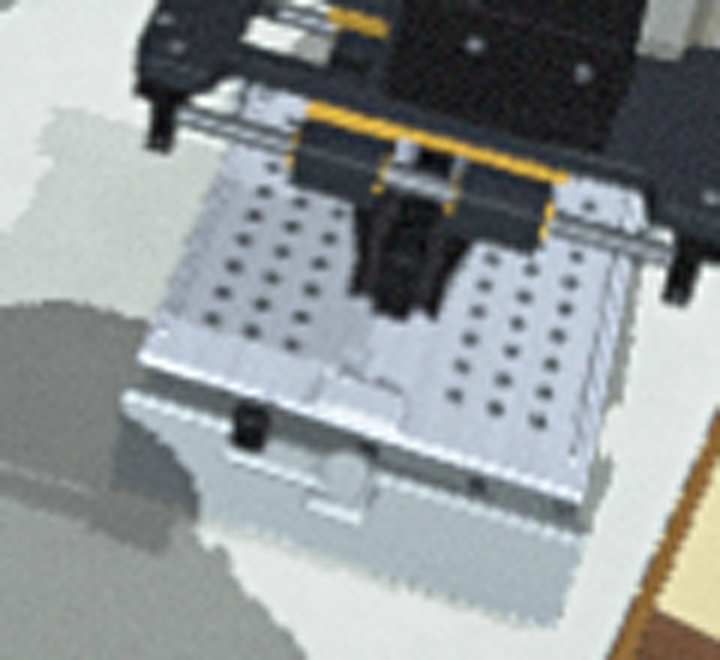

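View pics/w9.png

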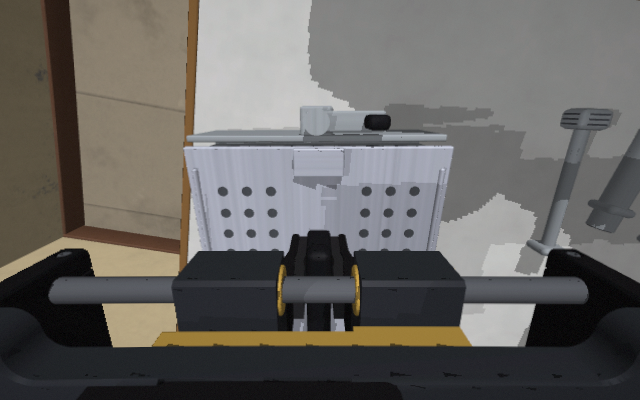

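Call:
play_rows([
  {"tx": 0, "ty": 0, "tz": 0.005, "turn": 0},
  {"tx": 0, "ty": 0, "tz": 0.005, "turn": 0},
  {"tx": 0, "ty": 0, "tz": 0.005, "turn": 0},
  {"tx": 0, "ty": 0, "tz": 0.005, "turn": 0},
  {"tx": 0, "ty": 0, "tz": 0, "turn": 0},
  {"tx": 0, "ty": 0, "tz": 0, "turn": 0},
])

```text
time_s: 12.1
position: [0.5378, -0.0628, 0.1626]
tcp_rot: [[-0.172, 0.985, -0.0], [0.985, 0.172, -0.0], [-0.0, -0.0, -1.0]]
force: [-0.4, 0.3, -3.1]
opening: 0.158
```

```bash
python3 - <<'E'
from plan import *
go([])
s=cap('scene'); crop(s,(410,270),(60,55),'s10',6)
E
```

```text
at [ 0.5378 -0.0628  0.1626] yaw 99.91 F [-0.4  0.3 -3.1] op 0.158
```

View pics/s10.png

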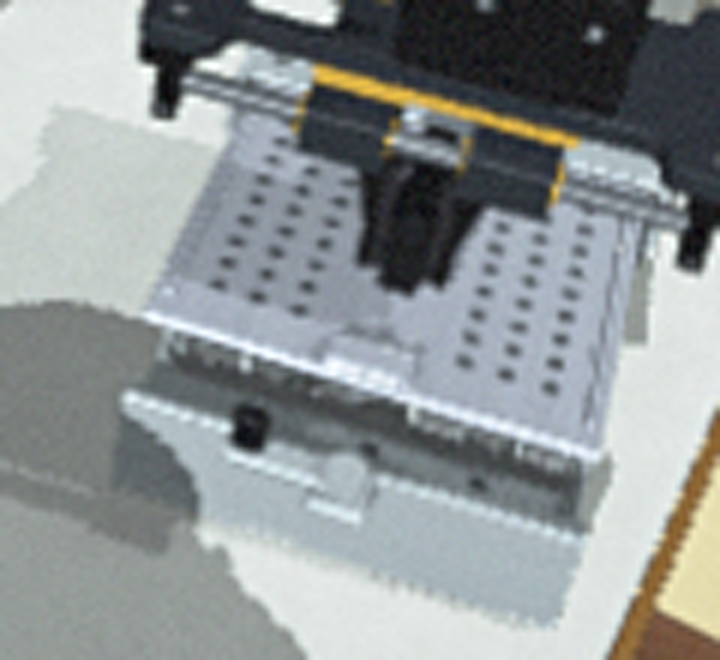

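Call:
play_rows([
  {"tx": -0.0075, "ty": -0.0013, "tz": 0, "turn": 0},
  {"tx": -0.0075, "ty": -0.0013, "tz": 0, "turn": 0},
  {"tx": -0.0075, "ty": -0.0013, "tz": 0, "turn": 0},
  {"tx": -0.0075, "ty": -0.0013, "tz": 0.005, "turn": 0},
  {"tx": 0, "ty": 0, "tz": 0.01, "turn": 0},
  {"tx": 0, "ty": 0, "tz": 0.02, "turn": 0},
  {"tx": 0, "ty": 0, "tz": 0.03, "turn": 0},
  {"tx": 0, "ty": 0, "tz": 0.04, "turn": 0},
  {"tx": 0, "ty": 0, "tz": 0, "turn": 0},
  {"tx": 0, "ty": 0, "tz": 0, "turn": 0},
])

```text
time_s: 13.15
position: [0.5142, -0.067, 0.2472]
tcp_rot: [[-0.172, 0.985, 0.002], [0.985, 0.172, -0.001], [-0.001, 0.002, -1.0]]
force: [-0.4, 0.2, -2.6]
opening: 0.158
```

```bash
python3 - <<'E'
from plan import *
go([(.50,.355,.22)],'w')
s=cap('scene'); crop(s,(390,240),(80,70),'s11',5)
p=cap('wrist','w11')
t=cap('top','t11')
E
```

```text
at [ 0.5142 -0.067   0.2472] yaw 99.9 F [-0.4  0.2 -2.6] op 0.158
[0.5   0.355 0.22 ] -> [0.5   0.355 0.22 ] shares [-0.0178  0.5275 -0.034 ] minrows 9
```

View pics/s11.png

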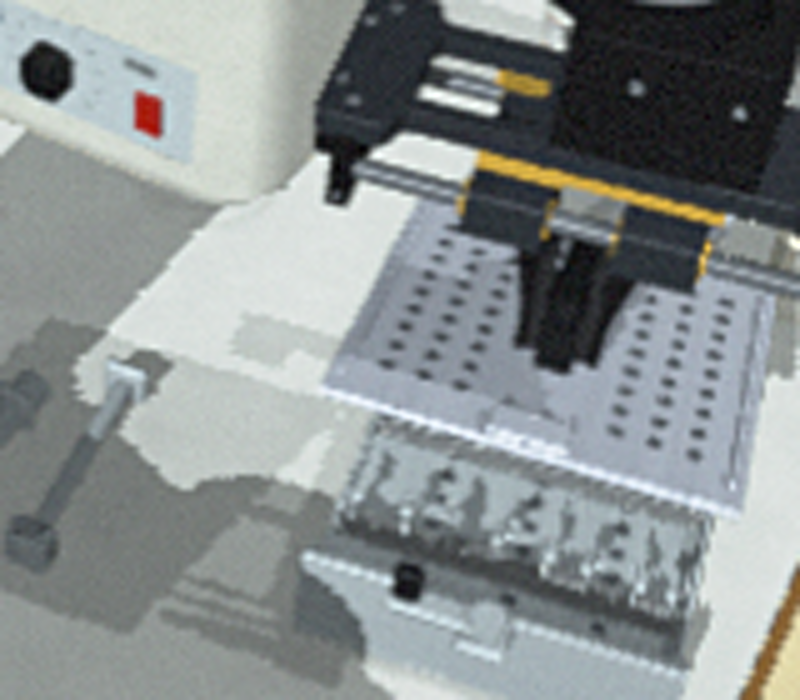

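View pics/w11.png

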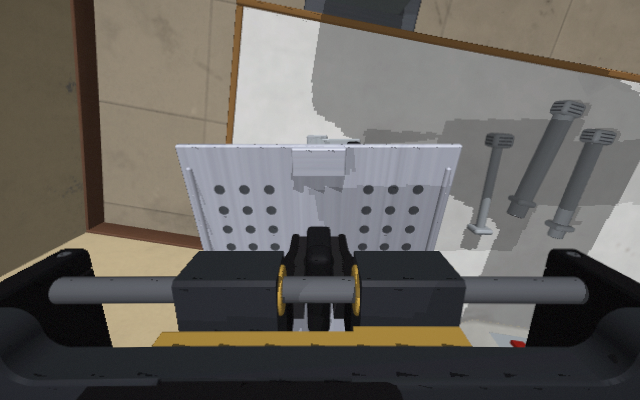

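Call:
play_rows([
  {"tx": -0.0045, "ty": 0.03, "tz": 0, "turn": -0.0167},
  {"tx": -0.0045, "ty": 0.05, "tz": 0, "turn": -0.0167},
  {"tx": -0.0045, "ty": 0.06, "tz": 0, "turn": -0.0167},
  {"tx": -0.0045, "ty": 0.06, "tz": 0, "turn": -0.0167},
  {"tx": -0.0045, "ty": 0.06, "tz": 0, "turn": -0.0167},
  {"tx": -0.0045, "ty": 0.06, "tz": 0, "turn": -0.0167},
  {"tx": -0.0045, "ty": 0.06, "tz": 0, "turn": -0.0167},
  {"tx": -0.0045, "ty": 0.06, "tz": 0, "turn": -0.0167},
  {"tx": -0.0045, "ty": 0.06, "tz": 0, "turn": -0.0167},
  {"tx": -0.0045, "ty": 0.034, "tz": 0, "turn": -0.0167},
])

```text
time_s: 14.3
position: [0.4769, 0.3637, 0.2446]
tcp_rot: [[0.0, 1.0, -0.002], [1.0, -0.0, 0.001], [0.001, -0.002, -1.0]]
force: [-0.4, -0.5, -3.5]
opening: 0.161
```

```bash
python3 - <<'E'
from plan import *
go([(.478,.36,.115),(.478,.36,.081)],'w')
s=cap('scene','s12'); p=cap('wrist','w12'); t=cap('top'); crop(t,(270,240),(90,60),'t12',4)
E
```

```text
at [0.4769 0.3637 0.2446] yaw 89.97 F [-0.4 -0.5 -3.5] op 0.161
[0.478 0.36  0.115] -> [0.478 0.36  0.115] shares [ 0.0014 -0.0046 -0.162 ] minrows 3
[0.478 0.36  0.081] -> [0.478 0.36  0.081] shares [ 0.      0.     -0.0425] minrows 1
```

View pics/s12.png

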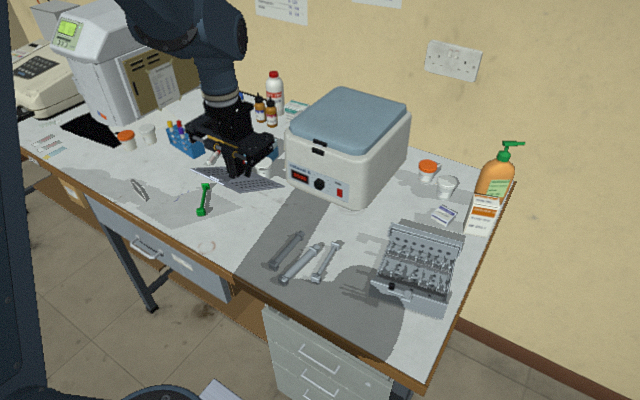

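View pics/w12.png

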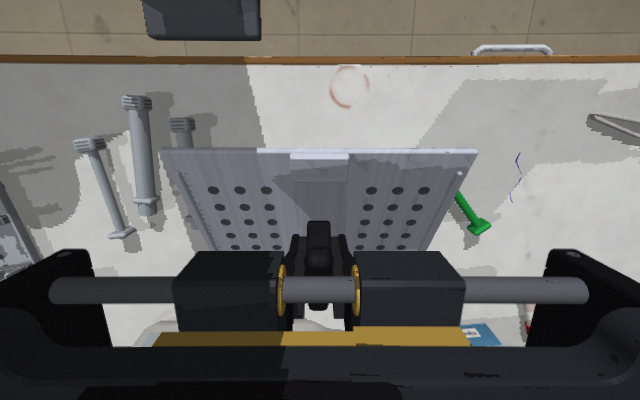

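```bash
cat >> plan.py <<'E'
def tilt(p,uvL,uvR,gx=-.022,s=None):
    s=s or bot.read_state(); P=np.array(s['position']);R=np.array(s['tcp_rot'])
    from scipy.optimize import least_squares
    def f(v):
        t,dx,dy=v; a=-.082-gx-dx
        fx=a*np.cos(t)-.025*np.sin(t); fz=-a*np.sin(t)-.025*np.cos(t)
        pts=[P+R@np.array([y+dy,fx,.051-fz]) for y in(-.075,.075)]
        return (proj(p,pts)-np.array([uvL,uvR])).ravel()
    r=least_squares(f,[.2,0,0]); return r.x,f(r.x)
E
python3 - <<'E'
from plan import *
p=cap('wrist')
print(tilt(p,(162,150),(478,150)))
E
```

```text
(array([ 0.44056743, -0.00206101,  0.00313265]), array([ 0.000196  , -0.06893253,  0.00013595,  0.06905858]))
```

Call:
play_rows([
  {"tx": 0.001, "ty": -0.004, "tz": -0.05, "turn": 0},
  {"tx": 0, "ty": 0, "tz": -0.05, "turn": 0},
  {"tx": 0, "ty": 0, "tz": -0.04, "turn": 0},
  {"tx": 0, "ty": 0, "tz": -0.01, "turn": 0},
  {"tx": 0, "ty": 0, "tz": -0.01, "turn": 0},
  {"tx": 0, "ty": 0, "tz": -0.01, "turn": 0},
  {"tx": 0, "ty": 0, "tz": -0.01, "turn": 0},
  {"tx": 0, "ty": 0, "tz": -0.01, "turn": 0},
  {"tx": 0, "ty": 0, "tz": -0.007, "turn": 0},
  {"tx": 0, "ty": 0, "tz": 0, "turn": 0},
])

```text
time_s: 15.5
position: [0.4789, 0.3566, 0.0879]
tcp_rot: [[0.002, 1.0, -0.001], [1.0, -0.002, -0.001], [-0.001, -0.001, -1.0]]
force: [-2.6, -1.3, 0.1]
opening: 0.158
```

```bash
python3 - <<'E'
from plan import *
go([(.478,.36,.081)],'w')
p=cap('wrist','w13')
E
```

```text
at [0.4789 0.3566 0.0879] yaw 89.87 F [-2.6 -1.3  0.1] op 0.158
[0.478 0.36  0.081] -> [0.478 0.36  0.081] shares [-0.0011  0.0042 -0.0086] minrows 1
```

View pics/w13.png

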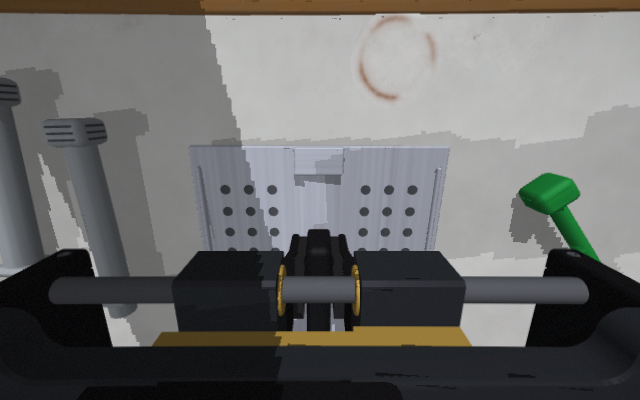

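Call:
play_rows([
  {"tx": 0, "ty": 0, "tz": -0.004, "turn": 0},
  {"tx": 0, "ty": 0, "tz": -0.004, "turn": 0},
  {"tx": 0, "ty": 0, "tz": 0, "turn": 0},
  {"tx": 0, "ty": 0, "tz": 0, "turn": 0},
])

```text
time_s: 15.95
position: [0.479, 0.3572, 0.0831]
tcp_rot: [[0.002, 1.0, 0.001], [1.0, -0.002, 0.0], [0.0, 0.001, -1.0]]
force: [-2.9, -1.2, 6.8]
opening: 0.158
```

Call:
play_rows([
  {"tx": 0, "ty": 0, "tz": 0, "turn": 0},
  {"tx": 0, "ty": 0, "tz": 0, "turn": 0},
  {"tx": 0, "ty": 0, "tz": 0, "turn": 0},
  {"tx": 0, "ty": 0, "tz": 0, "turn": 0},
  {"tx": 0, "ty": 0, "tz": 0.02, "turn": 0},
  {"tx": 0, "ty": 0, "tz": 0.05, "turn": 0},
  {"tx": 0, "ty": 0, "tz": 0.06, "turn": 0},
  {"tx": 0.02, "ty": -0.04, "tz": 0.04, "turn": 0},
  {"tx": 0.02, "ty": -0.04, "tz": 0.04, "turn": 0},
  {"tx": 0.02, "ty": -0.04, "tz": 0.0, "turn": 0},
], gripper=0.6)

```text
time_s: 16.95
position: [0.5297, 0.2612, 0.2567]
tcp_rot: [[0.001, 1.0, 0.012], [1.0, -0.001, 0.003], [0.003, 0.012, -1.0]]
force: [0.3, 0.6, -0.4]
opening: 0.598
```

```bash
python3 - <<'E'
from plan import *
go([],'w')
p=cap('wrist','w14')
for n in ['10','13','16','19']: pm(p,n)
s=cap('scene','s14')
E
```

```text
at [0.5297 0.2612 0.2567] yaw 89.97 F [ 0.3  0.6 -0.4] op 0.598
10 0.76 [196, 127] 1390 [482. 126. 120.  28.] yaw 7.7
10 0.74 [550, 139] 1554 [486. 527. 126.  30.] yaw 38.6
16 0.72 [284, 112] 1865 [465. 224. 128.  22.] yaw 1.5
19 0.96 [236, 96] 2405 [446. 174.  26. 133.] yaw -4.1
```

View pics/w14.png

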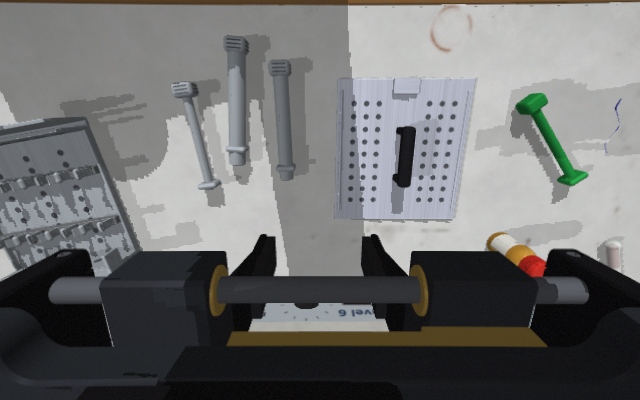

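View pics/s14.png

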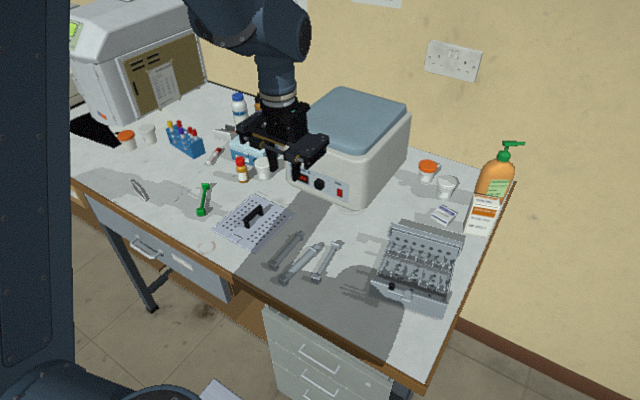

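Call:
play_rows([
  {"tx": 0.012, "ty": -0.05, "tz": 0.008, "turn": 0.0209},
  {"tx": 0.012, "ty": -0.05, "tz": 0.008, "turn": 0.0209},
  {"tx": 0.012, "ty": -0.05, "tz": 0.008, "turn": 0.0209},
  {"tx": 0.012, "ty": -0.05, "tz": 0.008, "turn": 0.0209},
  {"tx": 0.012, "ty": -0.05, "tz": 0.008, "turn": 0.0209},
  {"tx": 0.012, "ty": -0.05, "tz": 0.008, "turn": 0.0209},
  {"tx": 0.012, "ty": -0.05, "tz": 0.008, "turn": 0.0209},
  {"tx": 0.012, "ty": -0.05, "tz": 0.008, "turn": 0.0209},
  {"tx": 0, "ty": 0, "tz": 0, "turn": 0},
  {"tx": 0, "ty": 0, "tz": 0, "turn": 0},
], gripper=0.6)

```text
time_s: 18.25
position: [0.6034, -0.0585, 0.3008]
tcp_rot: [[-0.172, 0.985, -0.001], [0.985, 0.172, 0.001], [0.001, -0.001, -1.0]]
force: [0.1, 1.1, -0.4]
opening: 0.6
```

```bash
python3 - <<'E'
from plan import *
go([],'w')
p=cap('wrist','w15')
import json; json.dump(dict(fx=p['fx'],fy=p['fy'],cx=p['cx'],cy=p['cy'],D=list(p['D']),extrinsics=np.array(p['extrinsics']).tolist()),open('w15.json','w'))
cv2.imwrite('pics/w15c.png',cv2.resize(p['pixels'][60:235,220:420],None,fx=3.4,fy=3.4,interpolation=2))
E
```

```text
at [ 0.6034 -0.0585  0.3008] yaw 99.88 F [ 0.1  1.1 -0.4] op 0.6
```

View pics/w15.png

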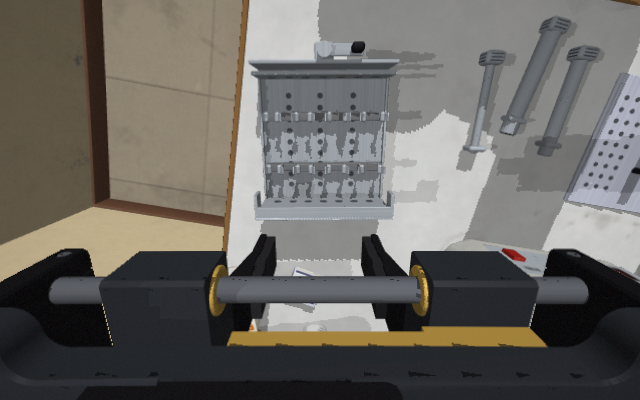

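View pics/w15c.png

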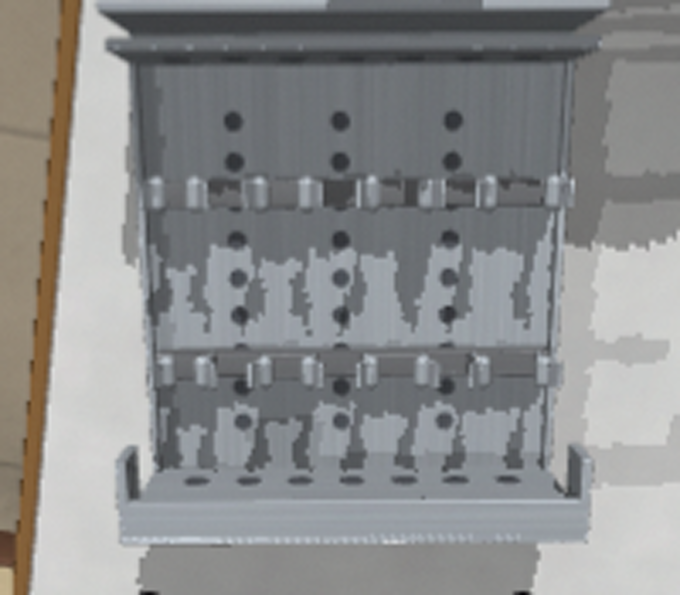

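Call:
play_rows([
  {"tx": 0.006, "ty": 0.0, "tz": -0.03, "turn": 0},
  {"tx": 0.006, "ty": 0.0, "tz": -0.03, "turn": 0},
  {"tx": 0.006, "ty": 0.0, "tz": -0.03, "turn": 0},
  {"tx": 0.006, "ty": 0.0, "tz": -0.02, "turn": 0},
  {"tx": 0, "ty": 0, "tz": 0, "turn": 0},
  {"tx": 0, "ty": 0, "tz": 0, "turn": 0},
  {"tx": 0, "ty": 0, "tz": 0, "turn": 0},
], gripper=0.6)

```text
time_s: 19.0
position: [0.6233, -0.0586, 0.2146]
tcp_rot: [[-0.173, 0.985, 0.002], [0.985, 0.173, -0.001], [-0.001, 0.002, -1.0]]
force: [0.5, -0.0, 0.2]
opening: 0.601
```

```bash
cat >> h.py <<'E'
import json
def savec(p,fn): json.dump(dict(fx=p['fx'],fy=p['fy'],cx=p['cx'],cy=p['cy'],D=list(p['D']),extrinsics=np.array(p['extrinsics']).tolist()),open(fn+'.json','w'))
def loadc(fn): return json.load(open(fn+'.json'))
E
python3 - <<'E'
from plan import *
go([],'w')
p=cap('wrist','w16');savec(p,'w16')
cv2.imwrite('pics/w16a.png',cv2.resize(p['pixels'][90:240,215:425],None,fx=3.8,fy=3.8,interpolation=2))
E
```

```text
at [ 0.6233 -0.0586  0.2146] yaw 99.95 F [ 0.5 -0.   0.2] op 0.601
```

View pics/w16.png

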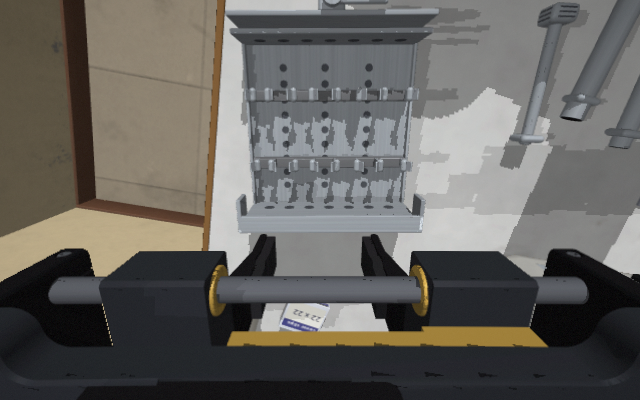

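View pics/w16a.png

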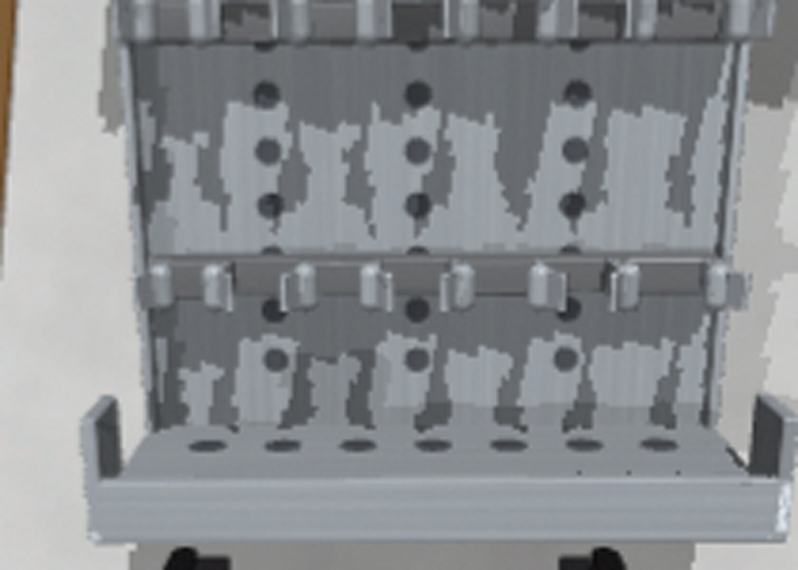

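```bash
python3 - <<'E'
from plan import *
p=loadc('w16'); s=bot.read_state();P=np.array(s['position']);R=np.array(s['tcp_rot'])
for y in(-.0095,0,.0095):
  print(y,proj(p,[P+R@np.array([x,y,.0697]) for x in(-.0261,.0261)]).round(1))
T=np.array(p['extrinsics']); print('cam in tool',R.T@(T[:3,3]-P), (R.T@T[:3,:3]).round(4))
ex=R[:,0]
C=np.array([.5597,-.0590])
def loc(W): 
    c,s_=np.cos(TH),np.sin(TH); d=W[:2]-C; return np.array([c*d[0]+s_*d[1],-s_*d[0]+c*d[1]])
for nm,u in dict(c10=263.9,c13=303.9,c16=347.1,c19=391.7).items():
  for z in(.036,.042): print(nm,z,(loc(atz(p,(u,165),z)-.0019*ex)*1000).round(1))
q=loadc('w15')
for nm,xs in dict(c10=(155,193),c13=(258,307),c16=(370,430),c19=(487,555)).items():
  print('w15 front',nm,(loc(atz(q,(np.mean(xs)/3.4+220,193/3.4+60),.04)-.0019*ex)*1000).round(1))
for nm,xs in dict(c10=(165,204),c13=(263,309),c16=(368,425),c19=(481,543)).items():
  print('w15 rear',nm,(loc(atz(q,(np.mean(xs)/3.4+220,370/3.4+60),.04)-.0019*ex)*1000).round(1))
for nm,uv in dict(ledgeL=(122/3.4+220,543/3.4+60),ledgeR=(588/3.4+220,540/3.4+60)).items(): print(nm,(loc(atz(q,uv,.064)-.0019*ex)*1000).round(1))
for nm,uv in dict(stopL=(110/3.4+220,45/3.4+60),stopR=(600/3.4+220,45/3.4+60)).items(): print(nm,(loc(atz(q,uv,.054)-.0019*ex)*1000).round(1))
E
```

```text
-0.0095 [[272.9 235.2]
 [360.3 235.1]]
0 [[273.7 249.7]
 [359.6 249.6]]
0.0095 [[274.4 263.6]
 [359.  263.5]]
cam in tool [ 0.00087619 -0.08070719 -0.09172682] [[ 1.000e+00 -1.000e-03  1.000e-03]
 [ 6.000e-04  9.552e-01  2.960e-01]
 [-1.200e-03 -2.960e-01  9.552e-01]]
c10 0.036 [ 30.6 -62.4]
c10 0.042 [ 29.5 -61.2]
c13 0.036 [ 30.7 -25.2]
c13 0.042 [ 29.6 -24.9]
c16 0.036 [30.8 15. ]
c16 0.042 [29.7 14.4]
c19 0.036 [31.  56.5]
c19 0.042 [29.9 54.9]
w15 front c10 [-31.1 -61.8]
w15 front c13 [-31.  -24.9]
w15 front c16 [-30.8  15. ]
w15 front c19 [-30.6  56.1]
w15 rear c10 [ 29.7 -61.2]
w15 rear c13 [ 29.9 -24.9]
w15 rear c16 [30.1 14.7]
w15 rear c19 [30.3 56.1]
ledgeL [ 86.6 -82.6]
ledgeR [86.3 81.4]
stopL [-75.7 -77.3]
stopR [-75.1  76. ]
```

Call:
play_rows([
  {"tx": -0.015, "ty": 0.04, "tz": 0, "turn": -0.0053},
  {"tx": -0.015, "ty": 0.04, "tz": 0, "turn": -0.0053},
  {"tx": -0.015, "ty": 0.04, "tz": 0, "turn": -0.0053},
  {"tx": -0.015, "ty": 0.04, "tz": 0, "turn": -0.0053},
  {"tx": -0.015, "ty": 0.04, "tz": 0, "turn": -0.0053},
  {"tx": -0.015, "ty": 0.03, "tz": 0, "turn": -0.0053},
  {"tx": 0, "ty": 0, "tz": 0, "turn": -0.0053},
  {"tx": 0, "ty": 0, "tz": 0, "turn": 0},
  {"tx": 0, "ty": 0, "tz": 0, "turn": 0},
], gripper=0.35)

```text
time_s: 19.95
position: [0.5518, 0.1242, 0.2142]
tcp_rot: [[-0.133, 0.991, 0.002], [0.991, 0.133, -0.0], [-0.001, 0.002, -1.0]]
force: [-0.2, 0.2, 0.2]
opening: 0.351
```

```bash
python3 - <<'E'
from plan import *
go([],'w')
p=cap('wrist','w17');savec(p,'w17')
for n in ['10','16','19']: pm(p,n)
cv2.imwrite('pics/w17a.png',cv2.resize(p['pixels'][40:240,200:480],None,fx=2.8,fy=2.8,interpolation=2))
E
```

```text
at [0.5518 0.1242 0.2142] yaw 97.65 F [-0.2  0.2  0.2] op 0.351
10 0.85 [330, 108] 1646 [481. 127. 119.  22.] yaw 7.7
16 0.67 [433, 108] 2818 [466. 224. 130.  29.] yaw 1.5
19 0.97 [389, 81] 3237 [445. 174.  25. 133.] yaw -4.3
```

View pics/w17.png

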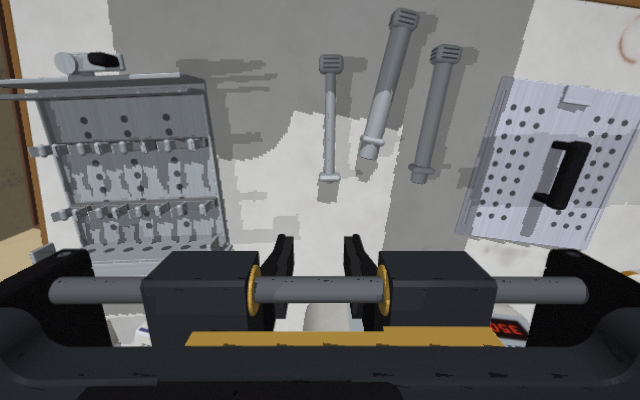

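View pics/w17a.png

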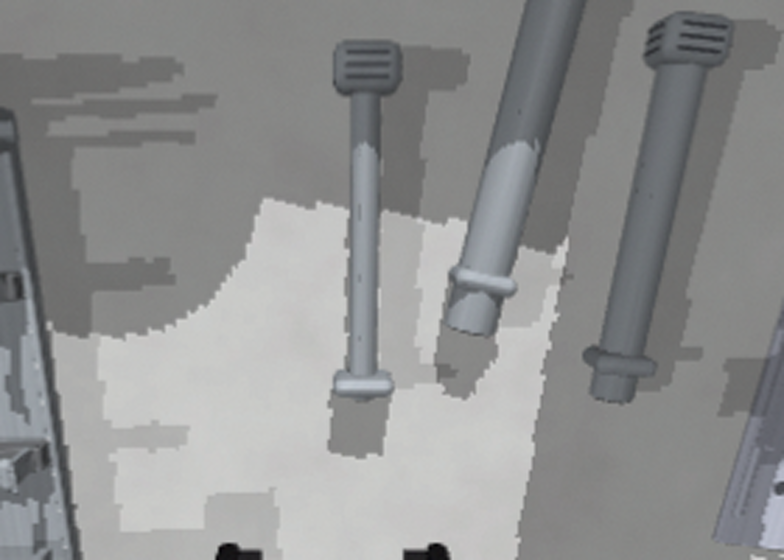

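```bash
cat >> plan.py <<'E'
C=np.array([.5597,-.0590])
def axis(p,a,b,z=.013,yaw=None,R=None):
    R=np.array(bot.read_state()['tcp_rot']) if R is None else R
    A=atz(p,a,z)-.0019*R[:,0];B=atz(p,b,z)-.0019*R[:,0]; d=B-A
    return ((A+B)/2)[:2].round(4),'len',np.linalg.norm(d).round(4),'yaw',np.degrees(np.arctan2(d[1],d[0])).round(2)
E
python3 - <<'E'
from plan import *
p=loadc('w17')
print(10,axis(p,(330.4,73.9),(328.9,172.1)))
print(16,axis(p,(443.9,62.1),(420.4,164.3)))
print(19,axis(p,(402,27.5),(373.2,135.7)))
m=axis(p,(330.4,73.9),(328.9,172.1))[0]
go([(m[0],m[1],.12),(m[0],m[1],.0735)],'w')
E
```

```text
10 (array([0.4847, 0.1252]), 'len', np.float64(0.0917), 'yaw', np.float64(7.36))
16 (array([0.4631, 0.2206]), 'len', np.float64(0.0941), 'yaw', np.float64(0.68))
19 (array([0.4413, 0.1726]), 'len', np.float64(0.095), 'yaw', np.float64(-4.51))
at [0.5514 0.1241 0.2135] yaw 97.6 F [ 0.5  0.2 -0.1] op 0.346
[0.4847 0.1252 0.12  ] -> [0.4847 0.1252 0.12  ] shares [-0.0833  0.0014 -0.1169] minrows 3
[0.4847 0.1252 0.0735] -> [0.4847 0.1252 0.0735] shares [ 0.      0.     -0.0581] minrows 1
```

Call:
play_rows([
  {"tx": -0.03, "ty": 0.0005, "tz": -0.035, "turn": 0},
  {"tx": -0.03, "ty": 0.0005, "tz": -0.035, "turn": 0},
  {"tx": -0.023, "ty": 0.0005, "tz": -0.045, "turn": 0},
  {"tx": 0, "ty": 0, "tz": -0.03, "turn": 0},
  {"tx": 0, "ty": 0, "tz": -0.02, "turn": 0},
  {"tx": 0, "ty": 0, "tz": -0.01, "turn": 0},
  {"tx": 0, "ty": 0, "tz": 0, "turn": 0},
  {"tx": 0, "ty": 0, "tz": 0, "turn": 0},
], gripper=0.35)

```text
time_s: 20.95
position: [0.485, 0.126, 0.0738]
tcp_rot: [[-0.133, 0.991, 0.001], [0.991, 0.133, 0.0], [-0.0, 0.001, -1.0]]
force: [0.8, -0.5, 1.5]
opening: 0.347
```

Call:
play_rows([
  {"tx": 0, "ty": 0, "tz": 0, "turn": 0},
  {"tx": 0, "ty": 0, "tz": 0, "turn": 0},
  {"tx": 0, "ty": 0, "tz": 0, "turn": 0},
  {"tx": 0, "ty": 0, "tz": 0, "turn": 0},
  {"tx": 0, "ty": 0, "tz": 0, "turn": 0},
  {"tx": 0, "ty": 0, "tz": 0, "turn": 0},
], gripper=0)

```text
time_s: 21.55
position: [0.4847, 0.1263, 0.0739]
tcp_rot: [[-0.134, 0.991, 0.001], [0.991, 0.134, 0.0], [-0.0, 0.001, -1.0]]
force: [0.2, -0.8, 5.2]
opening: 0.1
```

```bash
python3 - <<'E'
from plan import *
go([],'w')
p=cap('wrist','w18')
E
```

```text
at [0.4847 0.1263 0.0739] yaw 97.69 F [ 0.2 -0.8  5.2] op 0.1
```

View pics/w18.png

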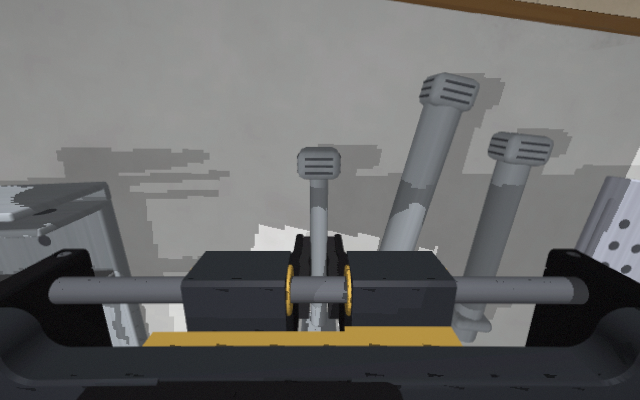

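Call:
play_rows([
  {"tx": 0, "ty": 0, "tz": 0.02, "turn": 0},
  {"tx": 0, "ty": 0, "tz": 0.04, "turn": 0},
  {"tx": 0, "ty": 0, "tz": 0.05, "turn": 0.02},
  {"tx": 0, "ty": 0, "tz": 0.03, "turn": 0.02},
  {"tx": 0, "ty": 0, "tz": 0, "turn": 0},
  {"tx": 0, "ty": 0, "tz": 0, "turn": 0},
])

```text
time_s: 22.2
position: [0.4842, 0.1263, 0.1855]
tcp_rot: [[-0.175, 0.985, 0.0], [0.985, 0.175, -0.0], [-0.0, 0.0, -1.0]]
force: [-0.2, -0.1, -1.1]
opening: 0.104
```

```bash
python3 - <<'E'
from plan import *
go([(-.0005,-.0617,.17),(-.0005,-.0617,.105)])
p=cap('wrist','w19')
E
```

```text
at [0.4842 0.1263 0.1855] yaw 100.08 F [-0.2 -0.1 -1.1] op 0.104
[-0.0005 -0.0617  0.17  ] -> [ 0.57   -0.1198  0.17  ] shares [ 0.1073 -0.3076 -0.0193] minrows 6
[-0.0005 -0.0617  0.105 ] -> [ 0.57   -0.1198  0.105 ] shares [ 0.      0.     -0.0813] minrows 2
```

View pics/w19.png

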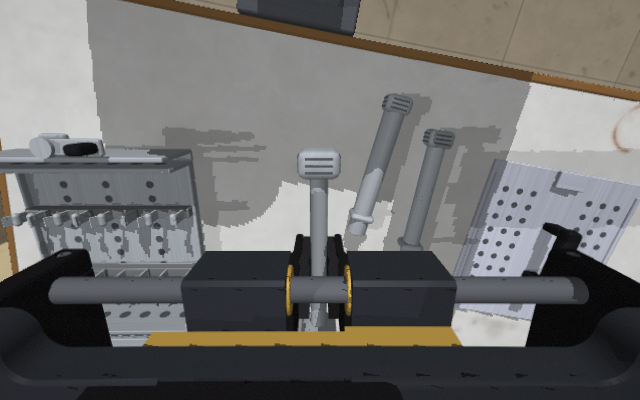

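Call:
play_rows([
  {"tx": 0.0134, "ty": -0.0385, "tz": 0, "turn": 0},
  {"tx": 0.0134, "ty": -0.0385, "tz": 0, "turn": 0},
  {"tx": 0.0134, "ty": -0.0385, "tz": 0, "turn": 0},
  {"tx": 0.0134, "ty": -0.0385, "tz": 0, "turn": 0},
  {"tx": 0.0134, "ty": -0.0385, "tz": 0, "turn": 0},
  {"tx": 0.0134, "ty": -0.0385, "tz": 0, "turn": 0},
  {"tx": 0.0134, "ty": -0.0385, "tz": 0, "turn": 0},
  {"tx": 0.0134, "ty": -0.0385, "tz": 0, "turn": 0},
  {"tx": 0, "ty": 0, "tz": -0.02, "turn": 0},
  {"tx": 0, "ty": 0, "tz": 0, "turn": 0},
])

```text
time_s: 23.25
position: [0.5682, -0.1205, 0.1657]
tcp_rot: [[-0.173, 0.985, -0.007], [0.985, 0.173, 0.003], [0.004, -0.007, -1.0]]
force: [-1.6, 0.5, -0.0]
opening: 0.105
```

```bash
python3 - <<'E'
from plan import *
go([(-.0005,-.0617,.105)])
p=cap('wrist','w20'); cv2.imwrite('pics/w20a.png',cv2.resize(p['pixels'][80:260,220:450],None,fx=3.4,fy=3.4,interpolation=2))
s=cap('scene'); crop(s,(410,265),(60,55),'s20',6)
E
```

```text
at [ 0.5682 -0.1205  0.1657] yaw 99.96 F [-1.6  0.5 -0. ] op 0.105
[-0.0005 -0.0617  0.105 ] -> [ 0.57   -0.1198  0.105 ] shares [ 0.0023  0.0008 -0.0759] minrows 2
```

View pics/w20a.png

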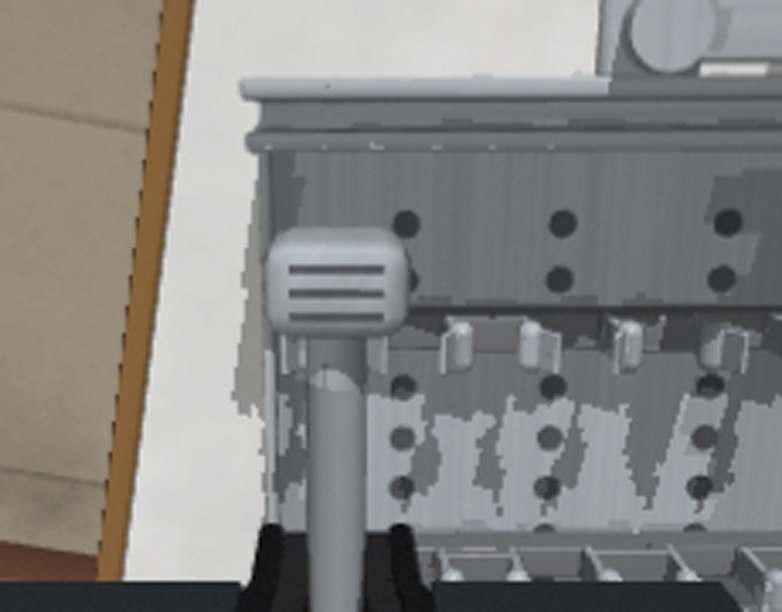

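View pics/s20.png

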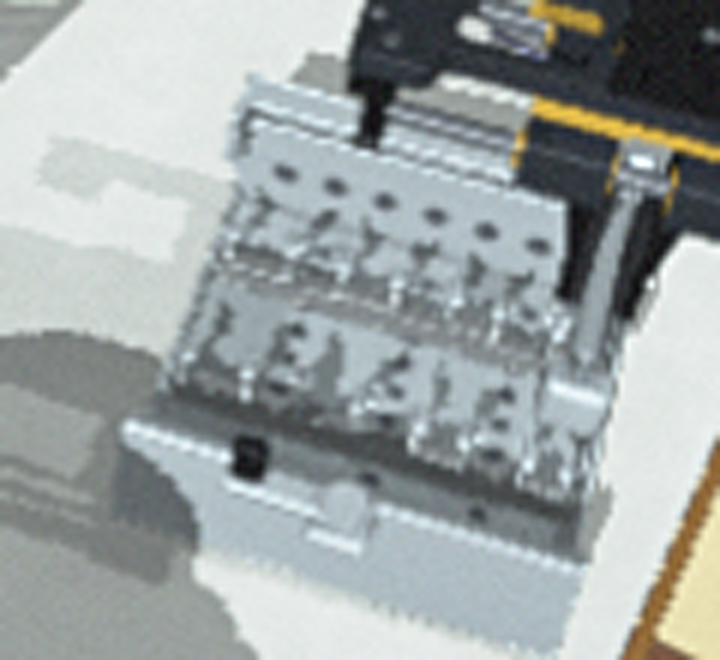

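Call:
play_rows([
  {"tx": 0, "ty": 0, "tz": -0.03, "turn": 0},
  {"tx": 0, "ty": 0, "tz": -0.02, "turn": 0},
  {"tx": 0, "ty": 0, "tz": -0.014, "turn": 0},
  {"tx": 0, "ty": 0, "tz": 0, "turn": 0},
  {"tx": 0, "ty": 0, "tz": 0, "turn": 0},
  {"tx": 0, "ty": 0, "tz": 0, "turn": 0},
])

```text
time_s: 23.95
position: [0.5707, -0.1201, 0.1191]
tcp_rot: [[-0.176, 0.984, 0.001], [0.984, 0.176, -0.001], [-0.001, 0.001, -1.0]]
force: [0.4, -0.1, -0.8]
opening: 0.102
```

```bash
python3 - <<'E'
from plan import *
go([(-.0005,-.0617,.093)])
p=cap('wrist','w21'); cv2.imwrite('pics/w21a.png',cv2.resize(p['pixels'][80:260,220:450],None,fx=3.4,fy=3.4,interpolation=2))
E
```

```text
at [ 0.5707 -0.1201  0.1191] yaw 100.11 F [ 0.4 -0.1 -0.8] op 0.102
[-0.0005 -0.0617  0.093 ] -> [ 0.57   -0.1198  0.093 ] shares [-0.0009  0.0004 -0.0326] minrows 1
```

View pics/w21a.png

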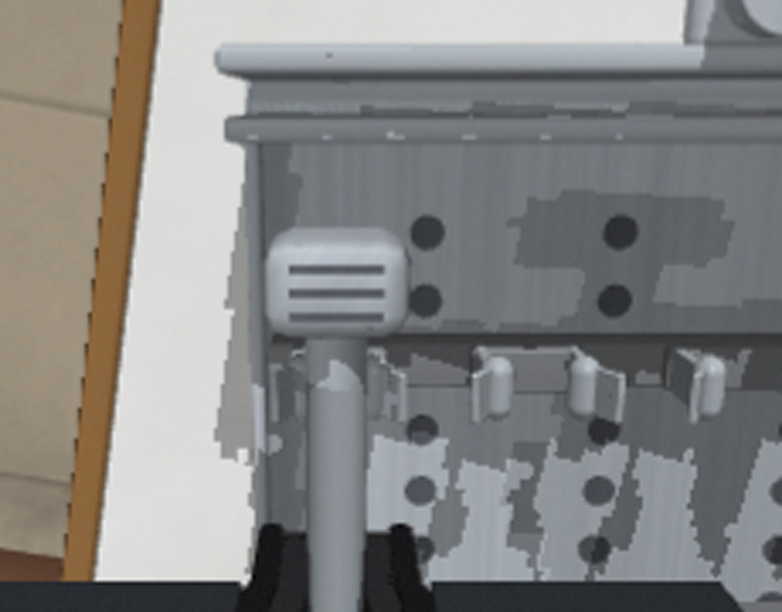

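Call:
play_rows([
  {"tx": 0, "ty": 0, "tz": -0.01, "turn": 0},
  {"tx": 0, "ty": 0, "tz": -0.005, "turn": 0},
  {"tx": 0, "ty": 0, "tz": -0.005, "turn": 0},
  {"tx": 0, "ty": 0, "tz": -0.005, "turn": 0},
  {"tx": 0, "ty": 0, "tz": 0, "turn": 0},
])

```text
time_s: 24.5
position: [0.5704, -0.12, 0.0983]
tcp_rot: [[-0.175, 0.985, 0.001], [0.985, 0.175, 0.0], [0.0, 0.001, -1.0]]
force: [1.1, 2.4, 2.8]
opening: 0.101
```

Call:
play_rows([
  {"tx": 0, "ty": 0, "tz": -0.004, "turn": 0},
  {"tx": 0, "ty": 0, "tz": -0.004, "turn": 0},
  {"tx": 0, "ty": 0, "tz": -0.002, "turn": 0},
  {"tx": 0, "ty": 0, "tz": 0, "turn": 0},
])

```text
time_s: 24.9
position: [0.5705, -0.12, 0.0925]
tcp_rot: [[-0.175, 0.985, 0.001], [0.985, 0.175, -0.0], [-0.0, 0.001, -1.0]]
force: [-3.2, 2.9, 17.6]
opening: 0.102
```

```bash
python3 - <<'E'
from plan import *
go([(-.0005,-.0617,.093)])
p=cap('wrist','w22'); cv2.imwrite('pics/w22a.png',cv2.resize(p['pixels'][80:260,220:450],None,fx=3.4,fy=3.4,interpolation=2))
s=cap('scene'); crop(s,(410,265),(60,55),'s22',6)
E
```

```text
at [ 0.5705 -0.12    0.0925] yaw 100.09 F [-3.2  2.9 17.6] op 0.102
[-0.0005 -0.0617  0.093 ] -> [ 0.57   -0.1198  0.093 ] shares [-0.0006  0.0002  0.0006] minrows 1
```

View pics/w22a.png

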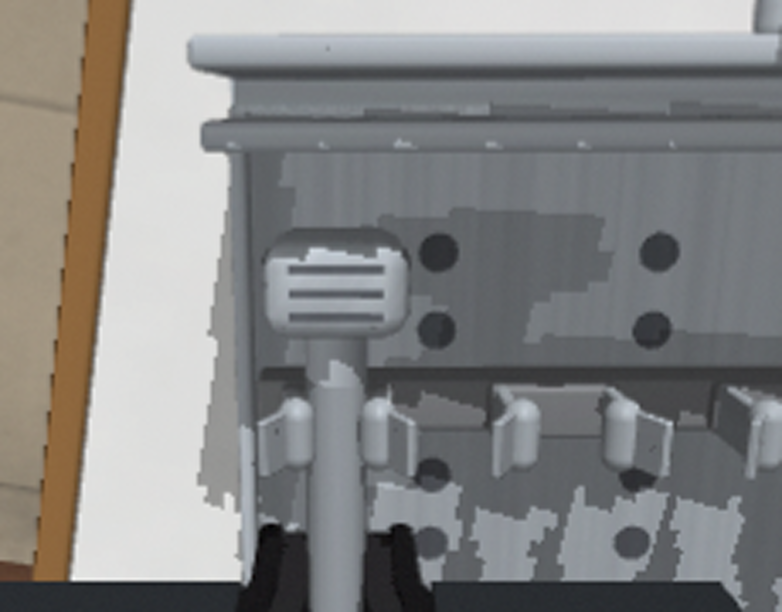

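View pics/s22.png

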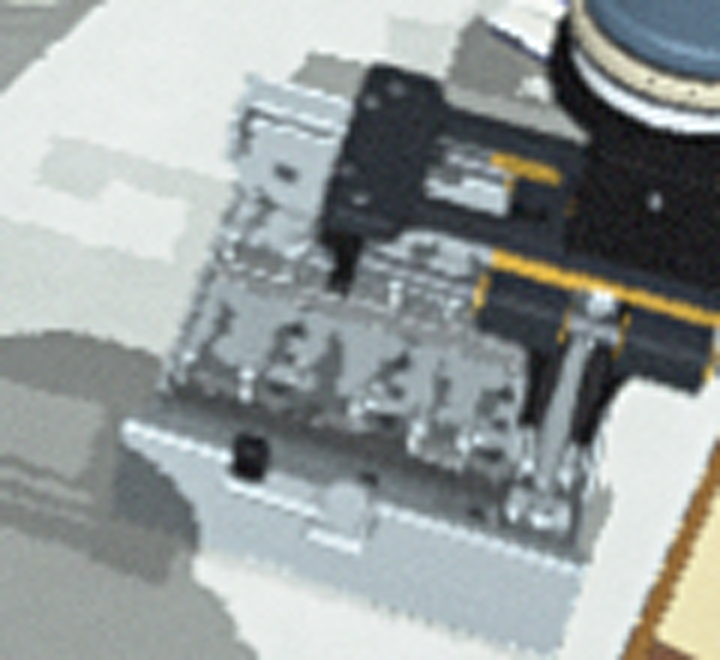

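Call:
play_rows([
  {"tx": 0, "ty": 0, "tz": -0.002, "turn": 0},
  {"tx": 0, "ty": 0, "tz": 0, "turn": 0},
  {"tx": 0, "ty": 0, "tz": 0, "turn": 0},
])

```text
time_s: 25.3
position: [0.5705, -0.12, 0.0924]
tcp_rot: [[-0.175, 0.985, 0.001], [0.985, 0.175, -0.0], [-0.001, 0.001, -1.0]]
force: [-5.4, 2.1, 27.2]
opening: 0.105
```

Call:
play_rows([
  {"tx": 0, "ty": 0, "tz": 0.003, "turn": 0},
  {"tx": 0, "ty": 0, "tz": 0, "turn": 0},
  {"tx": 0, "ty": 0, "tz": 0, "turn": 0},
  {"tx": 0, "ty": 0, "tz": 0, "turn": 0},
  {"tx": 0, "ty": 0, "tz": 0.02, "turn": 0},
  {"tx": 0, "ty": 0, "tz": 0.05, "turn": 0},
  {"tx": 0, "ty": 0, "tz": 0.06, "turn": 0},
  {"tx": 0, "ty": 0, "tz": 0, "turn": 0},
], gripper=0.3)

```text
time_s: 26.1
position: [0.5736, -0.1215, 0.2004]
tcp_rot: [[-0.175, 0.984, 0.011], [0.984, 0.175, -0.005], [-0.007, 0.01, -1.0]]
force: [0.9, 0.1, 0.3]
opening: 0.299
```

```bash
python3 - <<'E'
from plan import *
go([(.54,.1726,.2)],'w')
p=cap('wrist','w23'); cv2.imwrite('pics/w23a.png',cv2.resize(p['pixels'][80:260,220:450],None,fx=3.4,fy=3.4,interpolation=2))
savec(p,'w23')
E
```

```text
at [ 0.5736 -0.1215  0.2004] yaw 100.1 F [0.9 0.1 0.3] op 0.299
[0.54   0.1726 0.2   ] -> [0.54   0.1726 0.2   ] shares [-0.042   0.3677 -0.0005] minrows 7
```

View pics/w23a.png

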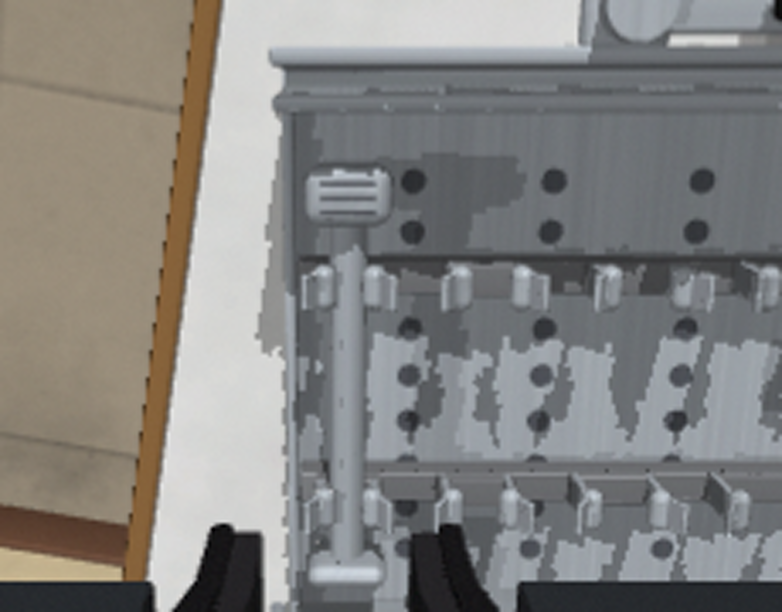

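Call:
play_rows([
  {"tx": -0.0035, "ty": 0.0534, "tz": 0, "turn": -0.0196},
  {"tx": -0.0035, "ty": 0.0534, "tz": 0, "turn": -0.0196},
  {"tx": -0.0035, "ty": 0.0534, "tz": 0, "turn": -0.0196},
  {"tx": -0.0035, "ty": 0.0534, "tz": 0, "turn": -0.0196},
  {"tx": -0.0035, "ty": 0.0534, "tz": 0, "turn": -0.0196},
  {"tx": -0.0035, "ty": 0.0534, "tz": 0, "turn": -0.0196},
  {"tx": -0.0035, "ty": 0.0534, "tz": 0, "turn": -0.0196},
  {"tx": -0.0035, "ty": 0.0534, "tz": 0, "turn": -0.0196},
  {"tx": 0, "ty": 0, "tz": 0, "turn": 0},
  {"tx": 0, "ty": 0, "tz": 0, "turn": 0},
], gripper=0.45)

```text
time_s: 27.15
position: [0.5466, 0.2224, 0.1932]
tcp_rot: [[-0.015, 1.0, -0.003], [1.0, 0.015, -0.001], [-0.001, -0.003, -1.0]]
force: [-0.5, 0.1, -0.1]
opening: 0.452
```

```bash
python3 - <<'E'
from plan import *
go([],'w')
p=cap('wrist','w24'); cv2.imwrite('pics/w24a.png',cv2.resize(p['pixels'][0:240,200:440],None,fx=2.5,fy=2.5,interpolation=2))
savec(p,'w24')
for n in ['10','16','19']: pm(p,n)
E
```

```text
at [0.5466 0.2224 0.1932] yaw 90.85 F [-0.5  0.1 -0.1] op 0.452
10 0.83 [631, 97] 763 [457. 491.  41.  23.] yaw 43.0
16 0.8 [319, 98] 3098 [465. 224. 130.  23.] yaw 1.3
19 0.9 [263, 75] 3768 [446. 174.  25. 132.] yaw -4.5
```

View pics/w24a.png

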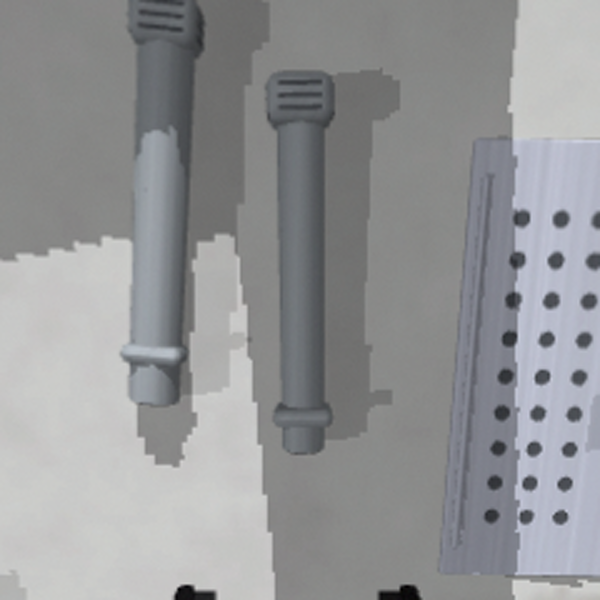

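```bash
python3 - <<'E'
from plan import *
p=loadc('w24')
r=axis(p,(320,49.6),(321.2,162),z=.014); print(r); m=r[0]
print(19,axis(p,(267,17),(262.5,137),z=.014))
go([(m[0],m[1],.0735)],'w')
E
```

```text
(array([0.4639, 0.2222]), 'len', np.float64(0.094), 'yaw', np.float64(1.57))
19 (array([0.4414, 0.1738]), 'len', np.float64(0.0953), 'yaw', np.float64(-4.71))
at [0.5478 0.2202 0.1944] yaw 90.57 F [-0.3 -0.5  0.5] op 0.448
[0.4639 0.2222 0.0735] -> [0.4639 0.2222 0.0735] shares [-0.1048  0.0025 -0.1511] minrows 4
```

Call:
play_rows([
  {"tx": -0.035, "ty": 0.001, "tz": -0.03, "turn": 0.005},
  {"tx": -0.035, "ty": 0.001, "tz": -0.035, "turn": 0.005},
  {"tx": -0.035, "ty": 0.0005, "tz": -0.035, "turn": 0.005},
  {"tx": 0, "ty": 0, "tz": -0.03, "turn": 0},
  {"tx": 0, "ty": 0, "tz": -0.015, "turn": 0},
  {"tx": 0, "ty": 0, "tz": -0.006, "turn": 0},
  {"tx": 0, "ty": 0, "tz": 0, "turn": 0},
  {"tx": 0, "ty": 0, "tz": 0, "turn": 0},
], gripper=0.4)

```text
time_s: 28.15
position: [0.4651, 0.2235, 0.075]
tcp_rot: [[-0.027, 1.0, 0.002], [1.0, 0.027, 0.001], [0.0, 0.002, -1.0]]
force: [0.7, 0.4, -0.2]
opening: 0.398
```

Call:
play_rows([
  {"tx": 0, "ty": 0, "tz": 0, "turn": 0},
  {"tx": 0, "ty": 0, "tz": 0, "turn": 0},
  {"tx": 0, "ty": 0, "tz": 0, "turn": 0},
  {"tx": 0, "ty": 0, "tz": 0, "turn": 0},
  {"tx": 0, "ty": 0, "tz": 0, "turn": 0},
  {"tx": 0, "ty": 0, "tz": 0, "turn": 0},
], gripper=0)

```text
time_s: 28.75
position: [0.464, 0.2237, 0.0747]
tcp_rot: [[-0.028, 1.0, 0.001], [1.0, 0.028, 0.0], [0.0, 0.001, -1.0]]
force: [-0.4, -0.4, 5.2]
opening: 0.172
```

Call:
play_rows([
  {"tx": 0, "ty": 0, "tz": 0.02, "turn": 0},
  {"tx": 0, "ty": 0, "tz": 0.04, "turn": 0.04},
  {"tx": 0, "ty": 0, "tz": 0.05, "turn": 0.05},
  {"tx": 0, "ty": 0, "tz": 0.03, "turn": 0.052},
  {"tx": 0, "ty": 0, "tz": 0, "turn": 0},
  {"tx": 0, "ty": 0, "tz": 0, "turn": 0},
])

```text
time_s: 29.35
position: [0.4635, 0.2236, 0.1862]
tcp_rot: [[-0.175, 0.985, 0.0], [0.985, 0.175, 0.0], [0.0, 0.0, -1.0]]
force: [-0.5, 0.1, -1.6]
opening: 0.176
```

```bash
python3 - <<'E'
from plan import *
go([(-.0005,.0148,.17)])
p=cap('wrist','w25')
E
```

```text
at [0.4635 0.2236 0.1862] yaw 100.05 F [-0.5  0.1 -1.6] op 0.176
[-0.0005  0.0148  0.17  ] -> [ 0.5566 -0.0445  0.17  ] shares [ 0.1164 -0.3351 -0.0202] minrows 6
```

View pics/w25.png

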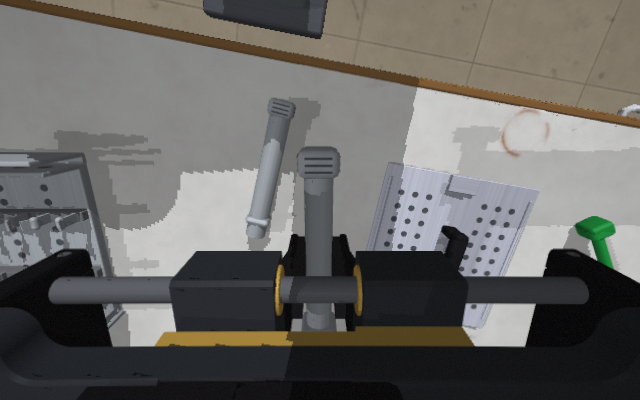

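Call:
play_rows([
  {"tx": 0.01455, "ty": -0.0419, "tz": 0, "turn": 0},
  {"tx": 0.01455, "ty": -0.0419, "tz": 0, "turn": 0},
  {"tx": 0.01455, "ty": -0.0419, "tz": 0, "turn": 0},
  {"tx": 0.01455, "ty": -0.0419, "tz": 0, "turn": 0},
  {"tx": 0.01455, "ty": -0.0419, "tz": 0, "turn": 0},
  {"tx": 0.01455, "ty": -0.0419, "tz": 0, "turn": 0},
  {"tx": 0.01455, "ty": -0.0419, "tz": 0, "turn": 0},
  {"tx": 0.01455, "ty": -0.0419, "tz": 0, "turn": 0},
  {"tx": 0, "ty": 0, "tz": -0.03, "turn": 0},
  {"tx": 0, "ty": 0, "tz": 0, "turn": 0},
])

```text
time_s: 30.4
position: [0.5544, -0.0451, 0.1582]
tcp_rot: [[-0.173, 0.985, -0.009], [0.985, 0.173, 0.003], [0.004, -0.008, -1.0]]
force: [-1.5, 0.8, -0.5]
opening: 0.173
```

Call:
play_rows([
  {"tx": 0, "ty": 0, "tz": -0.03, "turn": 0},
  {"tx": 0, "ty": 0, "tz": -0.022, "turn": 0},
  {"tx": 0, "ty": 0, "tz": 0, "turn": 0},
  {"tx": 0, "ty": 0, "tz": 0, "turn": 0},
  {"tx": 0, "ty": 0, "tz": 0, "turn": 0},
])

```text
time_s: 30.9
position: [0.5571, -0.0441, 0.1213]
tcp_rot: [[-0.176, 0.984, 0.001], [0.984, 0.176, -0.0], [-0.0, 0.001, -1.0]]
force: [1.0, -0.7, -0.8]
opening: 0.172
```

```bash
python3 - <<'E'
from plan import *
go([(-.0005,.0148,.0937)])
p=cap('wrist','w26'); cv2.imwrite('pics/w26a.png',cv2.resize(p['pixels'][80:260,200:430],None,fx=3.4,fy=3.4,interpolation=2))
E
```

```text
at [ 0.5571 -0.0441  0.1213] yaw 100.14 F [ 1.  -0.7 -0.8] op 0.172
[-0.0005  0.0148  0.0937] -> [ 0.5566 -0.0445  0.0937] shares [-0.0006 -0.0005 -0.0345] minrows 1
```

View pics/w26a.png

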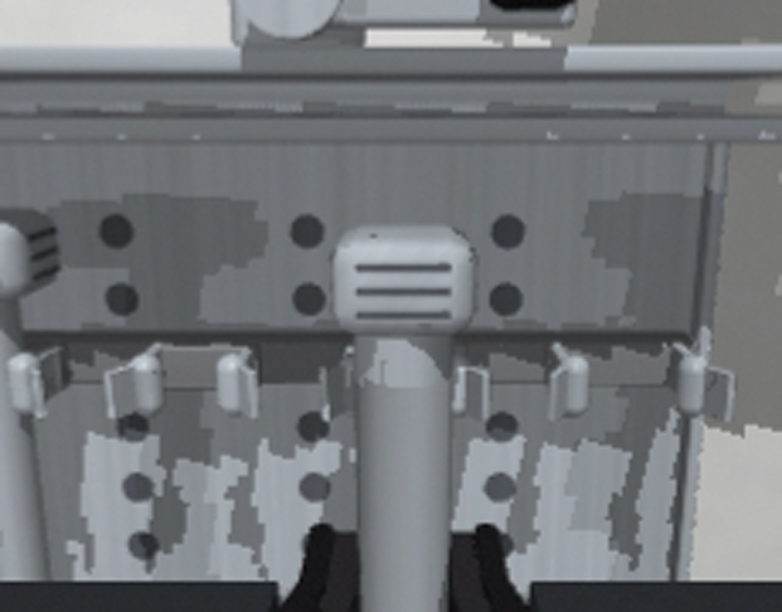

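Call:
play_rows([
  {"tx": 0, "ty": 0, "tz": -0.01, "turn": 0},
  {"tx": 0, "ty": 0, "tz": -0.005, "turn": 0},
  {"tx": 0, "ty": 0, "tz": -0.005, "turn": 0},
  {"tx": 0, "ty": 0, "tz": -0.005, "turn": 0},
  {"tx": 0, "ty": 0, "tz": -0.004, "turn": 0},
  {"tx": 0, "ty": 0, "tz": -0.004, "turn": 0},
  {"tx": 0, "ty": 0, "tz": 0, "turn": 0},
  {"tx": 0, "ty": 0, "tz": 0, "turn": 0},
])

```text
time_s: 31.75
position: [0.5567, -0.0444, 0.0939]
tcp_rot: [[-0.175, 0.985, -0.001], [0.985, 0.175, 0.0], [0.0, -0.001, -1.0]]
force: [1.1, 2.0, -1.4]
opening: 0.173
```

Call:
play_rows([
  {"tx": 0, "ty": 0, "tz": -0.002, "turn": 0},
  {"tx": 0, "ty": 0, "tz": 0, "turn": 0},
  {"tx": 0, "ty": 0, "tz": 0, "turn": 0},
])

```text
time_s: 32.05
position: [0.5568, -0.0444, 0.0935]
tcp_rot: [[-0.175, 0.985, -0.0], [0.985, 0.175, 0.0], [0.0, -0.0, -1.0]]
force: [-1.1, 2.5, 6.9]
opening: 0.171
```

Beads passed and the tube is bottoming; one more small press, then release.

Call:
play_rows([
  {"tx": 0, "ty": 0, "tz": -0.002, "turn": 0},
  {"tx": 0, "ty": 0, "tz": 0, "turn": 0},
  {"tx": 0, "ty": 0, "tz": 0, "turn": 0},
])

```text
time_s: 32.35
position: [0.5567, -0.0444, 0.0934]
tcp_rot: [[-0.175, 0.984, 0.0], [0.984, 0.175, -0.0], [-0.0, 0.0, -1.0]]
force: [-3.7, 2.7, 17.1]
opening: 0.172
```

Call:
play_rows([
  {"tx": 0, "ty": 0, "tz": 0.003, "turn": 0},
  {"tx": 0, "ty": 0, "tz": 0, "turn": 0},
  {"tx": 0, "ty": 0, "tz": 0, "turn": 0},
  {"tx": 0, "ty": 0, "tz": 0, "turn": 0},
  {"tx": 0, "ty": 0, "tz": 0.02, "turn": 0},
  {"tx": 0, "ty": 0, "tz": 0.05, "turn": 0},
  {"tx": 0, "ty": 0, "tz": 0.06, "turn": 0},
  {"tx": 0, "ty": 0, "tz": 0, "turn": 0},
  {"tx": 0, "ty": 0, "tz": 0, "turn": 0},
], gripper=0.33)

```text
time_s: 33.25
position: [0.5574, -0.0447, 0.1984]
tcp_rot: [[-0.175, 0.984, 0.003], [0.984, 0.175, -0.001], [-0.001, 0.002, -1.0]]
force: [-0.5, -0.3, -0.3]
opening: 0.331
```

```bash
python3 - <<'E'
from plan import *
go([(.53,.175,.2)],'w')
p=cap('wrist','w27'); cv2.imwrite('pics/w27a.png',cv2.resize(p['pixels'][80:260,200:430],None,fx=3.4,fy=3.4,interpolation=2))
E
```

```text
at [ 0.5574 -0.0447  0.1984] yaw 100.1 F [-0.5 -0.3 -0.3] op 0.331
[0.53  0.175 0.2  ] -> [0.53  0.175 0.2  ] shares [-0.0343  0.2747  0.002 ] minrows 5
```

View pics/w27a.png

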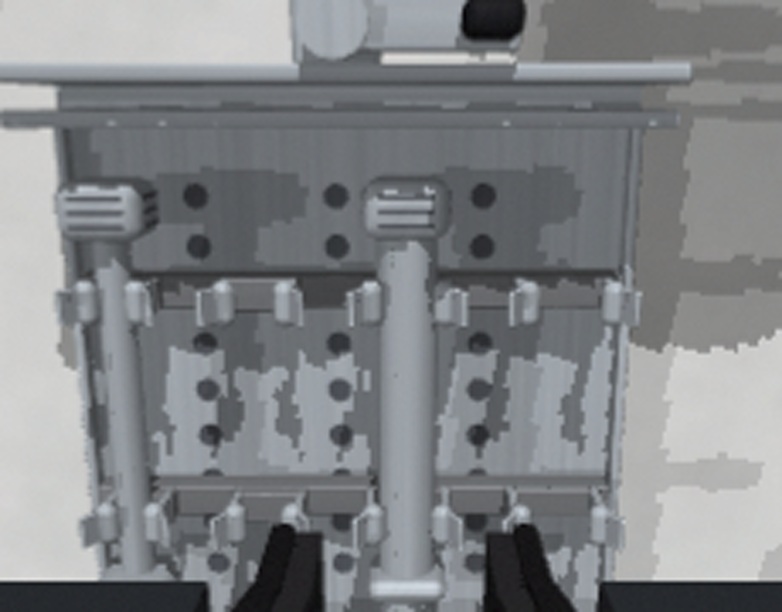

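Call:
play_rows([
  {"tx": -0.0049, "ty": 0.0392, "tz": 0, "turn": -0.0352},
  {"tx": -0.0049, "ty": 0.0392, "tz": 0, "turn": -0.0352},
  {"tx": -0.0049, "ty": 0.0392, "tz": 0, "turn": -0.0352},
  {"tx": -0.0049, "ty": 0.0392, "tz": 0, "turn": -0.0352},
  {"tx": -0.0049, "ty": 0.0392, "tz": 0, "turn": -0.0352},
  {"tx": -0.0049, "ty": 0.0392, "tz": 0, "turn": -0.0352},
  {"tx": -0.0049, "ty": 0.0392, "tz": 0, "turn": -0.0352},
  {"tx": 0, "ty": 0, "tz": 0, "turn": 0},
  {"tx": 0, "ty": 0, "tz": 0, "turn": 0},
  {"tx": 0, "ty": 0, "tz": 0, "turn": 0},
], gripper=0.5)

```text
time_s: 34.3
position: [0.5291, 0.1741, 0.1963]
tcp_rot: [[0.082, 0.997, -0.002], [0.997, -0.082, -0.001], [-0.001, -0.002, -1.0]]
force: [0.3, 0.5, 0.3]
opening: 0.501
```

```bash
python3 - <<'E'
from plan import *
go([],'w')
p=cap('wrist','w28'); cv2.imwrite('pics/w28a.png',cv2.resize(p['pixels'][0:240,200:440],None,fx=2.5,fy=2.5,interpolation=2))
savec(p,'w28')
for n in ['19']: pm(p,n)
E
```

```text
at [0.5291 0.1741 0.1963] yaw 85.3 F [0.3 0.5 0.3] op 0.501
19 0.84 [311, 101] 3463 [445. 174.  22. 133.] yaw -4.6
```

View pics/w28a.png

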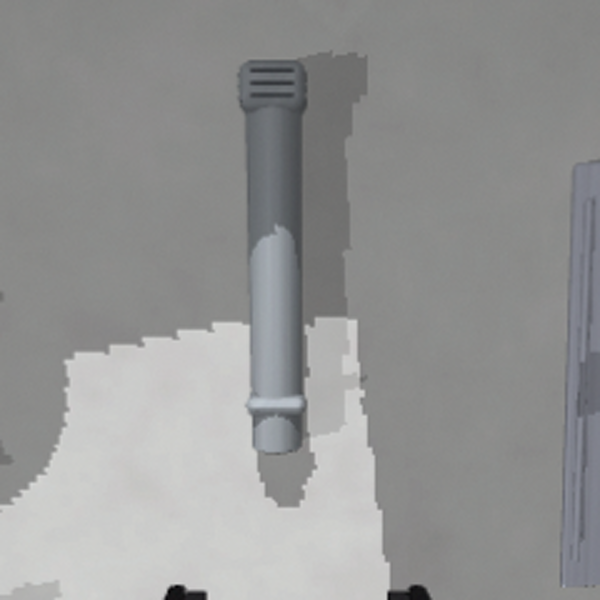

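```bash
python3 - <<'E'
from plan import *
p=loadc('w28')
r=axis(p,(309.6,44.8),(310.8,158.4),z=.015); print(r); m=r[0]
go([(m[0],m[1],.0745)],'w')
E
```

```text
(array([0.4426, 0.1732]), 'len', np.float64(0.0949), 'yaw', np.float64(-4.59))
at [0.5295 0.1738 0.1969] yaw 85.24 F [ 0.3 -0.7  0.5] op 0.496
[0.4426 0.1732 0.0745] -> [0.4426 0.1732 0.0745] shares [-0.1086 -0.0008 -0.1529] minrows 4
```

Call:
play_rows([
  {"tx": -0.036, "ty": 0, "tz": -0.03, "turn": 0},
  {"tx": -0.036, "ty": 0, "tz": -0.035, "turn": 0},
  {"tx": -0.0366, "ty": -0.0008, "tz": -0.035, "turn": 0},
  {"tx": 0, "ty": 0, "tz": -0.03, "turn": 0},
  {"tx": 0, "ty": 0, "tz": -0.015, "turn": 0},
  {"tx": 0, "ty": 0, "tz": -0.008, "turn": 0},
  {"tx": 0, "ty": 0, "tz": 0, "turn": 0},
  {"tx": 0, "ty": 0, "tz": 0, "turn": 0},
], gripper=0.5)

```text
time_s: 35.2
position: [0.4438, 0.1742, 0.0756]
tcp_rot: [[0.082, 0.997, 0.002], [0.997, -0.082, 0.0], [0.0, 0.002, -1.0]]
force: [1.5, -0.5, 0.4]
opening: 0.494
```

Call:
play_rows([
  {"tx": 0, "ty": 0, "tz": 0, "turn": 0},
  {"tx": 0, "ty": 0, "tz": 0, "turn": 0},
  {"tx": 0, "ty": 0, "tz": 0, "turn": 0},
  {"tx": 0, "ty": 0, "tz": 0, "turn": 0},
  {"tx": 0, "ty": 0, "tz": 0, "turn": 0},
  {"tx": 0, "ty": 0, "tz": 0, "turn": 0},
  {"tx": 0, "ty": 0, "tz": 0, "turn": 0},
], gripper=0)

```text
time_s: 35.9
position: [0.4427, 0.1744, 0.0754]
tcp_rot: [[0.081, 0.997, 0.001], [0.997, -0.081, 0.0], [0.0, 0.001, -1.0]]
force: [-1.1, 0.1, 5.6]
opening: 0.207
```

Call:
play_rows([
  {"tx": 0, "ty": 0, "tz": 0.02, "turn": 0},
  {"tx": 0, "ty": 0, "tz": 0.04, "turn": 0.06},
  {"tx": 0, "ty": 0, "tz": 0.05, "turn": 0.08},
  {"tx": 0, "ty": 0, "tz": 0.03, "turn": 0.107},
  {"tx": 0, "ty": 0, "tz": 0, "turn": 0},
  {"tx": 0, "ty": 0, "tz": 0, "turn": 0},
])

```text
time_s: 36.5
position: [0.4423, 0.1743, 0.187]
tcp_rot: [[-0.174, 0.985, 0.0], [0.985, 0.174, 0.0], [0.0, 0.0, -1.0]]
force: [-0.2, -0.7, -2.1]
opening: 0.207
```

```bash
python3 - <<'E'
from plan import *
go([(-.0005,.056,.17)])
p=cap('wrist','w29')
E
```

```text
at [0.4423 0.1743 0.187 ] yaw 100.04 F [-0.2 -0.7 -2.1] op 0.207
[-0.0005  0.056   0.17  ] -> [ 0.5494 -0.004   0.17  ] shares [ 0.1339 -0.2229 -0.0212] minrows 5
```

View pics/w29.png

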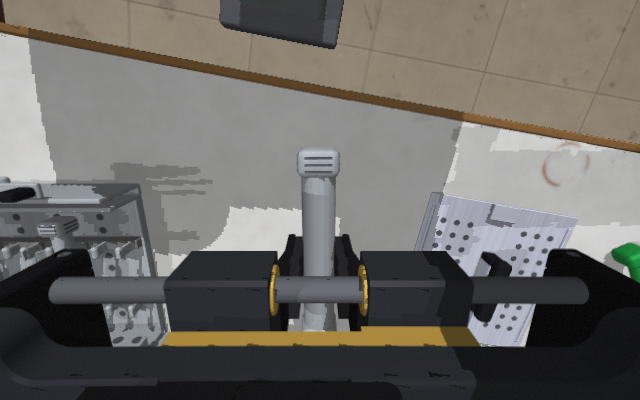

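Call:
play_rows([
  {"tx": 0.0191, "ty": -0.0318, "tz": 0, "turn": 0},
  {"tx": 0.0191, "ty": -0.0318, "tz": 0, "turn": 0},
  {"tx": 0.0191, "ty": -0.0318, "tz": 0, "turn": 0},
  {"tx": 0.0191, "ty": -0.0318, "tz": 0, "turn": 0},
  {"tx": 0.0191, "ty": -0.0318, "tz": 0, "turn": 0},
  {"tx": 0.0191, "ty": -0.0318, "tz": 0, "turn": 0},
  {"tx": 0.0191, "ty": -0.0318, "tz": 0, "turn": 0},
  {"tx": 0, "ty": 0, "tz": -0.03, "turn": 0},
  {"tx": 0, "ty": 0, "tz": -0.03, "turn": 0},
  {"tx": 0, "ty": 0, "tz": -0.022, "turn": 0},
])

```text
time_s: 37.55
position: [0.5478, -0.0039, 0.118]
tcp_rot: [[-0.174, 0.985, -0.006], [0.985, 0.174, 0.001], [0.002, -0.005, -1.0]]
force: [-0.1, 1.6, -0.6]
opening: 0.205
```

Call:
play_rows([
  {"tx": 0, "ty": 0, "tz": 0, "turn": 0},
  {"tx": 0, "ty": 0, "tz": 0, "turn": 0},
  {"tx": 0, "ty": 0, "tz": 0, "turn": 0},
])

```text
time_s: 37.85
position: [0.5498, -0.0037, 0.1216]
tcp_rot: [[-0.176, 0.984, 0.0], [0.984, 0.176, -0.0], [-0.0, 0.0, -1.0]]
force: [-0.5, -0.1, -0.3]
opening: 0.204
```

```bash
python3 - <<'E'
from plan import *
go([(-.0005,.056,.0944)])
p=cap('wrist','w30'); cv2.imwrite('pics/w30a.png',cv2.resize(p['pixels'][80:260,200:430],None,fx=3.4,fy=3.4,interpolation=2))
E
```

```text
at [ 0.5498 -0.0037  0.1216] yaw 100.13 F [-0.5 -0.1 -0.3] op 0.204
[-0.0005  0.056   0.0944] -> [ 0.5494 -0.004   0.0944] shares [-0.0004 -0.0003 -0.0339] minrows 1
```

View pics/w30a.png

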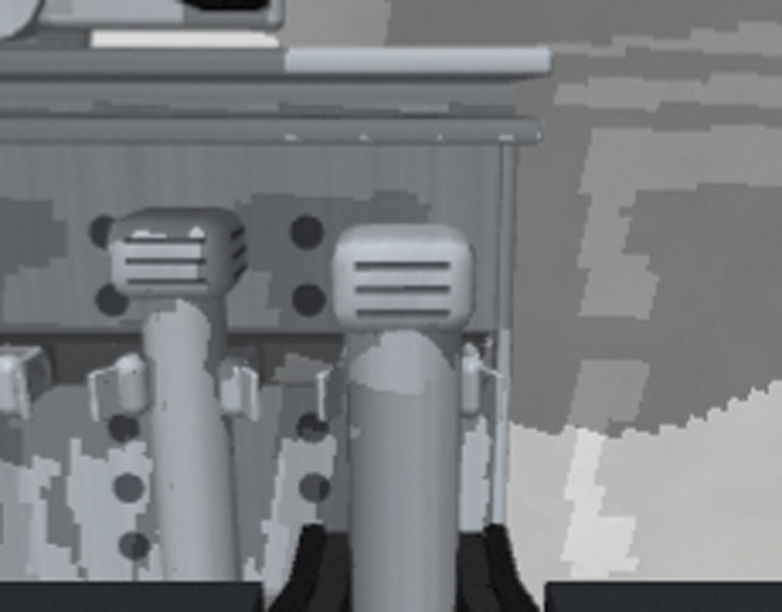

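Call:
play_rows([
  {"tx": 0, "ty": 0.001, "tz": -0.01, "turn": 0},
  {"tx": 0, "ty": 0, "tz": -0.005, "turn": 0},
  {"tx": 0, "ty": 0, "tz": -0.005, "turn": 0},
  {"tx": 0, "ty": 0, "tz": -0.005, "turn": 0},
  {"tx": 0, "ty": 0, "tz": -0.004, "turn": 0},
  {"tx": 0, "ty": 0, "tz": -0.004, "turn": 0},
  {"tx": 0, "ty": 0, "tz": 0, "turn": 0},
  {"tx": 0, "ty": 0, "tz": 0, "turn": 0},
])

```text
time_s: 38.7
position: [0.5496, -0.0028, 0.0948]
tcp_rot: [[-0.176, 0.984, 0.0], [0.984, 0.176, 0.0], [0.0, 0.0, -1.0]]
force: [0.7, 1.0, -1.6]
opening: 0.208
```

Call:
play_rows([
  {"tx": 0, "ty": 0, "tz": -0.002, "turn": 0},
  {"tx": 0, "ty": 0, "tz": -0.001, "turn": 0},
  {"tx": 0, "ty": 0, "tz": 0, "turn": 0},
])

```text
time_s: 39.0
position: [0.5496, -0.0028, 0.0941]
tcp_rot: [[-0.176, 0.984, 0.001], [0.984, 0.176, -0.0], [-0.0, 0.001, -1.0]]
force: [-1.7, 2.0, 12.3]
opening: 0.208
```

Call:
play_rows([
  {"tx": 0, "ty": 0, "tz": -0.002, "turn": 0},
  {"tx": 0, "ty": 0, "tz": 0, "turn": 0},
  {"tx": 0, "ty": 0, "tz": 0, "turn": 0},
])

```text
time_s: 39.3
position: [0.5496, -0.0028, 0.094]
tcp_rot: [[-0.176, 0.984, 0.001], [0.984, 0.176, -0.0], [-0.0, 0.001, -1.0]]
force: [-3.8, 2.4, 21.2]
opening: 0.204
```

Call:
play_rows([
  {"tx": 0, "ty": 0, "tz": 0.004, "turn": 0},
  {"tx": 0, "ty": 0, "tz": 0, "turn": 0},
  {"tx": 0, "ty": 0, "tz": 0, "turn": 0},
  {"tx": 0, "ty": 0, "tz": 0, "turn": 0},
  {"tx": 0, "ty": 0, "tz": 0.02, "turn": 0},
  {"tx": 0, "ty": 0, "tz": 0.05, "turn": 0},
  {"tx": 0.03, "ty": -0.02, "tz": 0.05, "turn": 0},
  {"tx": 0.03, "ty": -0.02, "tz": 0.01, "turn": 0},
  {"tx": 0, "ty": 0, "tz": 0, "turn": 0},
  {"tx": 0, "ty": 0, "tz": 0, "turn": 0},
], gripper=0.33)

```text
time_s: 40.3
position: [0.5972, -0.0352, 0.1977]
tcp_rot: [[-0.175, 0.985, -0.001], [0.985, 0.175, 0.0], [0.001, -0.001, -1.0]]
force: [-0.1, 0.0, 0.2]
opening: 0.33
```

```bash
python3 - <<'E'
from plan import *
go([])
p=cap('wrist','w31'); cv2.imwrite('pics/w31a.png',cv2.resize(p['pixels'][30:240,215:445],None,fx=2.8,fy=2.8,interpolation=2))
savec(p,'w31')
s=cap('scene'); crop(s,(410,265),(60,55),'s31',6)
E
```

```text
at [ 0.5972 -0.0352  0.1977] yaw 100.09 F [-0.1  0.   0.2] op 0.33
```

View pics/w31a.png

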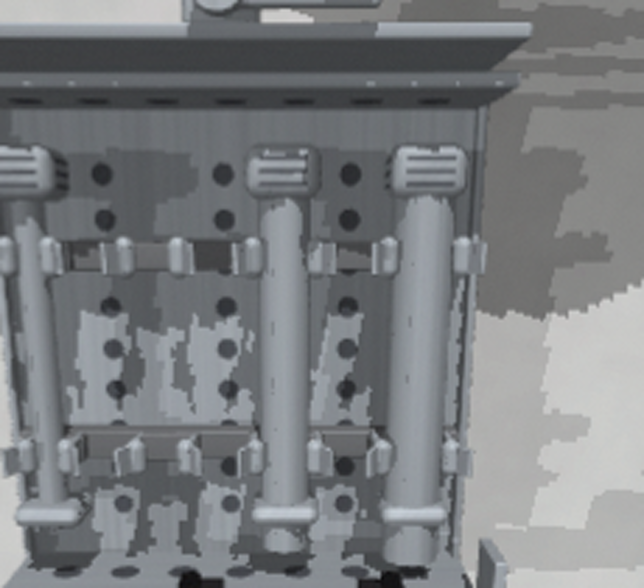

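View pics/s31.png

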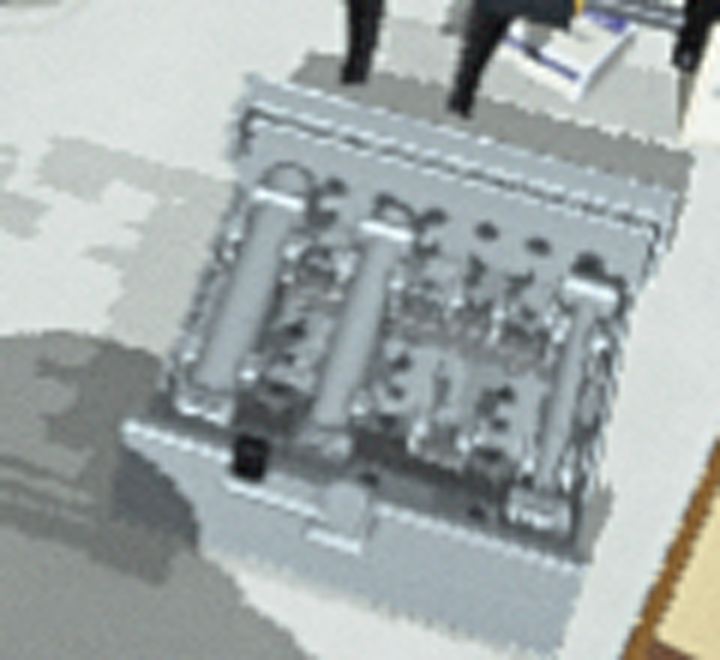

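Call:
play_rows([
  {"tx": -0.006, "ty": 0.054, "tz": 0.005, "turn": -0.0187},
  {"tx": -0.006, "ty": 0.054, "tz": 0.005, "turn": -0.0187},
  {"tx": -0.006, "ty": 0.054, "tz": 0.005, "turn": -0.0187},
  {"tx": -0.006, "ty": 0.054, "tz": 0.005, "turn": -0.0187},
  {"tx": -0.006, "ty": 0.054, "tz": 0.005, "turn": -0.0187},
  {"tx": -0.006, "ty": 0.054, "tz": 0.005, "turn": -0.0187},
  {"tx": -0.006, "ty": 0.054, "tz": 0.005, "turn": -0.0187},
  {"tx": -0.006, "ty": 0.054, "tz": 0.005, "turn": -0.0187},
  {"tx": -0.006, "ty": 0.054, "tz": 0.005, "turn": -0.0187},
  {"tx": 0, "ty": 0, "tz": 0, "turn": 0},
], gripper=0.45)

```text
time_s: 41.4
position: [0.5516, 0.3593, 0.2334]
tcp_rot: [[-0.007, 1.0, -0.001], [1.0, 0.007, 0.002], [0.002, -0.001, -1.0]]
force: [-0.5, 0.8, 0.2]
opening: 0.453
```

Call:
play_rows([
  {"tx": 0, "ty": 0, "tz": 0, "turn": 0},
  {"tx": 0, "ty": 0, "tz": 0, "turn": 0},
])

```text
time_s: 41.6
position: [0.5533, 0.3528, 0.233]
tcp_rot: [[-0.001, 1.0, -0.003], [1.0, 0.001, -0.002], [-0.002, -0.003, -1.0]]
force: [0.1, -0.8, 0.3]
opening: 0.454
```

```bash
python3 - <<'E'
from plan import *
go([])
p=cap('wrist','w32'); cv2.imwrite('pics/w32a.png',cv2.resize(p['pixels'][30:240,200:440],None,fx=2.8,fy=2.8,interpolation=2))
savec(p,'w32')
E
```

```text
at [0.5533 0.3528 0.233 ] yaw 90.04 F [ 0.1 -0.8  0.3] op 0.454
```

View pics/w32a.png

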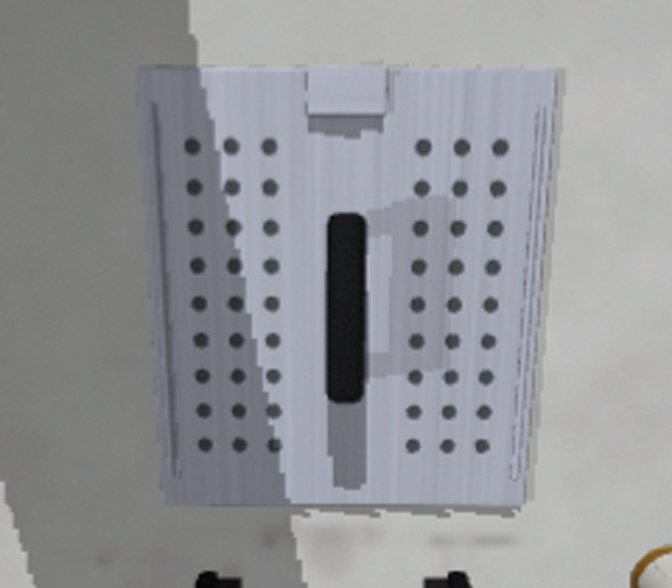

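```bash
python3 - <<'E'
from plan import *
p=loadc('w32')
r=axis(p,(323.8,106.1),(323.2,173.6),z=.036); print(r); m=r[0]
# lid corners front z=.004
for uv in [(137/2.8+200,67/2.8+30),(558/2.8+200,67/2.8+30),(525/2.8+200,508/2.8+30),(165/2.8+200,506/2.8+30)]:
    print((atz(p,uv,.004)-.0019*np.array([0,1,0])).round(4))
go([(m[0]-.022,m[1],.0805)],'w')
E
```

```text
(array([0.5002, 0.3567]), 'len', np.float64(0.0643), 'yaw', np.float64(-0.23))
[0.4186 0.283  0.004 ]
[0.4187 0.4318 0.004 ]
[0.5834 0.4317 0.004 ]
[0.5826 0.2829 0.004 ]
at [0.5538 0.3524 0.2333] yaw 89.98 F [0.3 0.3 0.5] op 0.452
[0.4782 0.3567 0.0805] -> [0.4782 0.3567 0.0805] shares [-0.0945  0.0053 -0.1909] minrows 4
```

Call:
play_rows([
  {"tx": -0.032, "ty": 0.002, "tz": -0.04, "turn": 0},
  {"tx": -0.032, "ty": 0.002, "tz": -0.04, "turn": 0},
  {"tx": -0.03, "ty": 0.0015, "tz": -0.04, "turn": 0},
  {"tx": 0, "ty": 0, "tz": -0.035, "turn": 0},
  {"tx": 0, "ty": 0, "tz": -0.025, "turn": 0},
  {"tx": 0, "ty": 0, "tz": -0.01, "turn": 0},
  {"tx": 0, "ty": 0, "tz": 0, "turn": 0},
  {"tx": 0, "ty": 0, "tz": 0, "turn": 0},
], gripper=0.45)

```text
time_s: 42.45
position: [0.48, 0.3578, 0.0829]
tcp_rot: [[0.0, 1.0, 0.001], [1.0, -0.0, 0.0], [0.0, 0.001, -1.0]]
force: [-0.6, 0.4, -0.8]
opening: 0.448
```

Call:
play_rows([
  {"tx": 0, "ty": 0, "tz": 0, "turn": 0},
  {"tx": 0, "ty": 0, "tz": 0, "turn": 0},
  {"tx": 0, "ty": 0, "tz": 0, "turn": 0},
  {"tx": 0, "ty": 0, "tz": 0, "turn": 0},
  {"tx": 0, "ty": 0, "tz": 0, "turn": 0},
  {"tx": 0, "ty": 0, "tz": 0, "turn": 0},
  {"tx": 0, "ty": 0, "tz": 0, "turn": 0},
  {"tx": 0, "ty": 0, "tz": 0, "turn": 0},
], gripper=0)

```text
time_s: 43.25
position: [0.4793, 0.3581, 0.0828]
tcp_rot: [[-0.001, 1.0, 0.0], [1.0, 0.001, -0.0], [-0.0, 0.0, -1.0]]
force: [-0.1, -1.6, 5.8]
opening: 0.154
```

Call:
play_rows([
  {"tx": 0, "ty": 0, "tz": 0.01, "turn": 0},
  {"tx": 0, "ty": 0, "tz": 0.02, "turn": 0},
  {"tx": 0, "ty": 0, "tz": 0.04, "turn": 0},
  {"tx": 0, "ty": 0, "tz": 0.05, "turn": 0},
  {"tx": 0, "ty": 0, "tz": 0.04, "turn": 0},
  {"tx": 0, "ty": 0, "tz": 0, "turn": 0},
  {"tx": 0, "ty": 0, "tz": 0, "turn": 0},
  {"tx": 0, "ty": 0, "tz": 0, "turn": 0},
])

```text
time_s: 44.05
position: [0.4777, 0.3577, 0.2084]
tcp_rot: [[-0.001, 1.0, -0.004], [1.0, 0.001, -0.002], [-0.002, -0.004, -1.0]]
force: [0.3, 0.0, -3.2]
opening: 0.158
```

```bash
python3 - <<'E'
from plan import *
go([])
p=cap('wrist','w33')
savec(p,'w33')
E
```

```text
at [0.4777 0.3577 0.2084] yaw 90.05 F [ 0.3  0.  -3.2] op 0.158
```

View pics/w33.png

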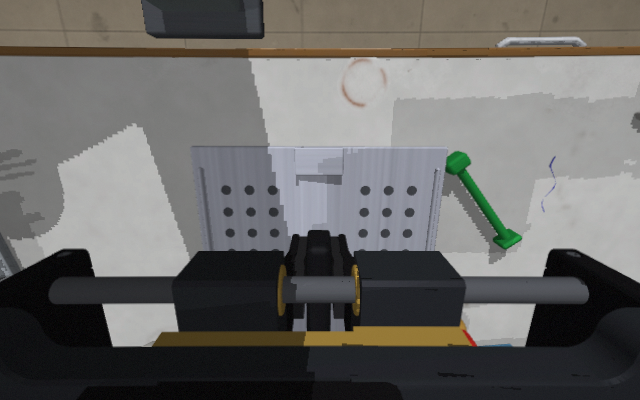

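```bash
python3 - <<'E'
from plan import *
p=loadc('w33'); print(tilt(p,(191,147.5),(447.5,147.5)))
go([(-.036,0,.2),(-.036,0,.144)])
E
```

```text
(array([-0.08704791,  0.00250362,  0.00163667]), array([-1.35912399e-04,  1.37598013e-01, -4.31514697e-04, -1.37704467e-01]))
at [0.4778 0.3577 0.2082] yaw 90.04 F [-0.5 -0.5 -2.9] op 0.158
[-0.036  0.     0.2  ] -> [ 0.5243 -0.0653  0.2   ] shares [ 0.0581 -0.5287 -0.0102] minrows 9
[-0.036  0.     0.144] -> [ 0.5243 -0.0653  0.144 ] shares [ 0.    0.   -0.07] minrows 2
```

```bash
python3 - <<'E'
from plan import *
s=cap('scene','s34'); t=cap('top','t34')
for uv in [(288,186),(312,197),(337,207),(352,206)]: print(uv,atz(s,uv,0).round(3),atz(s,uv,.01).round(3))
for uv in [(258,190),(296,197),(335,190)]: print('top',uv,[atz(t,uv,z).round(3) for z in(0,.05,.1)])
cv2.imwrite('pics/s34a.png',cv2.resize(s['pixels'][90:220,270:430],None,fx=5,fy=5,interpolation=2))
cv2.imwrite('pics/t34a.png',cv2.resize(t['pixels'][85:285,220:440],None,fx=3.6,fy=3.6,interpolation=2)[:600])
E
```

```text
(288, 186) [0.66  0.367 0.   ] [0.651 0.359 0.01 ]
(312, 197) [0.658 0.283 0.   ] [0.649 0.276 0.01 ]
(337, 207) [0.66  0.203 0.   ] [0.651 0.198 0.01 ]
(352, 206) [0.685 0.171 0.   ] [0.676 0.166 0.01 ]
top (258, 190) [array([0.683, 0.39 , 0.   ]), array([0.673, 0.384, 0.05 ]), array([0.662, 0.378, 0.1  ])]
top (296, 197) [array([0.657, 0.261, 0.   ]), array([0.647, 0.259, 0.05 ]), array([0.637, 0.258, 0.1  ])]
top (335, 190) [array([0.679, 0.129, 0.   ]), array([0.669, 0.131, 0.05 ]), array([0.658, 0.134, 0.1  ])]
```

View pics/s34a.png

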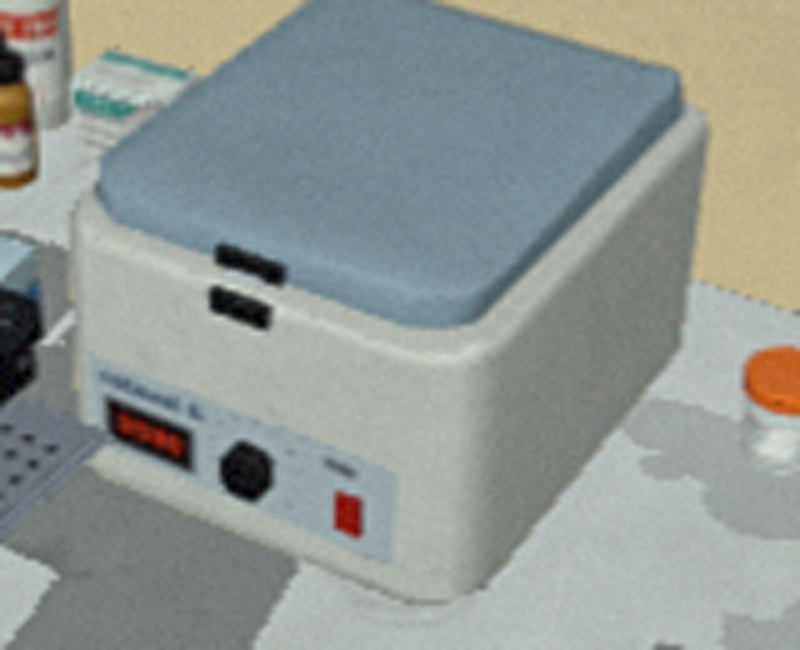

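View pics/t34a.png

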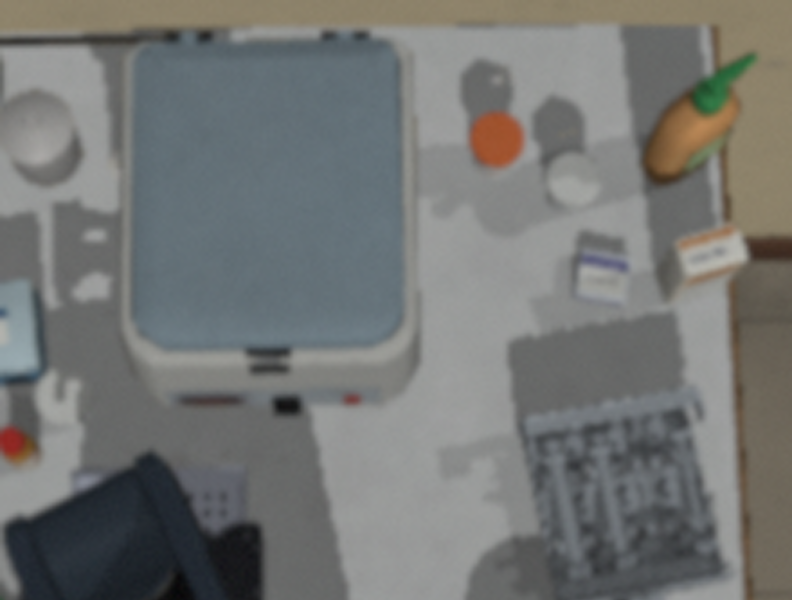

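```bash
python3 - <<'E'
from plan import *
s=cap('scene')
def atx(uv,x): 
    o,d=ray(s,uv); return (o+d*(x-o[0])/d[0]).round(3)
for n,c in dict(knob=(246,470),knobtop=(246,443),knobbot=(246,500),paneltop=(250,400),panelbot=(300,530),latchbot=(240,326),rimtop=(300,290),base=(300,565)).items():
    print(n,atx((c[0]/5+270,c[1]/5+90),.655))
E
```

```text
knob [0.655 0.256 0.061]
knobtop [0.655 0.256 0.079]
knobbot [0.655 0.256 0.04 ]
paneltop [0.655 0.253 0.108]
panelbot [0.655 0.222 0.034]
latchbot [0.655 0.258 0.153]
rimtop [0.655 0.223 0.187]
base [0.655 0.222 0.009]
```

Call:
play_rows([
  {"tx": 0.012, "ty": -0.0187, "tz": 0.002, "turn": 0},
  {"tx": 0.0145, "ty": -0.0187, "tz": 0.002, "turn": 0},
  {"tx": 0.0145, "ty": -0.0187, "tz": 0.002, "turn": 0},
  {"tx": 0.0145, "ty": -0.0187, "tz": 0, "turn": 0},
  {"tx": 0.0145, "ty": -0.0187, "tz": 0, "turn": 0},
  {"tx": 0, "ty": 0, "tz": 0, "turn": 0},
  {"tx": 0, "ty": 0, "tz": 0, "turn": 0},
  {"tx": 0, "ty": 0, "tz": 0, "turn": 0},
])

```text
time_s: 45.05
position: [0.5343, 0.2839, 0.2145]
tcp_rot: [[-0.001, 1.0, -0.002], [1.0, 0.001, -0.0], [-0.0, -0.002, -1.0]]
force: [-0.3, -1.0, -3.1]
opening: 0.157
```

```bash
python3 - <<'E'
from plan import *
go([(.551,.283,.213)],'w')
s=cap('scene'); crop(s,(320,170),(80,60),'s35',5)
E
```

```text
at [0.5343 0.2839 0.2145] yaw 90.06 F [-0.3 -1.  -3.1] op 0.157
[0.551 0.283 0.213] -> [0.551 0.283 0.213] shares [ 0.0209 -0.0012 -0.0019] minrows 1
```

View pics/s35.png

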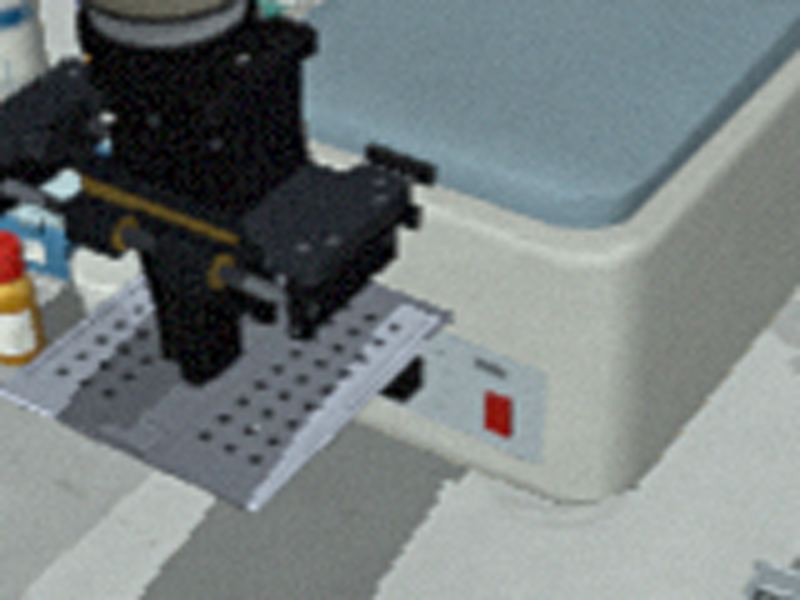

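Call:
play_rows([
  {"tx": 0.004, "ty": 0, "tz": 0, "turn": 0},
  {"tx": 0.004, "ty": 0, "tz": 0, "turn": 0},
  {"tx": 0.004, "ty": 0, "tz": 0, "turn": 0},
  {"tx": 0.004, "ty": 0, "tz": 0, "turn": 0},
  {"tx": 0, "ty": 0, "tz": 0, "turn": 0},
  {"tx": 0, "ty": 0, "tz": 0, "turn": 0},
])

```text
time_s: 45.7
position: [0.548, 0.2834, 0.215]
tcp_rot: [[-0.001, 1.0, -0.0], [1.0, 0.001, -0.0], [-0.0, -0.0, -1.0]]
force: [0.2, 1.1, -2.0]
opening: 0.158
```

Call:
play_rows([
  {"tx": 0.004, "ty": 0, "tz": 0, "turn": 0},
  {"tx": 0, "ty": 0, "tz": 0, "turn": 0},
  {"tx": 0, "ty": 0, "tz": 0, "turn": 0},
])

```text
time_s: 46.0
position: [0.5512, 0.2834, 0.215]
tcp_rot: [[-0.001, 1.0, -0.0], [1.0, 0.001, -0.0], [-0.0, -0.0, -1.0]]
force: [-0.1, 0.1, -2.4]
opening: 0.156
```

Call:
play_rows([
  {"tx": 0.004, "ty": 0, "tz": 0, "turn": 0},
  {"tx": 0, "ty": 0, "tz": 0, "turn": 0},
  {"tx": 0, "ty": 0, "tz": 0, "turn": 0},
])

```text
time_s: 46.3
position: [0.5525, 0.2831, 0.2145]
tcp_rot: [[-0.001, 1.0, -0.005], [1.0, 0.001, -0.001], [-0.001, -0.005, -1.0]]
force: [-4.9, -0.9, -0.9]
opening: 0.158
```

Contact at x ≈ 0.551. Continuing in small steps, watching the force.

Call:
play_rows([
  {"tx": 0.002, "ty": 0, "tz": 0, "turn": 0},
  {"tx": 0.002, "ty": 0, "tz": 0, "turn": 0},
  {"tx": 0, "ty": 0, "tz": 0, "turn": 0},
  {"tx": 0, "ty": 0, "tz": 0, "turn": 0},
])

```text
time_s: 46.7
position: [0.5529, 0.283, 0.2144]
tcp_rot: [[-0.001, 1.0, -0.011], [1.0, 0.001, -0.002], [-0.002, -0.011, -1.0]]
force: [-11.0, -1.1, 2.9]
opening: 0.159
```

```bash
python3 - <<'E'
from plan import *
go([],'w')
s=cap('scene'); crop(s,(320,170),(80,60),'s36',5)
w_=cap('wrist','w36')
E
```

```text
at [0.5529 0.283  0.2144] yaw 90.07 F [-11.   -1.1   2.9] op 0.159
```

View pics/w36.png

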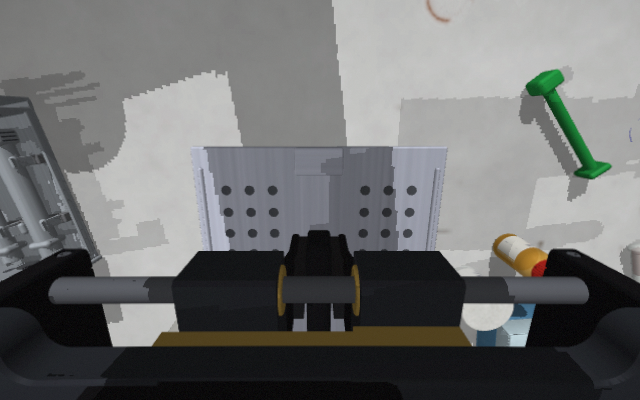

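Call:
play_rows([
  {"tx": 0.001, "ty": 0, "tz": 0.003, "turn": 0},
  {"tx": 0, "ty": 0, "tz": 0.003, "turn": 0},
  {"tx": 0, "ty": 0, "tz": 0.003, "turn": 0},
  {"tx": 0, "ty": 0, "tz": 0, "turn": 0},
  {"tx": 0, "ty": 0, "tz": 0, "turn": 0},
])

```text
time_s: 47.3
position: [0.5549, 0.283, 0.2208]
tcp_rot: [[-0.001, 1.0, -0.009], [1.0, 0.001, -0.002], [-0.002, -0.009, -1.0]]
force: [-6.5, 0.2, -3.0]
opening: 0.161
```

```bash
python3 - <<'E'
from plan import *
go([],'w')
s=cap('scene'); crop(s,(320,170),(80,60),'s37',5)
w_=cap('wrist','w37')
E
```

```text
at [0.5549 0.283  0.2208] yaw 90.05 F [-6.5  0.2 -3. ] op 0.161
```

View pics/w37.png

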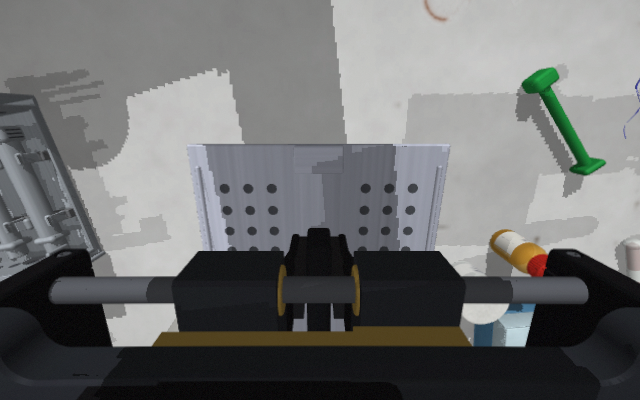

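Call:
play_rows([
  {"tx": 0.002, "ty": 0, "tz": 0.003, "turn": 0},
  {"tx": 0.001, "ty": 0, "tz": 0.003, "turn": 0},
  {"tx": 0.001, "ty": 0, "tz": 0.003, "turn": 0},
  {"tx": 0.002, "ty": 0, "tz": 0.003, "turn": 0},
  {"tx": 0.001, "ty": 0, "tz": 0.003, "turn": 0},
  {"tx": 0, "ty": 0, "tz": 0, "turn": 0},
  {"tx": 0, "ty": 0, "tz": 0, "turn": 0},
])

```text
time_s: 48.1
position: [0.5604, 0.2831, 0.2328]
tcp_rot: [[-0.001, 1.0, -0.01], [1.0, 0.001, -0.002], [-0.002, -0.01, -1.0]]
force: [-7.5, -1.4, -1.5]
opening: 0.158
```

```bash
python3 - <<'E'
from plan import *
go([],'w')
w_=cap('wrist','w38')
E
```

```text
at [0.5604 0.2831 0.2328] yaw 90.04 F [-7.5 -1.4 -1.5] op 0.158
```

View pics/w38.png

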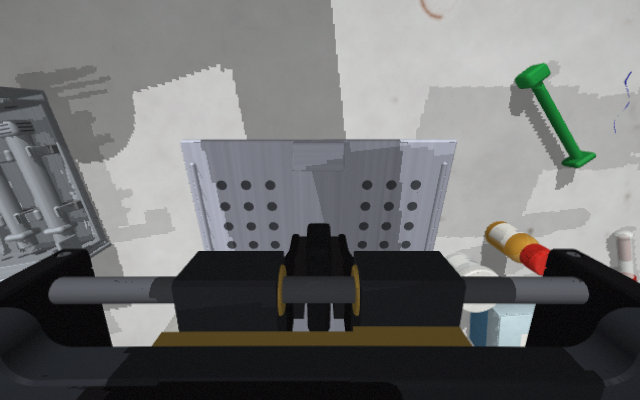

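Call:
play_rows([
  {"tx": 0.002, "ty": 0, "tz": 0.003, "turn": 0},
  {"tx": 0.001, "ty": 0, "tz": 0.003, "turn": 0},
  {"tx": 0.001, "ty": 0, "tz": 0.003, "turn": 0},
  {"tx": 0, "ty": 0, "tz": 0, "turn": 0},
  {"tx": 0, "ty": 0, "tz": 0, "turn": 0},
])

```text
time_s: 48.65
position: [0.5644, 0.2831, 0.2403]
tcp_rot: [[-0.001, 1.0, -0.007], [1.0, 0.001, -0.002], [-0.001, -0.007, -1.0]]
force: [-6.5, -0.6, -1.3]
opening: 0.156
```

Call:
play_rows([
  {"tx": -0.01, "ty": 0, "tz": 0, "turn": 0},
  {"tx": -0.02, "ty": 0, "tz": 0, "turn": 0},
  {"tx": -0.02, "ty": 0, "tz": 0, "turn": 0},
  {"tx": 0, "ty": 0, "tz": 0, "turn": 0},
  {"tx": 0, "ty": 0, "tz": 0, "turn": 0},
])

```text
time_s: 49.15
position: [0.5282, 0.2837, 0.2421]
tcp_rot: [[-0.001, 1.0, 0.003], [1.0, 0.001, 0.001], [0.001, 0.003, -1.0]]
force: [-0.1, -0.0, -3.5]
opening: 0.157
```

```bash
cat >> plan.py <<'E'
def wtilt(p,width,gx=-.022):
    # tilt from apparent front-edge width, calibrated on flat=257 px
    s=bot.read_state();P=np.array(s['position']);R=np.array(s['tcp_rot'])
    def wd(t):
        a=-.082-gx; fx=a*np.cos(t)-.025*np.sin(t); fz=-a*np.sin(t)-.025*np.cos(t)
        q=proj(p,[P+R@np.array([y,fx,.0538-fz]) for y in(-.075,.075)]); return q[1,0]-q[0,0],q[0,1]
    ts=np.arange(-.1,.6,.005); f=wd(0)[0]; ww=np.array([wd(t)[0] for t in ts])*257/f
    return f,ts[np.argmin(abs(ww-width))]
E
python3 - <<'E'
from plan import *
go([(-.040,0,.22)])
p=cap('wrist','w39'); savec(p,'w39')
for x in (284,276,316,285,290): print(x,wtilt(p,x))
s=cap('scene'); crop(s,(320,170),(80,60),'s39',5)
E
```

```text
at [0.5282 0.2837 0.2421] yaw 90.06 F [-0.1 -0.  -3.5] op 0.157
[-0.04  0.    0.22] -> [ 0.5203 -0.066   0.22  ] shares [-0.0098 -0.4372 -0.0276] minrows 8
284 (np.float64(260.3338598913699), np.float64(0.2450000000000003))
276 (np.float64(260.3338598913699), np.float64(0.18000000000000024))
316 (np.float64(260.3338598913699), np.float64(0.49500000000000055))
285 (np.float64(260.3338598913699), np.float64(0.25500000000000034))
290 (np.float64(260.3338598913699), np.float64(0.2950000000000004))
```

View pics/w39.png

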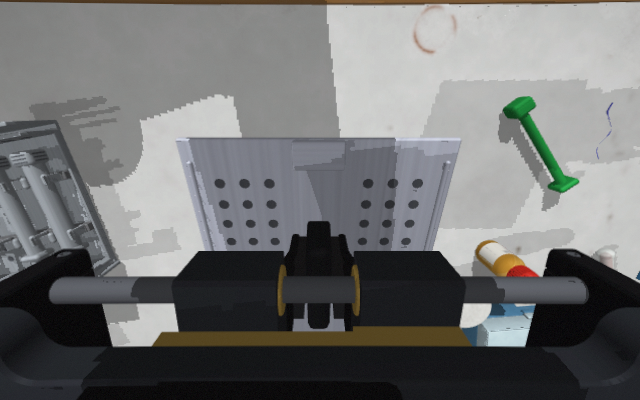

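View pics/s39.png

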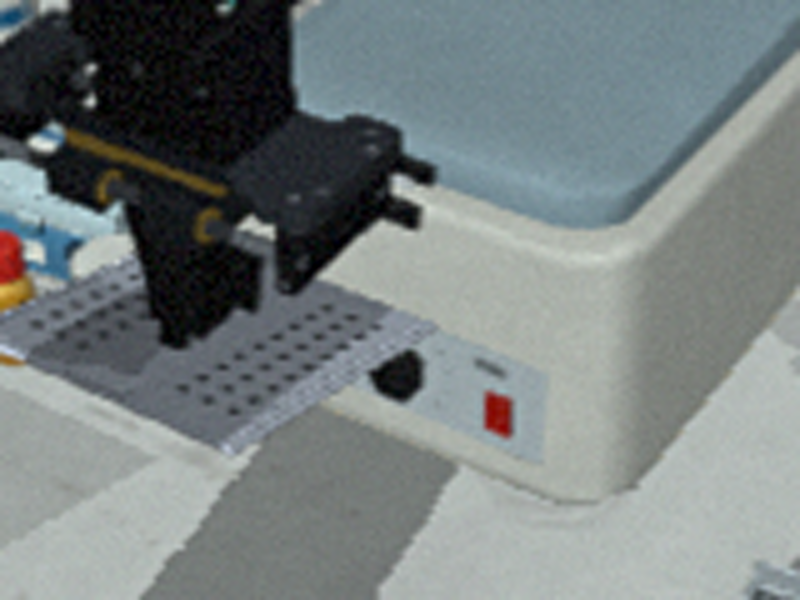

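```bash
python3 - <<'E'
from plan import *
go([(-.034,-.0005,.225)])
E
```

```text
at [0.5287 0.2836 0.242 ] yaw 90.03 F [ 0.8 -0.7 -2.4] op 0.154
[-0.034  -0.0005  0.225 ] -> [ 0.5263 -0.0654  0.225 ] shares [-0.003  -0.4363 -0.0212] minrows 8
```

Call:
play_rows([
  {"tx": -0.0003, "ty": -0.03, "tz": -0.002, "turn": 0.0167},
  {"tx": -0.0003, "ty": -0.045, "tz": -0.002, "turn": 0.0167},
  {"tx": -0.0003, "ty": -0.05, "tz": -0.002, "turn": 0.0167},
  {"tx": -0.0003, "ty": -0.05, "tz": -0.002, "turn": 0.0167},
  {"tx": -0.0003, "ty": -0.05, "tz": -0.002, "turn": 0.0167},
  {"tx": -0.0003, "ty": -0.05, "tz": -0.002, "turn": 0.0167},
  {"tx": -0.0003, "ty": -0.05, "tz": -0.002, "turn": 0.0167},
  {"tx": -0.0003, "ty": -0.05, "tz": -0.002, "turn": 0.0167},
  {"tx": -0.0003, "ty": -0.04, "tz": -0.002, "turn": 0.0167},
  {"tx": -0.0003, "ty": -0.0213, "tz": -0.003, "turn": 0.0167},
])

```text
time_s: 50.25
position: [0.5264, -0.0694, 0.2251]
tcp_rot: [[-0.172, 0.985, 0.004], [0.985, 0.172, -0.002], [-0.003, 0.003, -1.0]]
force: [0.4, -0.9, -2.8]
opening: 0.156
```

Call:
play_rows([
  {"tx": 0, "ty": 0, "tz": 0, "turn": 0},
  {"tx": 0, "ty": 0, "tz": 0, "turn": 0},
  {"tx": 0, "ty": 0, "tz": -0.02, "turn": 0},
  {"tx": 0, "ty": 0, "tz": -0.02, "turn": 0},
  {"tx": 0, "ty": 0, "tz": -0.01, "turn": 0},
  {"tx": 0, "ty": 0, "tz": 0, "turn": 0},
  {"tx": 0, "ty": 0, "tz": 0, "turn": 0},
])

```text
time_s: 50.95
position: [0.5251, -0.0651, 0.1849]
tcp_rot: [[-0.176, 0.984, 0.001], [0.984, 0.176, -0.0], [-0.0, 0.0, -1.0]]
force: [-0.0, 0.1, -2.9]
opening: 0.156
```

```bash
python3 - <<'E'
from plan import *
go([(-.0306,-.0005,.1596),(-.0136,-.0005,.1596)])
p=cap('wrist','w40'); 
s=cap('scene'); crop(s,(410,260),(66,60),'s40',6)
E
```

```text
at [ 0.5251 -0.0651  0.1849] yaw 100.11 F [-0.   0.1 -2.9] op 0.156
[-0.0306 -0.0005  0.1596] -> [ 0.5297 -0.0648  0.1596] shares [ 0.0057  0.0003 -0.0316] minrows 1
[-0.0136 -0.0005  0.1596] -> [ 0.5464 -0.0619  0.1596] shares [0.0209 0.0037 0.    ] minrows 1
```

View pics/w40.png

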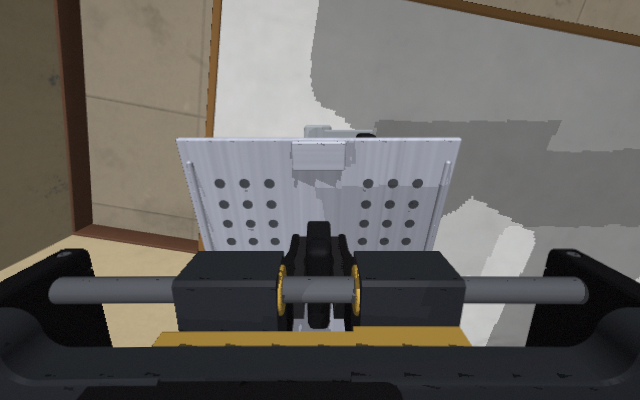

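View pics/s40.png

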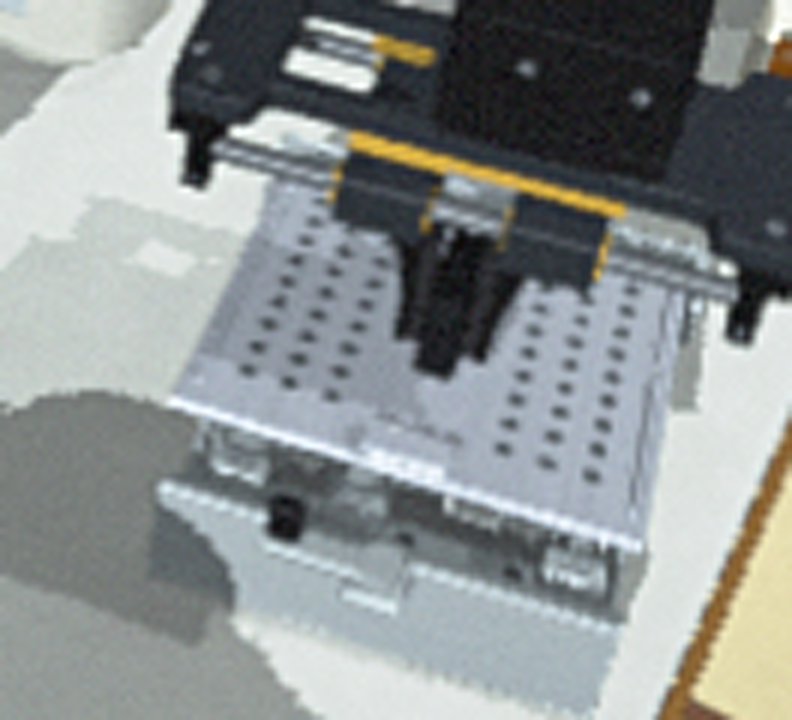

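Call:
play_rows([
  {"tx": 0.002, "ty": 0.0003, "tz": -0.01, "turn": 0},
  {"tx": 0.002, "ty": 0, "tz": -0.01, "turn": 0},
  {"tx": 0.0015, "ty": 0, "tz": -0.0115, "turn": 0},
  {"tx": 0, "ty": 0, "tz": 0, "turn": 0},
  {"tx": 0, "ty": 0, "tz": 0, "turn": 0},
])

```text
time_s: 51.55
position: [0.5289, -0.0653, 0.1588]
tcp_rot: [[-0.175, 0.985, -0.001], [0.985, 0.175, 0.0], [0.001, -0.001, -1.0]]
force: [-0.2, -0.2, -2.7]
opening: 0.151
```

Call:
play_rows([
  {"tx": 0.004, "ty": 0.0007, "tz": 0, "turn": 0},
  {"tx": 0.004, "ty": 0.0007, "tz": 0, "turn": 0},
  {"tx": 0, "ty": 0, "tz": 0, "turn": 0},
  {"tx": 0, "ty": 0, "tz": 0, "turn": 0},
])

```text
time_s: 51.95
position: [0.5358, -0.0642, 0.1597]
tcp_rot: [[-0.175, 0.985, 0.0], [0.985, 0.175, -0.0], [-0.0, 0.0, -1.0]]
force: [-0.1, -0.1, -2.8]
opening: 0.163
```

Call:
play_rows([
  {"tx": 0.004, "ty": 0.0007, "tz": 0, "turn": 0},
  {"tx": 0, "ty": 0, "tz": 0, "turn": 0},
  {"tx": 0, "ty": 0, "tz": 0, "turn": 0},
])

```text
time_s: 52.25
position: [0.5388, -0.0637, 0.1595]
tcp_rot: [[-0.175, 0.985, 0.0], [0.985, 0.175, -0.0], [-0.0, 0.0, -1.0]]
force: [-0.7, -0.9, -2.8]
opening: 0.158
```

Call:
play_rows([
  {"tx": 0.004, "ty": 0.0007, "tz": 0, "turn": 0},
  {"tx": 0, "ty": 0, "tz": 0, "turn": 0},
  {"tx": 0, "ty": 0, "tz": 0, "turn": 0},
])

```text
time_s: 52.55
position: [0.542, -0.0631, 0.1594]
tcp_rot: [[-0.175, 0.985, 0.0], [0.985, 0.175, -0.0], [-0.0, -0.0, -1.0]]
force: [-0.3, 0.6, -2.6]
opening: 0.158
```

Call:
play_rows([
  {"tx": 0.004, "ty": 0.0007, "tz": 0, "turn": 0},
  {"tx": 0, "ty": 0, "tz": 0, "turn": 0},
  {"tx": 0, "ty": 0, "tz": 0, "turn": 0},
])

```text
time_s: 52.85
position: [0.5452, -0.0626, 0.1595]
tcp_rot: [[-0.175, 0.985, 0.0], [0.985, 0.175, -0.0], [-0.0, 0.0, -1.0]]
force: [0.4, -0.6, -2.5]
opening: 0.158
```

```bash
python3 - <<'E'
from plan import *
go([(-.0136,-.0005,.1596)])
p=cap('wrist','w41'); 
s=cap('scene'); crop(s,(420,245),(60,50),'s41',6)
E
```

```text
at [ 0.5452 -0.0626  0.1595] yaw 100.06 F [ 0.4 -0.6 -2.5] op 0.158
[-0.0136 -0.0005  0.1596] -> [ 0.5464 -0.0619  0.1596] shares [0.0014 0.0009 0.0002] minrows 1
```

View pics/s41.png

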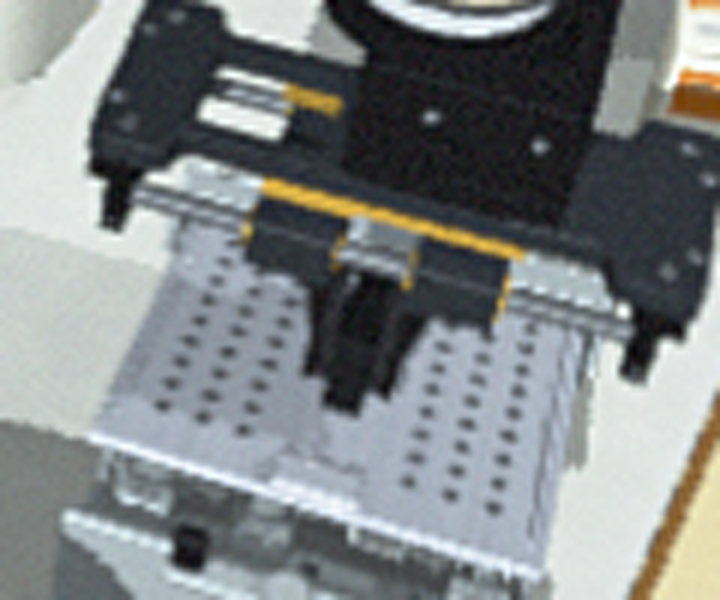

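View pics/w41.png

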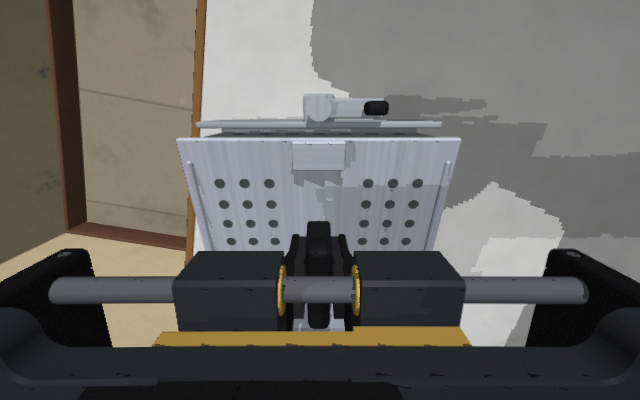

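```bash
python3 - <<'E'
from plan import *
T=[]
for t in [.24,.2,.16,.12,.08,.04,.0]:
    c,s=np.cos(t),np.sin(t); T.append((.081-(.1035*c-.029*s),-.0005,.0505+.0538+.1035*s+.029*c-(.001 if t==0 else 0)))
go(T)
E
```

```text
at [ 0.5451 -0.0625  0.1594] yaw 100.06 F [-0.3 -0.1 -2.4] op 0.152
[-0.0126 -0.0005  0.1571] -> [ 0.5473 -0.0617  0.1571] shares [ 0.0028  0.001  -0.0029] minrows 1
[-0.0147 -0.0005  0.1533] -> [ 0.5453 -0.0621  0.1533] shares [-0.0025 -0.0004 -0.0047] minrows 1
[-0.0166 -0.0005  0.1494] -> [ 0.5435 -0.0624  0.1494] shares [-0.0023 -0.0004 -0.0048] minrows 1
[-0.0183 -0.0005  0.1455] -> [ 0.5418 -0.0627  0.1455] shares [-0.0021 -0.0004 -0.0049] minrows 1
[-0.0199 -0.0005  0.1415] -> [ 0.5402 -0.063   0.1415] shares [-0.0019 -0.0003 -0.005 ] minrows 1
[-0.0213 -0.0005  0.1374] -> [ 0.5389 -0.0632  0.1374] shares [-0.0017 -0.0003 -0.0051] minrows 1
[-0.0225 -0.0005  0.1323] -> [ 0.5376 -0.0634  0.1323] shares [-0.0015 -0.0003 -0.0064] minrows 1
```

Call:
play_rows([
  {"tx": 0.0028, "ty": 0.0008, "tz": -0.0029, "turn": 0},
  {"tx": 0, "ty": 0, "tz": 0, "turn": 0},
  {"tx": 0, "ty": 0, "tz": 0, "turn": 0},
])

```text
time_s: 53.25
position: [0.5476, -0.0619, 0.1572]
tcp_rot: [[-0.175, 0.985, 0.001], [0.985, 0.175, 0.0], [-0.0, 0.001, -1.0]]
force: [-0.5, 0.6, -2.9]
opening: 0.154
```

Call:
play_rows([
  {"tx": -0.0025, "ty": -0.0004, "tz": -0.0047, "turn": 0},
  {"tx": 0, "ty": 0, "tz": 0, "turn": 0},
  {"tx": -0.0023, "ty": -0.0004, "tz": -0.0048, "turn": 0},
  {"tx": 0, "ty": 0, "tz": 0, "turn": 0},
  {"tx": 0, "ty": 0, "tz": 0, "turn": 0},
])

```text
time_s: 53.75
position: [0.5439, -0.0627, 0.1496]
tcp_rot: [[-0.175, 0.985, 0.001], [0.985, 0.175, -0.0], [-0.0, 0.001, -1.0]]
force: [0.4, 0.6, -0.4]
opening: 0.161
```

Call:
play_rows([
  {"tx": -0.0021, "ty": -0.0004, "tz": -0.0049, "turn": 0},
  {"tx": 0, "ty": 0, "tz": 0, "turn": 0},
  {"tx": -0.0019, "ty": -0.0003, "tz": -0.005, "turn": 0},
  {"tx": 0, "ty": 0, "tz": 0, "turn": 0},
  {"tx": 0, "ty": 0, "tz": 0, "turn": 0},
])

```text
time_s: 54.25
position: [0.5402, -0.0632, 0.1414]
tcp_rot: [[-0.175, 0.985, -0.0], [0.985, 0.175, 0.0], [0.0, -0.0, -1.0]]
force: [0.3, -0.7, -0.5]
opening: 0.16
```

```bash
python3 - <<'E'
from plan import *
go([(-.0213,-.0005,.1374)])
p=cap('wrist','w42'); 
s=cap('scene'); crop(s,(410,260),(66,60),'s42',6)
E
```

```text
at [ 0.5402 -0.0632  0.1414] yaw 100.05 F [ 0.3 -0.7 -0.5] op 0.16
[-0.0213 -0.0005  0.1374] -> [ 0.5388 -0.0632  0.1374] shares [-0.0018 -0.0001 -0.005 ] minrows 1
```

View pics/s42.png

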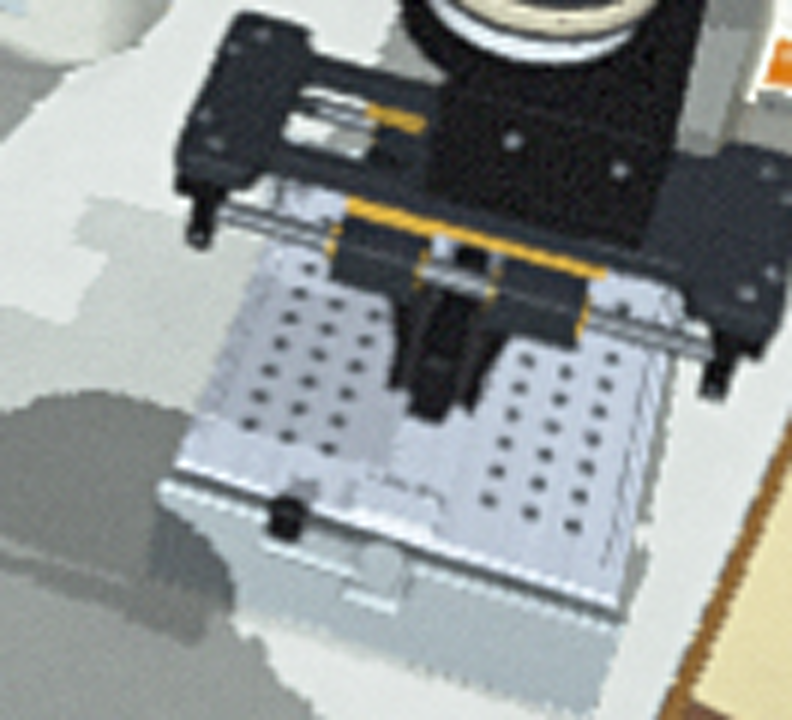

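View pics/w42.png

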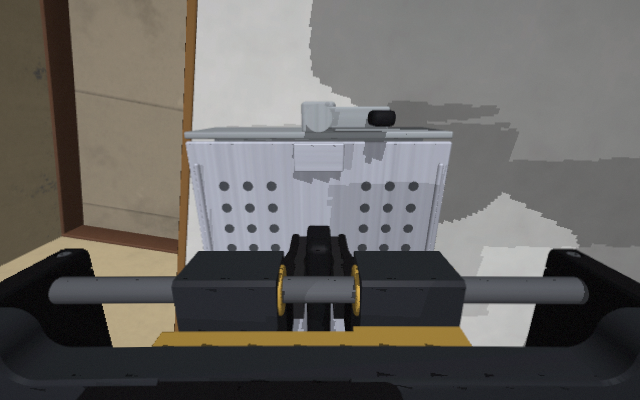

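Call:
play_rows([
  {"tx": -0.0018, "ty": -0.0002, "tz": -0.005, "turn": 0},
  {"tx": 0, "ty": 0, "tz": 0, "turn": 0},
  {"tx": -0.001, "ty": -0.0002, "tz": -0.003, "turn": 0},
  {"tx": 0, "ty": 0, "tz": 0, "turn": 0},
  {"tx": 0, "ty": 0, "tz": 0, "turn": 0},
])

```text
time_s: 54.85
position: [0.5381, -0.0635, 0.1351]
tcp_rot: [[-0.175, 0.985, -0.0], [0.985, 0.175, -0.0], [-0.0, -0.0, -1.0]]
force: [-0.0, -1.3, 0.1]
opening: 0.158
```

Call:
play_rows([
  {"tx": -0.0005, "ty": 0, "tz": -0.003, "turn": 0},
  {"tx": 0, "ty": 0, "tz": -0.001, "turn": 0},
  {"tx": 0, "ty": 0, "tz": 0, "turn": 0},
])

```text
time_s: 55.15
position: [0.5376, -0.0636, 0.1331]
tcp_rot: [[-0.175, 0.985, -0.0], [0.985, 0.175, -0.0], [-0.0, -0.0, -1.0]]
force: [-1.3, -1.5, 10.7]
opening: 0.16
```

```bash
python3 - <<'E'
from plan import *
go([(-.0213,-.0005,.1323)])
p=cap('wrist','w43'); 
s=cap('scene'); crop(s,(410,260),(66,60),'s43',6)
E
```

```text
at [ 0.5376 -0.0636  0.1331] yaw 100.08 F [-1.3 -1.5 10.7] op 0.16
[-0.0213 -0.0005  0.1323] -> [ 0.5388 -0.0632  0.1323] shares [ 0.0015  0.0004 -0.001 ] minrows 1
```

View pics/s43.png

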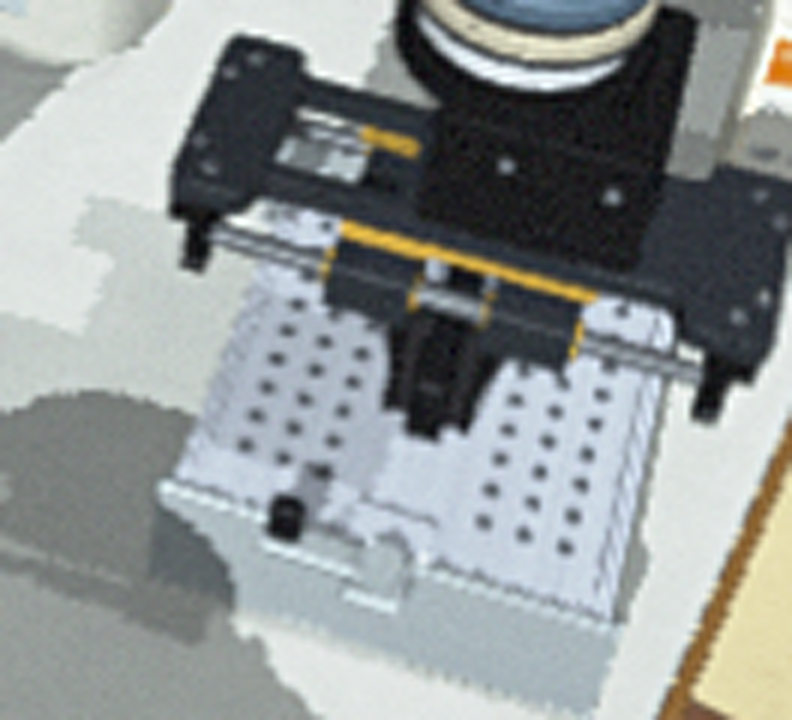

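View pics/w43.png

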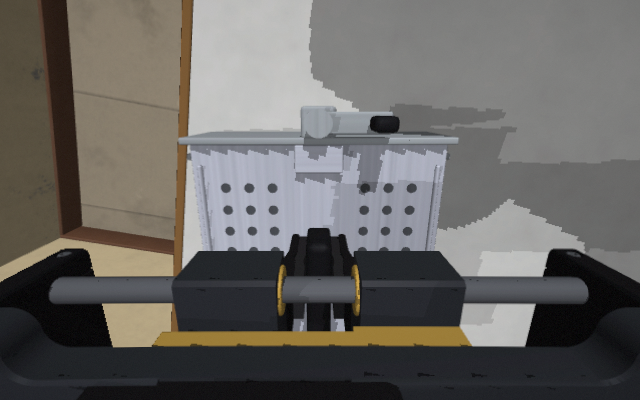

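Call:
play_rows([
  {"tx": 0, "ty": 0, "tz": 0.001, "turn": 0},
  {"tx": 0, "ty": 0, "tz": 0, "turn": 0},
  {"tx": 0, "ty": 0, "tz": 0, "turn": 0},
  {"tx": 0, "ty": 0, "tz": 0, "turn": 0},
  {"tx": 0, "ty": 0, "tz": 0.02, "turn": 0},
  {"tx": 0, "ty": 0, "tz": 0.05, "turn": 0},
  {"tx": 0.03, "ty": 0, "tz": 0.05, "turn": 0},
  {"tx": 0.05, "ty": 0, "tz": 0.05, "turn": 0},
  {"tx": 0.03, "ty": 0, "tz": 0.05, "turn": 0},
  {"tx": 0, "ty": 0, "tz": 0, "turn": 0},
], gripper=0.5)

```text
time_s: 56.25
position: [0.627, -0.0644, 0.3107]
tcp_rot: [[-0.175, 0.984, 0.016], [0.984, 0.176, -0.004], [-0.007, 0.015, -1.0]]
force: [-0.0, 0.4, -0.3]
opening: 0.504
```

Call:
play_rows([
  {"tx": 0, "ty": 0, "tz": 0, "turn": 0},
  {"tx": 0, "ty": 0, "tz": 0, "turn": 0},
], gripper=0)

```text
time_s: 56.45
position: [0.6194, -0.063, 0.3023]
tcp_rot: [[-0.175, 0.985, -0.004], [0.985, 0.175, 0.001], [0.002, -0.004, -1.0]]
force: [-0.1, 0.6, -0.0]
opening: 0.39
```

```bash
python3 - <<'E'
from plan import *
go([])
p=cap('wrist','w44');savec(p,'w44'); cv2.imwrite('pics/w44a.png',cv2.resize(p['pixels'][20:240,220:420],None,fx=2.7,fy=2.7,interpolation=2))
s=cap('scene'); crop(s,(415,262),(60,50),'s44',6)
E
```

```text
at [ 0.6194 -0.063   0.3023] yaw 100.06 F [-0.1  0.6 -0. ] op 0.39
```

View pics/w44a.png

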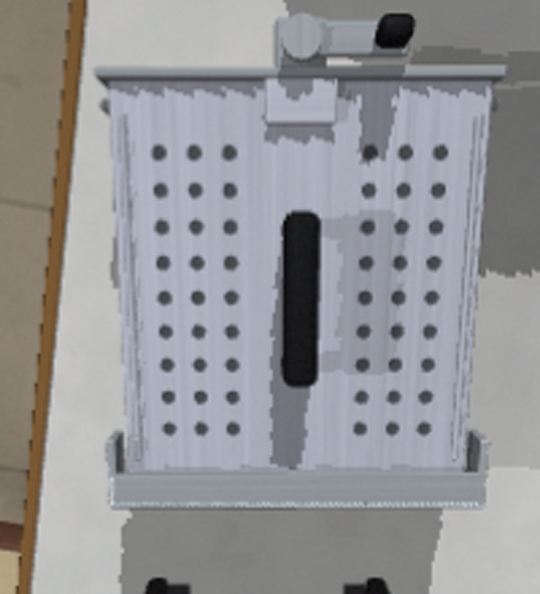

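View pics/s44.png

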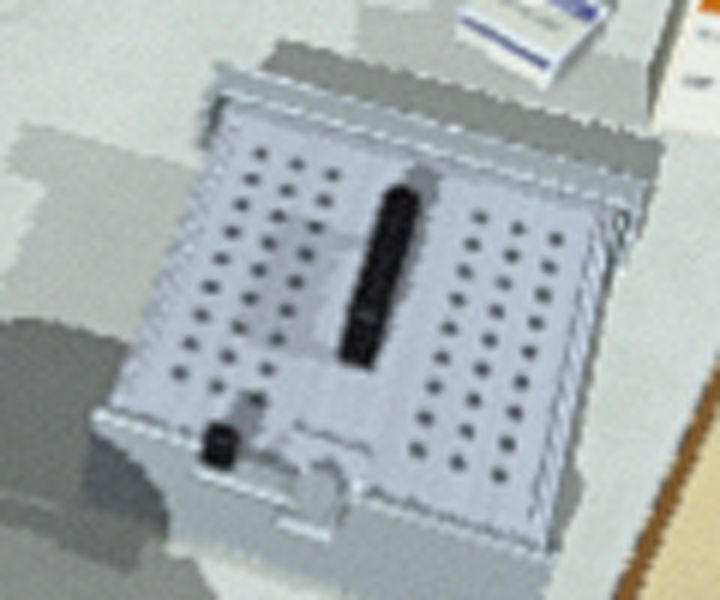

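```bash
python3 - <<'E'
from plan import *
T=[(-.120,.046,.22),(-.120,.046,.1397)]
for f in [90,75,60,45,30,15,0,-2]:
    a=np.radians(f);r=np.array([np.cos(a),np.sin(a)]);m=np.array([np.sin(a),-np.cos(a)])
    c=(.033-.002+.004*(90-f)/90)*r-.004*m+np.array([-.0095,.015])
    T.append((-.097+c[0],-.0005+c[1],.1397))
go(T)
E
```

```text
at [ 0.6194 -0.0631  0.3021] yaw 100.05 F [ 0.5 -0.8 -0.5] op 0.311
[-0.12   0.046  0.22 ] -> [ 0.4335 -0.0347  0.22  ] shares [-0.2323  0.0355 -0.1027] minrows 5
[-0.12    0.046   0.1397] -> [ 0.4335 -0.0347  0.1397] shares [ 0.      0.     -0.1004] minrows 2
[-0.1105  0.0455  0.1397] -> [ 0.4429 -0.0335  0.1397] shares [0.0118 0.0015 0.    ] minrows 1
[-0.1022  0.0461  0.1397] -> [ 0.451  -0.0315  0.1397] shares [0.0101 0.0026 0.    ] minrows 1
[-0.0938  0.0445  0.1397] -> [ 0.4596 -0.0316  0.1397] shares [ 0.0107 -0.0002  0.    ] minrows 1
[-0.086   0.0407  0.1397] -> [ 0.4679 -0.034   0.1397] shares [ 0.0104 -0.003   0.    ] minrows 1
[-0.0793  0.0348  0.1397] -> [ 0.4755 -0.0386  0.1397] shares [ 0.0095 -0.0058  0.    ] minrows 1
[-0.0744  0.0272  0.1397] -> [ 0.4817 -0.0452  0.1397] shares [ 0.0078 -0.0082  0.    ] minrows 1
[-0.0715  0.0185  0.1397] -> [ 0.4861 -0.0533  0.1397] shares [ 0.0054 -0.0101  0.    ] minrows 1
[-0.0713  0.0173  0.1397] -> [ 0.4865 -0.0545  0.1397] shares [ 0.0005 -0.0015  0.    ] minrows 1
```

Call:
play_rows([
  {"tx": -0.0465, "ty": 0.0071, "tz": -0.0205, "turn": 0},
  {"tx": -0.0465, "ty": 0.0071, "tz": -0.0205, "turn": 0},
  {"tx": -0.0465, "ty": 0.0071, "tz": -0.0205, "turn": 0},
  {"tx": -0.0465, "ty": 0.0071, "tz": -0.0205, "turn": 0},
  {"tx": -0.0465, "ty": 0.0071, "tz": -0.0205, "turn": 0},
  {"tx": 0, "ty": 0, "tz": 0, "turn": 0},
  {"tx": 0, "ty": 0, "tz": 0, "turn": 0},
  {"tx": 0, "ty": 0, "tz": 0, "turn": 0},
], gripper=0)

```text
time_s: 57.35
position: [0.4366, -0.0357, 0.2224]
tcp_rot: [[-0.174, 0.985, 0.002], [0.985, 0.174, -0.001], [-0.001, 0.002, -1.0]]
force: [0.1, -0.3, 0.2]
opening: 0.002
```

```bash
python3 - <<'E'
from plan import *
go([(-.12,.046,.1397)])
E
```

```text
at [ 0.4366 -0.0357  0.2224] yaw 100.04 F [ 0.1 -0.3  0.2] op 0.002
[-0.12    0.046   0.1397] -> [ 0.4335 -0.0347  0.1397] shares [-0.0039  0.0012 -0.1034] minrows 2
```

Call:
play_rows([
  {"tx": -0.003, "ty": 0.001, "tz": -0.04, "turn": 0},
  {"tx": 0, "ty": 0, "tz": -0.04, "turn": 0},
  {"tx": 0, "ty": 0, "tz": -0.0225, "turn": 0},
  {"tx": 0, "ty": 0, "tz": 0, "turn": 0},
  {"tx": 0, "ty": 0, "tz": 0, "turn": 0},
])

```text
time_s: 57.85
position: [0.434, -0.0347, 0.1403]
tcp_rot: [[-0.175, 0.985, 0.001], [0.985, 0.175, -0.0], [-0.001, 0.001, -1.0]]
force: [0.6, 0.3, 1.1]
opening: 0.007
```

```bash
python3 - <<'E'
from plan import *
go([(-.1105,.0455,.1397)])
s=cap('scene'); crop(s,(405,265),(66,55),'s45',6)
E
```

```text
at [ 0.434  -0.0347  0.1403] yaw 100.06 F [0.6 0.3 1.1] op 0.007
[-0.1105  0.0455  0.1397] -> [ 0.4429 -0.0335  0.1397] shares [ 0.0111  0.0014 -0.0007] minrows 1
```

View pics/s45.png

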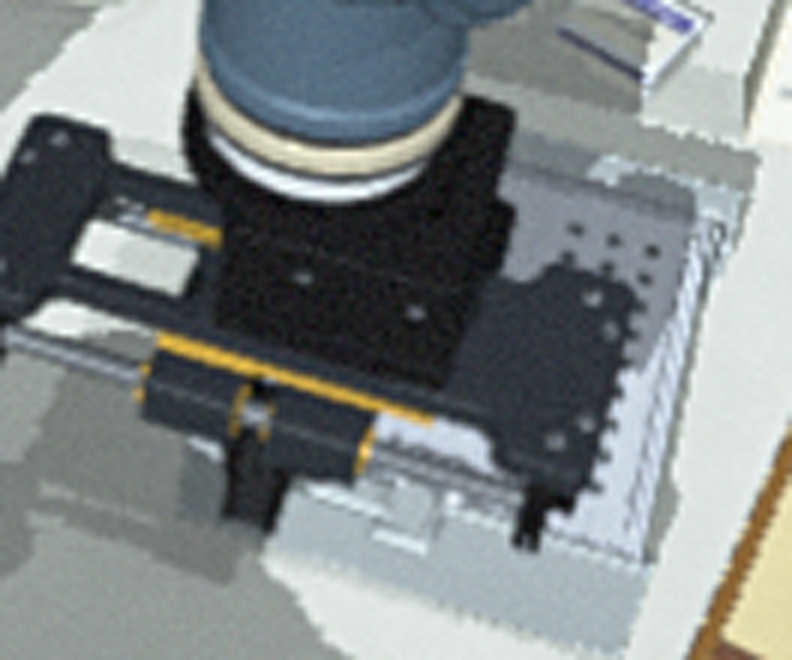

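Call:
play_rows([
  {"tx": 0.0111, "ty": 0.0014, "tz": 0, "turn": 0},
  {"tx": 0.0101, "ty": 0.0026, "tz": 0, "turn": 0},
  {"tx": 0.0107, "ty": -0.0002, "tz": 0, "turn": 0},
  {"tx": 0.0104, "ty": -0.003, "tz": 0, "turn": 0},
  {"tx": 0.0095, "ty": -0.0058, "tz": 0, "turn": 0},
  {"tx": 0.0078, "ty": -0.0082, "tz": 0, "turn": 0},
  {"tx": 0.0054, "ty": -0.0101, "tz": 0, "turn": 0},
  {"tx": 0.0005, "ty": -0.0015, "tz": 0, "turn": 0},
  {"tx": 0, "ty": 0, "tz": 0, "turn": 0},
  {"tx": 0, "ty": 0, "tz": 0, "turn": 0},
])

```text
time_s: 58.9
position: [0.4845, -0.0542, 0.14]
tcp_rot: [[-0.174, 0.985, -0.001], [0.985, 0.174, 0.0], [0.0, -0.001, -1.0]]
force: [-1.0, 0.1, 0.0]
opening: 0.003
```

```bash
python3 - <<'E'
from plan import *
go([(-.0713,.0173,.1397)])
s=cap('scene'); crop(s,(405,265),(66,55),'s46',6)
p=cap('wrist','w46')
E
```

```text
at [ 0.4845 -0.0542  0.14  ] yaw 100.05 F [-1.   0.1  0. ] op 0.003
[-0.0713  0.0173  0.1397] -> [ 0.4865 -0.0544  0.1397] shares [ 0.0025 -0.0003 -0.0004] minrows 1
```

View pics/s46.png

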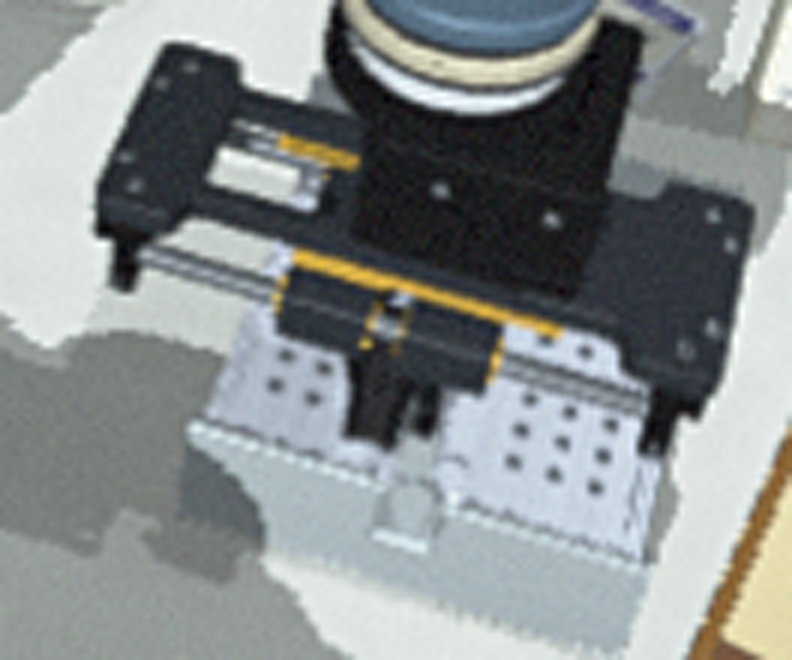

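View pics/w46.png

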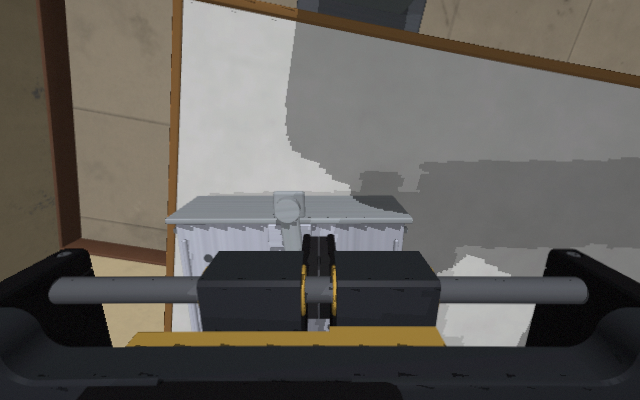

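Call:
play_rows([
  {"tx": 0.0025, "ty": -0.003, "tz": 0, "turn": 0},
  {"tx": 0.0005, "ty": -0.003, "tz": 0, "turn": 0},
  {"tx": 0, "ty": 0, "tz": 0, "turn": 0},
  {"tx": 0, "ty": 0, "tz": 0, "turn": 0},
])

```text
time_s: 59.4
position: [0.4876, -0.059, 0.1402]
tcp_rot: [[-0.175, 0.985, 0.0], [0.985, 0.175, -0.0], [-0.0, 0.0, -1.0]]
force: [-0.5, 0.5, -0.4]
opening: 0.007
```

Call:
play_rows([
  {"tx": 0.0005, "ty": -0.002, "tz": 0, "turn": 0},
  {"tx": 0, "ty": 0, "tz": 0, "turn": 0},
  {"tx": 0, "ty": 0, "tz": 0, "turn": 0},
])

```text
time_s: 59.7
position: [0.4877, -0.0596, 0.1402]
tcp_rot: [[-0.174, 0.985, -0.0], [0.985, 0.174, 0.002], [0.002, -0.0, -1.0]]
force: [0.9, 5.3, 0.6]
opening: 0.002
```

Call:
play_rows([
  {"tx": 0.0002, "ty": -0.002, "tz": 0, "turn": 0},
  {"tx": 0, "ty": 0, "tz": 0, "turn": 0},
  {"tx": 0, "ty": 0, "tz": 0, "turn": 0},
])

```text
time_s: 60.0
position: [0.4876, -0.0599, 0.1402]
tcp_rot: [[-0.173, 0.985, -0.001], [0.985, 0.173, 0.004], [0.004, -0.0, -1.0]]
force: [2.1, 9.6, 1.4]
opening: 0.006
```

Call:
play_rows([
  {"tx": -0.001, "ty": 0.012, "tz": 0, "turn": 0},
  {"tx": 0, "ty": 0.005, "tz": 0.03, "turn": 0},
  {"tx": 0.03, "ty": 0, "tz": 0.05, "turn": 0},
  {"tx": 0.045, "ty": 0, "tz": 0.05, "turn": 0},
  {"tx": 0.045, "ty": 0, "tz": 0.04, "turn": 0},
  {"tx": 0.035, "ty": 0, "tz": 0.02, "turn": 0},
  {"tx": 0, "ty": 0, "tz": 0, "turn": 0},
  {"tx": 0, "ty": 0, "tz": 0, "turn": 0},
])

```text
time_s: 60.8
position: [0.6082, -0.0484, 0.289]
tcp_rot: [[-0.175, 0.985, -0.001], [0.985, 0.175, -0.001], [-0.0, -0.001, -1.0]]
force: [-0.5, 0.4, -1.0]
opening: 0.008
```

```bash
python3 - <<'E'
from plan import *
go([])
p=cap('wrist','w47');savec(p,'w47'); cv2.imwrite('pics/w47a.png',cv2.resize(p['pixels'][0:220,210:410],None,fx=2.7,fy=2.7,interpolation=2))
s=cap('scene','s47f'); crop(s,(415,262),(60,50),'s47',6)
E
```

```text
at [ 0.6082 -0.0484  0.289 ] yaw 100.08 F [-0.5  0.4 -1. ] op 0.008
```

View pics/w47a.png

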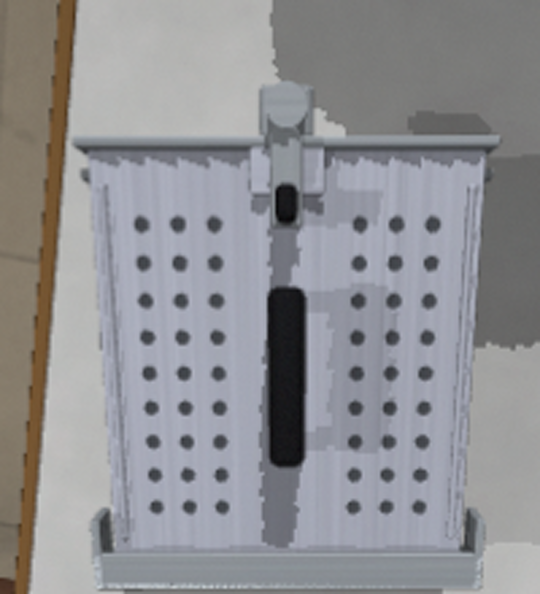

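View pics/s47.png

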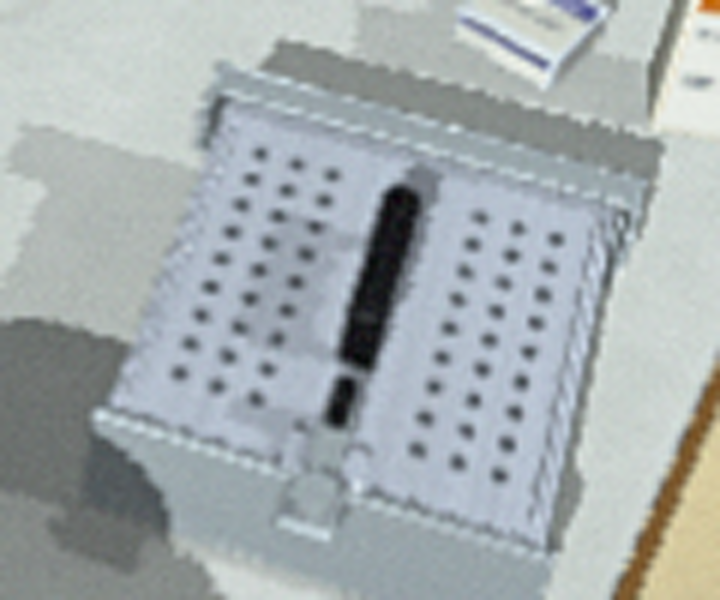

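View pics/s47f.png

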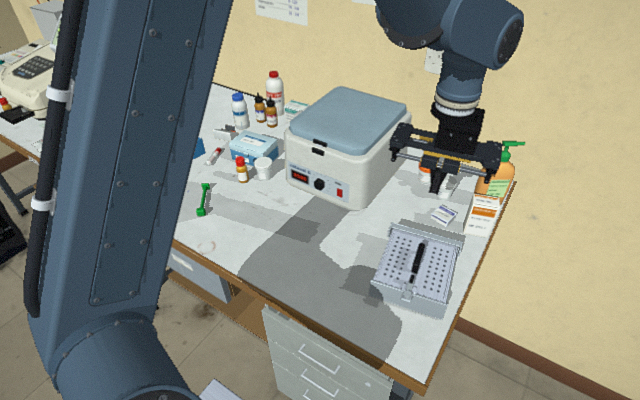

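```bash
python3 - <<'E'
from rig import bot
print(bot.hand_in())
E
```

```text
the job is handed in; nothing more can be done
None
```

The three punches on the bench (10, 16 and 19 mm) are pressed home in their own clips. The lid is refitted and the latch is turned fully over its front edge. The 13 mm punch was not there. I handed the job in at about 61 s; the hand-in gives no verdict.

- **Latch and lid off:** I turned the latch to its open stop, swung the lid front-up out from under the ledge and laid it flat on the bench.
- **Punches:** each passed its beads and bottomed hard. The tool stopped descending while the force rose to 27, 17 and 21 N, at the seat height to within 1 mm. The close-up showed all three between their clips in size order.
- **Lid on:** it went under the ledge at about 0.24 rad, estimated from the camera picture, and swung down onto the walls. I released it at 10.7 N and a height that matched flat and home.
- **Latch closed:** it met its stop at 9.6 N. The last pictures show the arm lined up over the catch block.

**Centrifuge:** the grip held the lid level, so to tilt it I pushed its rear edge against the front of the centrifuge, with up to about 11 N. The last picture shows no visible shift.

**Checks that disagreed or were not made:**
- The wrist camera read about 2 mm off sideways against the fingers, and I corrected for it.
- The direct tilt fit read −0.09 rad on a level lid, so I used the apparent width of the lid's front edge instead.
- The lid's rear edge was hidden from the cameras during hooking, so that step rested on geometry and force until the lid was seated.
- I did not measure the bystanders again, but I did not touch them or the green look-alike.

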